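# Find the fixer tray by its stamp and push it to the tray stop

## Robot

A 7-joint arm with a two-finger parallel gripper is mounted at the origin on the work surface. World frame = base frame: x ahead of the robot, y to its left, z up, the work surface at z = 0. Lengths are in m, angles in rad, forces in N, time in s.
With the tool pointing down it reaches from about 0.425 to 0.875 m from the base axis. Payload 4.7 kg.
Tool frame: the origin (TCP) lies at the very end of the fingers, on their centre line; the grasp point (between the pads) lies 19 mm behind it; z points along the fingers, x is the direction in which the jaws open and shut, and the axes are right-handed (so a half turn about z gives the same grasp; the last joint's range is limited). The gripper opens to 87 mm and grips with 3 to 60 N. Pads are 19 mm wide; open, the fingers measure 117 mm over their backs; the gripper's body (75 mm by 190 mm) begins 51 mm behind the grasp point.
Start: joints at [1.347, 0.321, -0.07, 1.45, 0.023, 1.371, -0.057], TCP at [0.153, -0.632, 0.223] pointing down, gripper open.
Joint ranges: [-2.86, 2.86], [-0.3, 2.09], [-1.38, 1.24], [0.06, 2.45], [-1.56, 4.7], [0.09, 2.05], [-2.69, 2.69]. Speed limits (rad/s): [2.57, 2.57, 3.14, 3.14, 3.14, 3.14, 3.14].

## Interface

Orientations are given as a unit quaternion [x, y, z, w].
In Python, from workcell import r gives the robot as it stands.
- The arm moves only by the tool play_rows, never from a script. Its argument "series" is text: rows parted by semicolons, each of 7 numbers parted by spaces: the shift along the tool's x, y, z normalised to -1 to 1, where 1 is 0.5 m, then the turn, a rotation vector about the tool's x, y, z normalised to -1 to 1, where 1 is 360 degrees, then the opening, from 0 (shut) to 1 (fully open). In form: dx dy dz wx wy wz fingers; .... A call has 1 to 12 rows; each row shifts and turns the pose as measured when the row begins, along the tool's axes as they then stand; what a row does not reach is not made up. A row lasts 1/10 s, in which the tool goes at most 50 mm and 8.59 degrees, less where a joint would pass 70% of its speed; a pose out of reach is approached as far as the arm can. A call with a number of a shift or a turn outside -1 to 1 is refused whole. A call with a gripper value outside its range is refused whole. The fingers move at their own pace and stop on an object; the grip force is fixed at half the most. Time passes only in rows, so rows that do not move let the fingers close. It gives the time, the measured TCP pose, the force and the opening at its end, in the units of the state.
- r.observe(): the state, without advancing time (a new reading comes with each control period).
- r.read_camera(name): name is "scene" or "top"; returns (picture, depth): 420x560x3 uint8, red, green, blue; 420x560 float32, m along the optical axis (not along the pixel's ray), 0 where there is no reading.
- r.camera_model(name): a dict with "fx", "fy", "cx", "cy" (pixels), "R" (3x3) and "t" (3): a world point X has camera coordinates R X + t. Camera axes: x right, y down, z forward; pixel columns grow to the right and rows downward; lengths in m; the calibration is good to about 2 mm. A picture is of the moment at which its call begins. camera_model takes no time and is no camera call.
- r.close_job(): hands the job in, once; it reports no verdict.
The state is a dict: "clock": time; "joint_pos": joint angles; "qvel": joint speeds; "joint_efforts": joint torques, N m; "position": TCP position; "ee_rot": TCP orientation; "wrist_force": force on the tool from outside, world axes, zero at the start; "moment": the same for the moment, N m; "gripper_width": opening from 0.0 (shut) to 1.0 (fully open).
Only numpy, scipy, OpenCV 4.12 (cv2) and the standard library are available. Lean on these libraries where they do the work, as an engineer would, in place of code of your own. Each camera call takes 0.05 s, during which the arm holds its last target.

## Task

One of the two white print trays is the fixer tray: it has a black ring stamped on its underside. Take the tray on the robot's left first, then the one on its right: with the fingertips under the rim on the robot's side, tip the tray up on its far edge to about two thirds of the way to upright, hold it there for about a second to look underneath, and let it down gently, without dropping it. Then push the stamped tray flat along the bench, away from the robot, until it stands square against the steel tray stop, leaving the other tray about where it stands; nothing is picked up off the bench, and the other things on it stay as they are.

Things in the scene. Friction and masses are not known exactly. Their poses are not given: they have to be found in the camera images.
- tray_a: white plastic print tray, open. Base 120 (x) x 170 (y) mm; walls flare out 20 mm and end in a flat 12 mm lip, 3 mm thick, edged all round by a bead 8 mm thick, its centre line 55 mm up and 32 mm outside the base edge; 192 x 242 mm over the rim, 59 mm high, 0.2 to 0.36 kg. Origin: centre of the underside; x points away from the robot (yaw within 0.17 rad), z up. tray_b is alike
- tray_b: white plastic print tray, open. Base 120 (x) x 170 (y) mm; walls flare out 20 mm and end in a flat 12 mm lip, 3 mm thick, edged all round by a bead 8 mm thick, its centre line 55 mm up and 32 mm outside the base edge; 192 x 242 mm over the rim, 59 mm high, 0.2 to 0.36 kg. Origin: centre of the underside; x points away from the robot (yaw within 0.17 rad), z up. Alike to tray_a
- tray_a_near (a point): middle of tray_a's bottom edge on the robot's side, 60 mm from its origin along -x. The near rim runs above and 32 mm outside this edge, with free room for fingers beneath it
- tray_a_far (a point): middle of tray_a's bottom edge away from the robot, 60 mm from its origin along +x. Raised at its near rim (up to 2 N), the tray turns on this edge; from 56 degrees it rests on its far rim and turns on that. It does not topple short of 90 degrees: let go, it falls back, but it follows a finger that goes down slowly. It may creep away 10 to 30 mm. Tipped, its underside faces the robot
- tray_b_near (a point): middle of tray_b's bottom edge on the robot's side, 60 mm from its origin along -x. The near rim runs above and 32 mm outside this edge, with free room for fingers beneath it
- tray_b_far (a point): middle of tray_b's bottom edge away from the robot, 60 mm from its origin along +x. Raised at its near rim (up to 2 N), the tray turns on this edge; from 56 degrees it rests on its far rim and turns on that. It does not topple short of 90 degrees: let go, it falls back, but it follows a finger that goes down slowly. It may creep away 10 to 30 mm. Tipped, its underside faces the robot
- stamp (a point): centre of the stamp, a black ring of 71 mm outer diameter with one bar across it, in the middle of the underside of one of the trays; the other tray is blank underneath
- tray_stop: steel angle strip fixed on the bench beyond the trays, 760 mm long (y), 10 mm high, 28 mm deep. Origin: on the bench, middle of its near face; x at right angles to that face, away from the robot (yaw within 0.06 rad). A tray against it touches its upper edge with the flaring far wall; the tray's far bottom edge is then 4 mm short of the near face and its rim overhangs the strip
- beaker: glass measuring beaker, 72 mm wide, 94 mm high, standing outside the trays on the robot's left. Origin: centre of its underside. Leave alone. Beyond it, 120 mm or more further left and clear of the work, a fixed steel rail 175 mm high carries three orange spring clips
- light_meter: chrome hand light meter lying flat, 95 x 62 mm, 27 mm high, outside the trays on the robot's right. Origin: centre of its underside. Leave alone
- negative_brush: flat brass-handled negative brush lying before the trays, on the robot's side of the gap between them, about 160 mm long (x, from 121 mm towards the robot to 36 mm away from it), 22 mm wide, 10 mm high. Origin: underside, at the ferrule. Leave alone

How it is judged:
By the outcome, as a careful person would: the job done as asked, in the order asked, and still so for the second after the job is handed in, with the robot touching nothing.
It also fails if it takes over 72 s, if anything falls off the work surface, if the arm or the gripper's body presses on something with over 40 N, if the wrist force passes 120 N, or if a joint passes its speed limit or range.

## Working session

There is one attempt and no reset: what is moved stays moved. The work goes in short steps, Python scripts to look and compute and a tool call to move; the robot and the scene stay as the last step left them, time stands still between calls to the robot, and variables do not carry over. Pictures are saved under pics/ and viewed, and the job is handed in when it is done.

Besides the shell and the picture viewer there is one more tool, called after "Emit:" in YAML: its name, and indented under it one key for each argument. play_rows: Moves the arm, as the interface text tells. Scaled input: -1 to 1 covers 0.5 m each way for a shift and 360 degrees each way for a turn. Its arguments: {"type":"object","properties":{"series":{"type":"string"}},"required":["series"]}

```bash
mkdir -p pics; ls; python3 - <<'E'
from workcell import r
import cv2,numpy as np
o=r.observe(); print(o)
for n in("scene","top"):
    p,d=r.read_camera(n); cv2.imwrite(f"pics/{n}0.png",p[:,:,::-1]); np.save(f"{n}0d.npy",d)
    m=r.camera_model(n); print(n,m)
E
```

```text
pics
{'clock': 0.0, 'joint_pos': array([ 1.34710072,  0.32186082, -0.07004882,  1.45165228,  0.02263938,
        1.37079143, -0.05688233]), 'qvel': array([-0.00065946,  0.00079089,  0.00030041,  0.00039797, -0.0006128 ,
       -0.00072526,  0.00037554]), 'joint_efforts': array([-4.02518690e-04, -4.91289425e+01, -4.03987085e-01, -3.12529314e+01,
       -6.37701340e-02,  4.37008368e-02,  1.78666255e-04]), 'position': array([ 0.15290298, -0.63120251,  0.22144809]), 'ee_rot': array([ 7.85996378e-01, -6.18230350e-01, -7.99921876e-04, -5.36112043e-04]), 'wrist_force': array([0.08931329, 0.32380519, 0.12130643]), 'moment': array([ 0.02529184, -0.00665115, -0.04317832]), 'gripper_width': 1.0012206536222499}
scene {'fx': 429.38853590136347, 'fy': 429.38853590136347, 'cx': 282.77932789657126, 'cy': 208.37151987890422, 'R': array([[-0.44743918,  0.89430058,  0.00496464],
       [ 0.63204735,  0.32014553, -0.70570743],
       [-0.63270397, -0.31262327, -0.70848597]]), 't': array([ 0.29075213, -0.38045584,  1.50145111])}
top {'fx': 525.3484763004088, 'fy': 525.3484763004088, 'cx': 277.47170675364674, 'cy': 206.40209554030932, 'R': array([[ 0.02523307, -0.99964361,  0.00871428],
       [-0.99464918, -0.02597865, -0.09999061],
       [ 0.10018136, -0.00614458, -0.99495022]]), 't': array([-0.01108351,  0.62136764,  1.39884024])}
```

View pics/scene0.png

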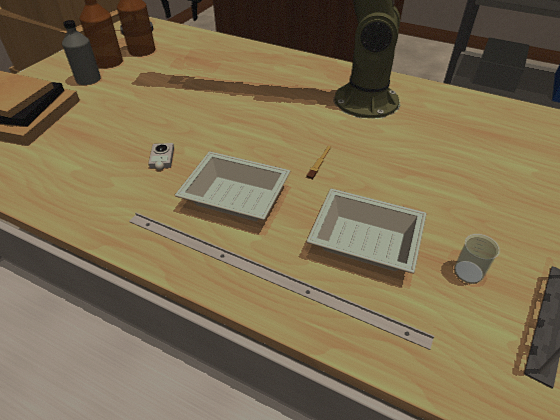

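View pics/top0.png

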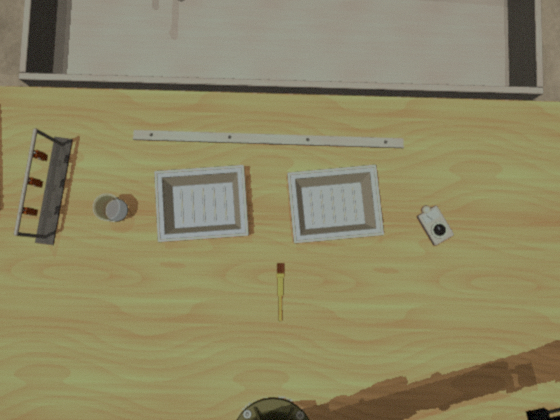

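Top view: left tray spans about (155–248, 165–242) and right tray about (288–384, 165–243). The stop runs (134,135)–(403,143), the brush is at x≈281, and the beaker is near (115,209). Next I'll measure.

```bash
cat > h.py <<'E'
import cv2,numpy as np
from workcell import r
def ray(n,uv,z):
    m=r.camera_model(n);R=m["R"];t=m["t"];uv=np.atleast_2d(np.asarray(uv,float))
    d=np.c_[(uv[:,0]-m["cx"])/m["fx"],(uv[:,1]-m["cy"])/m["fy"],np.ones(len(uv))]@R
    c=-R.T@t
    return c+d*((z-c[2])/d[:,2])[:,None]
def proj(n,X):
    m=r.camera_model(n);c=np.atleast_2d(X)@m["R"].T+m["t"]
    return np.c_[c[:,0]/c[:,2]*m["fx"]+m["cx"],c[:,1]/c[:,2]*m["fy"]+m["cy"]]
def shot(n,name):
    p,d=r.read_camera(n);cv2.imwrite(f"pics/{name}.png",p[:,:,::-1]);return p[:,:,::-1].copy(),d
def trays(im):
    hsv=cv2.cvtColor(im,cv2.COLOR_BGR2HSV)
    m=((hsv[:,:,1]<75)&(hsv[:,:,2]>60)).astype(np.uint8)*255
    m[:115]=0
    m=cv2.morphologyEx(m,cv2.MORPH_OPEN,np.ones((3,3)))
    out=[]
    for c in cv2.findContours(m,cv2.RETR_EXTERNAL,cv2.CHAIN_APPROX_NONE)[0]:
        a=cv2.contourArea(c)
        if a<300: continue
        out.append((a,c))
    return m,out
E
python3 - <<'E'
from h import *
im=cv2.imread("pics/top0.png")
m,o=trays(im); cv2.imwrite("pics/m0.png",m)
for a,c in o:
    P=ray("top",c[:,0,:],0.057)[:,:2] if a>4000 else ray("top",c[:,0,:],0.01)[:,:2]
    (cx,cy),(w,h),ang=cv2.minAreaRect((P*1000).astype(np.float32))
    print(a,cv2.boundingRect(c),cx,cy,w,h,ang)
print("brush",ray("top",[[281,264],[281,320]],0.005), "stop ends z.01", ray("top",[[134,139],[403,147],[134,132],[403,140]],0.01))
print("beaker",ray("top",[[117,212]],0.0))
d=np.load("top0d.npy");print(d[200,200],d[172,200],d[300,200])
E
```

```text
789.0 (418, 206, 36, 39) 589.2053833007812 -428.0455017089844 109.6830062866211 64.87557983398438 31.058279037475586
466.5 (93, 193, 35, 29) 612.4641723632812 463.7357177734375 95.60930633544922 65.65117645263672 49.141639709472656
6364.0 (287, 164, 97, 79) 632.0680541992188 -148.43211364746094 194.46902465820312 242.9618377685547 6.767574310302734
6404.0 (154, 164, 95, 78) 623.9598388671875 210.5620880126953 193.53121948242188 243.6161346435547 5.6811017990112305
1415.5 (37, 143, 34, 92) 658.6582641601562 624.1849975585938 50.92011260986328 261.55694580078125 83.32970428466797
2572.5 (133, 130, 271, 18) 814.4749145507812 35.816650390625 756.6235961914062 31.015783309936523 89.81755065917969
388.0 (14, 129, 23, 107) 674.5176391601562 702.5409545898438 17.470293045043945 299.4551696777344 83.85472106933594
brush [[ 0.46565174 -0.00896833  0.005     ]
 [ 0.31464744 -0.01267851  0.005     ]] stop ends z.01 [[ 0.80219202  0.40995453  0.01      ]
 [ 0.79988736 -0.34245059  0.01      ]
 [ 0.82209637  0.41099997  0.01      ]
 [ 0.81984827 -0.34242469  0.01      ]]
beaker [[0.59738919 0.44887517 0.        ]]
1.4574176 1.4119217 1.4326539
```

View pics/m0.png

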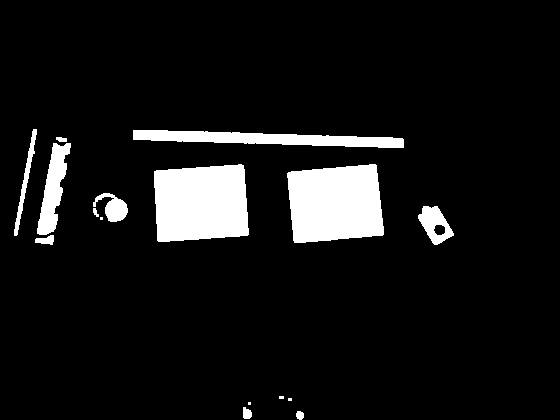

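Emit:
play_rows:
  series: "-0.06 -0.076 -0.012 0 0 0 1;-0.06 -0.076 -0.012 0 0 0 1;-0.06 -0.076 -0.012 0 0 0 1;-0.06 -0.076 -0.012 0 0 0 1;-0.06 -0.076 -0.012 0 0 0 1;-0.06 -0.076 -0.012 0 0 0 1;-0.06 -0.076 -0.012 0 0 0 1;-0.06 -0.076 -0.012 0 0 0 1;-0.06 -0.076 -0.012 0 0 0 1;-0.06 -0.076 -0.012 0 0 0 1"

```text
clock: 1.1
position: [0.4527, -0.2455, 0.2759]
ee_rot: [0.78, -0.625, -0.006, 0.0]
wrist_force: [0.8, -1.2, 0.2]
gripper_width: 1.003
```

```bash
cat >> h.py <<'E'
from scipy.spatial.transform import Rotation as Ro
def st():
    o=r.observe();R=Ro.from_quat(o["ee_rot"]).as_matrix();p=o["position"];f=R[:,2]
    print("t %.2f p %s q %s F %s"%(o["clock"],p.round(4),o["joint_pos"].round(3),o["wrist_force"].round(1)))
    print(" elev(below hor) %.1f yaw f %.1f  tool x %s"%(np.degrees(np.arcsin(-f[2])),np.degrees(np.arctan2(f[1],f[0])),R[:,0].round(3)))
    return o,R,p
def want(pos,yaw,e):
    """tool-frame shift (units) and rotvec (units) to pose with z=f, x=-ytray"""
    o,R,p=st();y=np.radians(yaw);e=np.radians(e)
    f=np.array([np.cos(e)*np.cos(y),np.cos(e)*np.sin(y),-np.sin(e)]);x=np.array([np.sin(y),-np.cos(y),0])
    Rt=np.c_[x,np.cross(f,x),f]
    print(" shift/0.5",(R.T@(np.array(pos)-p)/.5).round(4)," turn/360",(Ro.from_matrix(R.T@Rt).as_rotvec()/2/np.pi).round(4))
E
python3 -c "
from h import *
want([.45,.19,.25],5.7,90)"
```

```text
t 1.10 p [ 0.4527 -0.2455  0.2759] q [ 0.878  0.04  -0.442  1.676  0.015  1.441 -0.916] F [ 0.8 -1.2  0.2]
 elev(below hor) 89.3 yaw f 145.1  tool x [ 0.218 -0.976 -0.009]
 shift/0.5 [-0.8506 -0.1853  0.0576]  turn/360 [0.0013 0.0013 0.0192]
```

Emit:
play_rows:
  series: "-0.085 -0.018 0.0 0 0 0.004 1;-0.085 -0.018 0.0 0 0 0.004 1;-0.085 -0.018 0.0 0 0 0.004 1;-0.085 -0.018 0.0 0 0 0.004 1;-0.085 -0.018 0.0 0 0 0.003 1;-0.085 -0.018 0.0 0 0 0 1;-0.085 -0.018 0.0 0 0 0 1;-0.085 -0.018 0.0 0 0 0 1;-0.085 -0.018 0.0 0 0 0 1;-0.08 -0.018 0.0 0 0 0 1"

```text
clock: 2.1
position: [0.485, 0.2037, 0.277]
ee_rot: [0.741, -0.672, -0.004, 0.001]
wrist_force: [0.4, 0.6, 0.3]
gripper_width: 0.997
```

```bash
python3 -c "
from h import *
want([.45,.19,.25],5.7,45)"
```

```text
t 2.10 p [0.485  0.2037 0.277 ] q [ 0.438  0.105 -0.936  1.642  0.078  1.442 -1.979] F [0.4 0.6 0.3]
 elev(below hor) 89.5 yaw f 150.3  tool x [ 0.097 -0.995 -0.005]
 shift/0.5 [0.0207 0.0719 0.0545]  turn/360 [ 0.1261  0.0006 -0.0006]
```

Emit:
play_rows:
  series: "0 0 0 0.021 0 0 1;0 0 0 0.021 0 0 1;0 0 0 0.021 0 0 1;0 0 0 0.021 0 0 1;0 0 0 0.021 0 0 1;0 0 0 0.021 0 0 1"

```text
clock: 2.7
position: [0.4887, 0.2026, 0.2705]
ee_rot: [0.716, -0.658, 0.155, -0.177]
wrist_force: [-0.9, 0.1, 0.1]
gripper_width: 1.001
```

```bash
python3 -c "
from h import *
want([.45,.19,.25],5.7,30)"
```

```text
t 2.70 p [0.4887 0.2026 0.2705] q [-0.055 -0.301 -0.434  2.042  0.063  0.934 -2.013] F [-0.9  0.1  0.1]
 elev(below hor) 62.8 yaw f 6.1  tool x [ 0.086 -0.996 -0.01 ]
 shift/0.5 [0.0189 0.0891 0.0001]  turn/360 [ 0.0912 -0.0002 -0.0027]
```

```bash
cat > kin.py <<'E'
import numpy as np,itertools
from scipy.spatial.transform import Rotation as Ro
from scipy.optimize import least_squares
LO=np.array([-2.86,-.3,-1.38,.06,-1.56,.09,-2.69]);HI=np.array([2.86,2.09,1.24,2.45,4.7,2.05,2.69])
S=[-1,1,-1,1,-1,1,-1]
def fk(q,P,S=S):
    R=np.eye(3);p=np.zeros(3)
    for i in range(7):
        R=R@Ro.from_euler('y' if i%2 else 'z',S[i]*q[i]).as_matrix()
        p=p+R@P[i]
    return p,R
E
cat > fit.py <<'E'
from kin import *
D=[([1.34710072,0.32186082,-0.07004882,1.45165228,0.02263938,1.37079143,-0.05688233],[.15290298,-.63120251,.22144809],[.785996,-.61823,-.0008,-.000536]),
([0.878,0.04,-0.442,1.676,0.015,1.441,-0.916],[.4527,-.2455,.2759],[.78,-.625,-.006,0]),
([0.438,0.105,-0.936,1.642,0.078,1.442,-1.979],[.485,.2037,.277],[.741,-.672,-.004,.001]),
([-0.055,-0.301,-0.434,2.042,0.063,0.934,-2.013],[.4887,.2026,.2705],[.716,-.658,.155,-.177])]
def err(S):
    return [np.degrees((Ro.from_matrix(fk(q,np.zeros((7,3)),S)[1]).inv()*Ro.from_quat(o)).magnitude()) for q,p,o in D]
best=[]
for s in itertools.product([1,-1],repeat=4):
    S=[s[0],1,s[1],1,s[2],1,s[3]]
    best.append((max(err(S)),S,np.round(err(S),1)))
best.sort(key=lambda b:b[0]);print(best[:3])
S=best[0][1]
def Pm(v): # d1, L1, L2, L3 plus x offsets
    P=np.zeros((7,3));P[0,2]=v[0];P[2,2]=v[1];P[4,2]=v[2];P[6,2]=v[3];P[2,0]=v[4];P[4,0]=v[5];P[0,0]=v[6]
    return P
for free in(4,7):
    f=lambda v:np.concatenate([fk(q,Pm(np.r_[v,np.zeros(7-free)]),S)[0]-p for q,p,o in D])
    s=least_squares(f,[.35,.5,.5,.25,0,0,0][:free]);print(s.x.round(4),np.abs(s.fun).max())
E
python3 fit.py
```

```text
[(np.float64(26.85677940064742), [1, 1, 1, 1, -1, 1, 1], array([26.9, 25.1, 13.7, 11.8])), (np.float64(27.25269599568604), [1, 1, 1, 1, 1, 1, 1], array([27.3, 25.2, 11.2, 10. ])), (np.float64(96.09083535419687), [1, 1, -1, 1, 1, 1, 1], array([19.8, 25.4, 96.1, 40.8]))]
[ 1.2411 -3.2557  0.4682 -2.3361] 0.4192814988815725
[ 1.211  -3.3615 -0.0084 -2.4458  0.4339  0.0381  0.0792] 0.4619535408889097
```

```bash
sed -i 's/^def err.*/def err0(S):/' fit.py; python3 - <<'E'
s=open('fit.py').read()
a=s.index('def err0');b=s.index("S=best[0][1]")
s=s[:a]+'''
best=[]
for s in itertools.product([1,-1],repeat=4):
  for k in range(4):
    for b in range(4):
      S=[s[0],1,s[1],1,s[2],1,s[3]]
      e=[np.degrees((Ro.from_matrix(Ro.from_euler('z',b*np.pi/2).as_matrix()@fk(q,np.zeros((7,3)),S)[1]@Ro.from_euler('z',k*np.pi/2).as_matrix()).inv()*Ro.from_quat(o)).magnitude()) for q,p,o in D]
      best.append((max(e),S,k,b,np.round(e,1)))
best.sort(key=lambda b:b[0]);print(*best[:5],sep="\\n")
'''+s[b:]
open('fit.py','w').write(s)
E
python3 fit.py
```

```text
(np.float64(0.06610062618422015), [-1, 1, -1, 1, -1, 1, -1], 2, 0, array([0. , 0.1, 0. , 0.1]))
(np.float64(8.953019220619268), [-1, 1, -1, 1, 1, 1, -1], 2, 0, array([2.6, 1.7, 9. , 7.2]))
(np.float64(26.85677940064742), [1, 1, 1, 1, -1, 1, 1], 0, 0, array([26.9, 25.1, 13.7, 11.8]))
(np.float64(27.25269599568604), [1, 1, 1, 1, 1, 1, 1], 0, 0, array([27.3, 25.2, 11.2, 10. ]))
(np.float64(30.197392018236247), [1, 1, 1, 1, -1, 1, 1], 1, 1, array([26.8, 25.1, 14. , 30.2]))
[0.2609 0.54   0.4948 0.4558] 0.026079675052935597
[ 0.3101  0.4876  0.4901  0.3872 -0.0028  0.067   0.0322] 0.022983556026932972
```

```bash
cat >> fit.py <<'E'
print("more")
def Pm2(v):
    P=np.zeros((7,3));P[0,2]=v[0];P[2,2]=v[1];P[4,2]=v[2];P[6,2]=v[3];P[5,0]=v[4];P[3,0]=v[5];P[1,0]=v[6];P[0,0]=v[7]
    return P
for idx in ([4],[5],[6],[7],[4,5],[4,6],[5,6],[4,7],[4,5,6]):
    def f(v):
        w=np.zeros(8);w[:4]=v[:4];w[idx]=v[4:]
        return np.concatenate([fk(q,Pm2(w),S)[0]-p for q,p,o in D])
    s=least_squares(f,[.35,.5,.5,.25]+[0]*len(idx));print(idx,s.x.round(4),np.abs(s.fun).max())
E
python3 fit.py | sed -n '/more/,$p'
```

```text
more
[4] [0.2647 0.5493 0.5163 0.4629 0.0229] 0.02652101521784847
[5] [0.2985 0.55   0.5006 0.4625 0.0405] 0.026443540789878706
[6] [0.2483 0.467  0.4789 0.3711 0.0325] 0.022768977005722613
[7] [0.2484 0.4704 0.4736 0.3768 0.0369] 0.022835502578995276
[4, 5] [0.299  0.5582 0.5209 0.4688 0.0221 0.0372] 0.02684061925847725
[4, 6] [0.2531 0.4759 0.5108 0.3756 0.0352 0.035 ] 0.022745020522308007
[5, 6] [0.3012 0.4793 0.4867 0.3785 0.0574 0.0333] 0.023917158960098384
[4, 7] [0.2496 0.4739 0.4796 0.3799 0.006  0.0363] 0.02290783360045978
[4, 5, 6] [0.3023 0.4871 0.5173 0.3824 0.0344 0.0535 0.0357] 0.023815921819564934
```

```bash
cat >> fit.py <<'E'
print("lin")
def solve(cols):
    A=[];b=[]
    for q,p,o in D:
        M=[]
        for i,j in cols:
            P=np.zeros((7,3));P[i,j]=1;M.append(fk(q,P,S)[0])
        A.append(np.array(M).T);b.append(p)
    A=np.vstack(A);b=np.hstack(b);x,_,rk,sv=np.linalg.lstsq(A,b,rcond=1e-3);return x,np.abs(A@x-b).max(),sv
base=[(0,2),(2,2),(4,2),(6,2)]
for ex in ([(1,1)],[(3,1)],[(5,1)],[(6,0)],[(6,1)],[(2,1)],[(4,1)],[(0,1)],[(1,1),(3,1)],[(3,1),(5,1)],[(1,1),(3,1),(5,1)],[(6,0),(6,1)]):
    x,e,sv=solve(base+ex);print(ex,x.round(4),round(e,4),sv[-1].round(3))
E
python3 fit.py | sed -n '/lin/,$p'
```

```text
lin
[(1, 1)] [ 0.2525  0.4563  0.5198  0.359  -0.0277] 0.0056 0.159
[(3, 1)] [ 0.2476  0.4868  0.5038  0.3872 -0.0236] 0.0062 0.17
[(5, 1)] [ 0.2463  0.4862  0.5038  0.3863 -0.0236] 0.0063 0.169
[(6, 0)] [ 0.2859  0.4523  0.5     0.3926 -0.0208] 0.0258 0.156
[(6, 1)] [ 0.2793  0.5159  0.5053  0.4472 -0.0132] 0.024 0.175
[(2, 1)] [ 0.2476  0.4868  0.5038  0.3872 -0.0236] 0.0062 0.17
[(4, 1)] [ 0.2463  0.4862  0.5038  0.3863 -0.0236] 0.0063 0.169
[(0, 1)] [ 0.2525  0.4563  0.5198  0.359  -0.0277] 0.0056 0.159
[(1, 1), (3, 1)] [ 0.2499  0.4683  0.5129  0.3695 -0.0153 -0.0113] 0.0002 0.148
[(3, 1), (5, 1)] [ 0.2494  0.4878  0.5039  0.3887 -0.0566  0.0332] 0.0059 0.037
[(1, 1), (3, 1), (5, 1)] [ 2.499e-01  4.683e-01  5.129e-01  3.695e-01 -1.540e-02 -1.090e-02
 -4.000e-04] 0.0002 0.036
[(6, 0), (6, 1)] [ 0.3053  0.4261  0.5109  0.3829 -0.0211 -0.0137] 0.0162 0.152
```

```bash
cat >> kin.py <<'E'
PP=np.zeros((7,3));PP[0,2]=.2499;PP[2,2]=.4683;PP[4,2]=.5129;PP[6,2]=.3695;PP[1,1]=-.0153;PP[3,1]=-.0113
TZ=Ro.from_euler('z',np.pi).as_matrix()
def FK(q):
    p,R=fk(q,PP);return p,R@TZ
def elbow(q):
    R=np.eye(3);p=np.zeros(3);out=[]
    for i in range(7):
        R=R@Ro.from_euler('y' if i%2 else 'z',S[i]*q[i]).as_matrix();p=p+R@PP[i];out.append(p)
    return out[2],out[4]
def goal(pos,yaw,e,flip=1):
    y=np.radians(yaw);e=np.radians(e)
    f=np.array([np.cos(e)*np.cos(y),np.cos(e)*np.sin(y),-np.sin(e)]);x=flip*np.array([np.sin(y),-np.cos(y),0])
    return np.array(pos),np.c_[x,np.cross(f,x),f]
def ik(g,q0,m=0.05,w=0.0):
    p,R=g
    def f(q):
        a,B=FK(q);return np.r_[(a-p)*5,Ro.from_matrix(R.T@B).as_rotvec(),w*(q-q0)]
    s=least_squares(f,np.clip(q0,LO+m+1e-3,HI-m-1e-3),bounds=(LO+m,HI-m));return s.x,np.abs(f(s.x)[:6]).max()
E
python3 - <<'E'
from kin import *
rng=np.random.default_rng(0)
yaw=5.7;c=np.array([.624,.2106]);u=np.array([np.cos(np.radians(yaw)),np.sin(np.radians(yaw))])
for name,dx,z in(("under",-.092,.035),("back",-.14,.035),("up56",.0,.16)):
  for e in (15,25,35,45,55,60):
    for flip in(1,-1):
      sols=[]
      for k in range(25):
        q,er=ik(goal([*(c+u*dx),z],yaw,e,flip),rng.uniform(LO,HI))
        if er<1e-4:
            E,W=elbow(q); sols.append((min(((q-LO)/(HI-LO)).min(),((HI-q)/(HI-LO)).min()),q.round(2),E.round(2),W.round(2)))
      sols.sort(key=lambda s:-s[0])
      print(name,e,flip,len(sols),*(sols[0] if sols else []))
E
```

```text
under 15 1 0
under 15 -1 0
under 25 1 0
under 25 -1 0
under 35 1 0
under 35 -1 0
under 45 1 0
under 45 -1 0
under 55 1 0
under 55 -1 15 0.048290905018248925 [ 0.09  0.09 -0.67  2.33  1.08  0.36  0.14] [ 0.04 -0.02  0.72] [0.32 0.18 0.34]
under 60 1 16 0.049758630079602864 [-1.48  0.07  0.96  2.32  0.48  0.34 -2.42] [0.02 0.03 0.72] [0.35 0.18 0.35]
under 60 -1 14 0.07798290833710145 [ 0.4   0.15 -0.97  2.26  0.86  0.45  0.4 ] [ 0.06 -0.04  0.71] [0.35 0.18 0.35]
back 15 1 0
back 15 -1 0
back 25 1 0
back 25 -1 0
back 35 1 0
back 35 -1 0
back 45 1 0
back 45 -1 0
back 55 1 0
back 55 -1 0
back 60 1 13 0.010332423033767175 [ 0.43  0.   -1.03  2.36  0.67  0.39 -2.63] [-0.01 -0.01  0.72] [0.3  0.18 0.35]
back 60 -1 17 0.040299645770299285 [ 0.69  0.01 -1.27  2.35  0.69  0.39  0.5 ] [-0.01 -0.02  0.72] [0.3  0.18 0.35]
up56 15 1 0
up56 15 -1 0
up56 25 1 8 0.021251437123616292 [ 0.31  0.11 -0.94  2.4   2.22  0.66  2.22] [ 0.04 -0.03  0.72] [0.29 0.18 0.32]
up56 25 -1 16 0.023590653943823935 [ 0.65  0.23 -1.3   2.39  2.21  0.75 -0.81] [ 0.07 -0.08  0.71] [0.29 0.18 0.32]
up56 35 1 0
up56 35 -1 19 0.06214032216370173 [ 0.57  0.02 -1.13  2.3   1.77  0.4  -0.48] [ 0.   -0.02  0.72] [0.32 0.18 0.37]
up56 45 1 0
up56 45 -1 16 0.11056400286966678 [ 0.35  0.   -0.87  2.19  0.96  0.36  0.33] [-0.   -0.01  0.72] [0.36 0.18 0.42]
up56 55 1 9 0.07522020037578475 [-1.07  0.    0.58  2.09  0.45  0.52 -2.29] [ 0.01 -0.01  0.72] [0.41 0.19 0.46]
up56 55 -1 17 0.15368650603505013 [ 0.39  0.07 -0.89  2.05  0.55  0.54  0.78] [ 0.02 -0.03  0.72] [0.41 0.19 0.46]
up56 60 1 12 0.10314811319663314 [-0.7   0.05  0.24  2.01  0.29  0.61 -2.14] [0.03 0.   0.72] [0.44 0.19 0.48]
up56 60 -1 18 0.17008423568763964 [ 0.32  0.11 -0.82  1.97  0.45  0.64  0.9 ] [ 0.04 -0.03  0.72] [0.44 0.19 0.48]
```

```bash
cat > ex.py <<'E'
from kin import *
rng=np.random.default_rng(0)
def ikf(p,f,q0,m=0.05):
    def F(q):
        a,B=FK(q);return np.r_[(a-p)*5,B[:,2]-f]
    s=least_squares(F,np.clip(q0,LO+m+1e-3,HI-m-1e-3),bounds=(LO+m,HI-m));return s.x,np.abs(F(s.x)).max()
for nm,c,yaw in(("a",np.array([.624,.2106]),5.7),("b",np.array([.632,-.1484]),6.8)):
  u=np.array([np.cos(np.radians(yaw)),np.sin(np.radians(yaw))])
  for dx,z in((-.1,.035),(-.03,.15)):
    for yo in range(-90,91,15):
      res=[]
      for e in (0,10,20,30,40,50,55):
        y=np.radians(yaw+yo);ee=np.radians(e);f=np.array([np.cos(ee)*np.cos(y),np.cos(ee)*np.sin(y),-np.sin(ee)])
        ok=None
        for k in range(12):
            q,er=ikf(np.array([*(c+u*dx),z]),f,rng.uniform(LO,HI))
            if er<1e-4: ok=q.round(2);break
        if ok is not None: res.append((e,round(np.degrees(np.arctan2(np.sin(ee),np.cos(ee)*np.cos(np.radians(yo)))))));
      print(nm,z,yo,res)
E
time python3 ex.py
```

```text
Still running in the background as job /tmp/bash_jobs.1000/b1dab55f876b (pid 762). You'll get a notice when it ends.
```

Edit , replacing
```

```
with
```

```

```bash
cat /tmp/bash_jobs.1000/b1dab55f876b/std*; nproc
```

```text
4
```

```bash
cat > sim.py <<'E'
from kin import *
def jac(q):
    R=np.eye(3);p=np.zeros(3);ax=[];pt=[]
    for i in range(7):
        a=R@(np.array([0,1,0]) if i%2 else np.array([0,0,1]))*S[i]
        R=R@Ro.from_euler('y' if i%2 else 'z',S[i]*q[i]).as_matrix()
        ax.append(a);pt.append(p.copy());p=p+R@PP[i]
    return np.array([np.r_[np.cross(a,p-o),a] for a,o in zip(ax,pt)]).T
def row(q,r_,sub=5,k0=0,qc=None):
    r_=np.asarray(r_,float);p,R=FK(q);pt=p+R@(r_[:3]*.5);Rt=R@Ro.from_rotvec(r_[3:6]*2*np.pi).as_matrix()
    for i in range(sub):
        p,R=FK(q);e=np.r_[pt-p,Ro.from_matrix(Rt@R.T).as_rotvec()]
        J=jac(q);Ji=J.T@np.linalg.inv(J@J.T+1e-5*np.eye(6))
        dq=Ji@e
        if k0: dq=dq+(np.eye(7)-np.linalg.pinv(J)@J)@(k0*(qc-q))
        q=np.clip(q+dq,LO,HI)
    return q
def run(q,rows,**k):
    for r_ in rows:q=row(q,r_,**k)
    return q
E
python3 - <<'E'
from sim import *
q0=np.array([1.3471,.32186,-.07005,1.45165,.02264,1.37079,-.05688])
A=[[-.06,-.076,-.012,0,0,0]]*10
B=[[-.085,-.018,0,0,0,.004]]*5+[[-.085,-.018,0,0,0,0]]*5
C=[[0,0,0,.021,0,0]]*6
q1=np.array([0.878,0.04,-0.442,1.676,0.015,1.441,-0.916]);q2=np.array([0.438,0.105,-0.936,1.642,0.078,1.442,-1.979])
for k0,qc in((0,None),(.05,(LO+HI)/2),(.05,q0)):
    print(k0,run(q0,A,k0=k0,qc=qc).round(3),run(q1,B,k0=k0,qc=qc).round(3),run(q2,C,k0=k0,qc=qc).round(3))
E
```

```text
0 [ 0.887  0.032 -0.44   1.671  0.013  1.443 -0.887] [ 0.465  0.086 -0.92   1.651  0.058  1.444 -1.937] [ 0.248 -0.3   -0.673  2.278 -0.245  0.622 -1.82 ]
0.05 [ 0.355  0.013  0.101  1.688 -0.003  1.442 -0.876] [-0.098  0.042 -0.323  1.667  0.003  1.441 -1.897] [-0.057 -0.3   -0.501  2.283  0.144  0.623 -2.156]
0.05 [ 0.918  0.034 -0.472  1.67   0.014  1.443 -0.888] [ 0.487  0.089 -0.944  1.651  0.062  1.444 -1.939] [ 0.485 -0.3   -0.797  2.275 -0.552  0.68  -1.56 ]
```

```bash
python3 - <<'E'
from h import *
t=cv2.imread("pics/top0.png");s=cv2.imread("pics/scene0.png")
a=cv2.resize(t[160:248,150:390],None,fx=3.2,fy=3.2,interpolation=cv2.INTER_CUBIC)
b=cv2.resize(s[145:280,170:435],None,fx=2.9,fy=2.2,interpolation=cv2.INTER_CUBIC)
w=770;a=cv2.resize(a,(w,282));b=cv2.resize(b,(w,310))
o=np.vstack([a,b]);o=np.clip((o.astype(float)-40)*1.6,0,255).astype(np.uint8);cv2.imwrite("pics/crop0.png",o);print(o.shape)
E
```

```text
(592, 770, 3)
```

View pics/crop0.png

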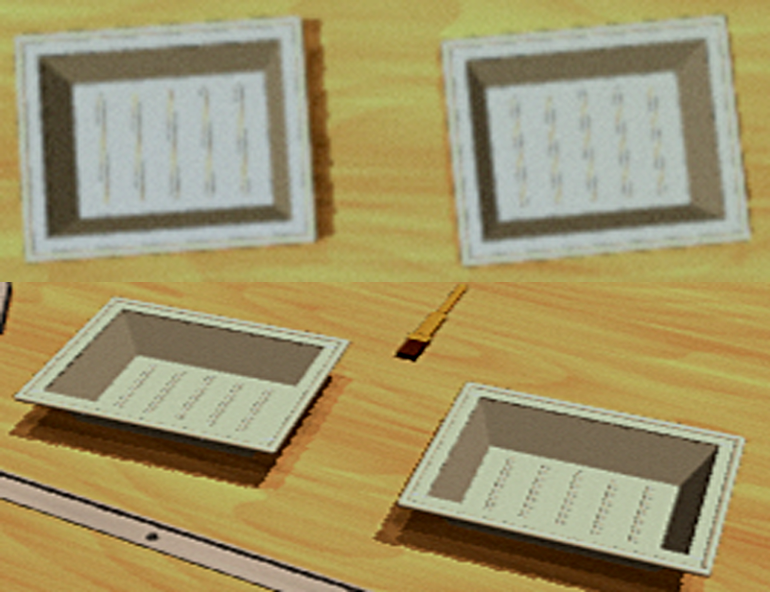

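```bash
cat > plan.py <<'E'
from sim import *
def goalf(pos,tyaw,yo,slope_e,sgn):
    """tray yaw (deg), yaw offset, elevation; tool y = -sgn*n with n in tray xz plane. sgn=+1: x ~ -y ; -1: x~ +y"""
    e=np.radians(slope_e);o=np.radians(yo)
    f=np.array([np.cos(e)*np.cos(o),np.cos(e)*np.sin(o),-np.sin(e)])
    n=np.cross(f,[0,1,0]);n/=np.linalg.norm(n)
    Y=-sgn*n;X=np.cross(Y,f);Rz=Ro.from_euler('z',tyaw,degrees=True).as_matrix()
    return np.array(pos,float),Rz@np.c_[X,Y,f]
def rows_to(q,g,n,rmid=None):
    """n rows from q towards g, returns q path & rows (constant tool twist recomputed each row)"""
    out=[];path=[]
    for i in range(n):
        p,R=FK(q);k=n-i
        sh=R.T@(g[0]-p)/k/.5;rv=Ro.from_matrix(R.T@g[1]).as_rotvec()/k/2/np.pi
        rr=np.r_[sh,rv].round(3);out.append(rr);q2=row(q,rr);path.append(np.r_[np.abs(q2-q).max()*10,]);q=q2
    return q,out
def show(q,tag=""):
    p,R=FK(q);f=R[:,2];print(tag,"q",q.round(2),"p",p.round(3),"e %.0f yaw %.0f"%(np.degrees(np.arcsin(-f[2])),np.degrees(np.arctan2(f[1],f[0]))),"marg %.2f"%min((q-LO).min(),(HI-q).min()))
def fmt(rows,g=0):
    return ";".join(" ".join("%g"%v for v in r_)+" %g"%g for r_ in rows)
E
python3 - <<'E'
from plan import *
q=np.array([-0.055,-0.301,-0.434,2.042,0.063,0.934,-2.013])
for alt in range(4):
    c=q.copy();print("alt",alt)
    if alt<2:
      # back to e=80, spin
      p,R=FK(c)
      sp=[.5/21.,-.5/21.][alt]
      c,_=rows_to(c,goalf([.48,.2,.26],5.7,0,80,1),3);show(c,"up")
      for i in range(21): c=row(c,[0,0,0,0,0,sp])
      show(c,"spun")
      for yo,e in((-10,70),(-25,60),(-30,50),(-30,40)):
        c,_=rows_to(c,goalf([.48,.2,.2],5.7,yo,e,-1),5);show(c,f"{yo},{e}")
    else:
      # direct in mixed way
      c,_=rows_to(c,goalf([.5,.2,.26],5.7,0,80,1),3)
      sp=1 if alt==2 else -1
      for i,(yo,e) in enumerate(((-30,75),(-40,65),(-30,50))):
        pass
E
```

```text
alt 0
up q [-0.05 -0.09 -0.41  1.84  0.03  1.23 -1.95] p [0.48 0.2  0.26] e 80 yaw 5 marg 0.21
spun q [ 1.03 -0.3  -1.28  1.82 -0.27  1.25 -2.69] p [0.48 0.2  0.26] e 80 yaw 5 marg 0.00
-10,70 q [ 0.75 -0.3  -0.89  2.45 -1.32  0.96 -2.69] p [0.381 0.297 0.129] e 44 yaw 71 marg 0.00
-25,60 q [ 0.56 -0.3  -1.11  2.45 -0.99  0.24 -2.69] p [0.452 0.28  0.078] e 51 yaw 30 marg 0.00
-30,50 q [-0.09 -0.3  -0.41  2.45 -1.29  0.09 -2.69] p [0.521 0.271 0.192] e 36 yaw 29 marg 0.00
-30,40 q [-0.12 -0.3  -0.63  2.45 -1.56  0.09 -2.69] p [0.439 0.39  0.179] e 37 yaw 41 marg 0.00
alt 1
up q [-0.05 -0.09 -0.41  1.84  0.03  1.23 -1.95] p [0.48 0.2  0.26] e 80 yaw 5 marg 0.21
spun q [-0.21 -0.09 -0.27  1.84  0.04  1.23  1.18] p [0.48 0.2  0.26] e 80 yaw 5 marg 0.21
-10,70 q [-0.23 -0.16 -0.33  2.05  0.18  0.97  1.01] p [0.48 0.2  0.2 ] e 70 yaw -4 marg 0.14
-25,60 q [-0.24 -0.16 -0.48  2.1   0.47  0.97  0.66] p [0.48 0.2  0.2 ] e 60 yaw -20 marg 0.14
-30,50 q [-0.25 -0.13 -0.61  2.15  0.72  1.01  0.32] p [0.48 0.2  0.2 ] e 50 yaw -24 marg 0.17
-30,40 q [-0.28 -0.1  -0.71  2.22  0.95  1.07  0.  ] p [0.48 0.2  0.2 ] e 40 yaw -24 marg 0.20
alt 2
alt 3
```

```bash
cat >> plan.py <<'E'
TA=((.624,.2106),5.7);TB=((.632,-.1484),6.8)
def tw(T,x,y,z):
    a=np.radians(T[1]);return np.array([T[0][0]+x*np.cos(a)-y*np.sin(a),T[0][1]+x*np.sin(a)+y*np.cos(a),z])
def fn(T,yo,e):
    g=goalf([0,0,0],0,yo,e,1)[1];return g[:,2],-g[:,1]
def tcp(B,f,n,s,gap): # tray-frame TCP for bead centre B
    return np.array(B)-(.0135+gap)*n+s*f
E
cat > pa.py <<'E'
from plan import *
q=np.array([-0.055,-0.301,-0.434,2.042,0.063,0.934,-2.013])
c,_=rows_to(q,goalf([.48,.2,.26],5.7,0,80,1),3)
for i in range(21): c=row(c,[0,0,0,0,0,-.5/21])
for yo,e in((-10,70),(-25,60),(-30,50)): c,_=rows_to(c,goalf([.48,.2,.2],5.7,yo,e,-1),5)
for yo,e in ((-25,40),(-30,35)):
    d=c.copy();f,n=fn(TA,yo,e)
    for s,gap in((-.09,.006),(-.05,.006),(.009,.006),(.009,0)):
        t=tcp([-.092,0,.055],f,n,s,gap);d,_=rows_to(d,goalf(tw(TA,*t),5.7,yo,e,-1),6);show(d,(yo,e,s))
    for th in(15,30,45,56,60):
        a=np.radians(th);
        if th<=56: x=.06-.152*np.cos(a)+.055*np.sin(a);z=.152*np.sin(a)+.055*np.cos(a)
        else: x=.06+.0635-.184*np.cos(a);z=.004+.184*np.sin(a)
        t=tcp([x,0,z],f,n,.007,0);d,_=rows_to(d,goalf(tw(TA,*t),5.7,yo,e,-1),6);show(d,th)
E
python3 pa.py
```

```text
(-25, 40, -0.09) q [-0.35  0.1  -0.77  2.34  1.18  1.05 -0.39] p [0.454 0.223 0.098] e 40 yaw -19 marg 0.11
(-25, 40, -0.05) q [-0.32  0.18 -0.72  2.33  1.31  1.02 -0.45] p [0.483 0.213 0.073] e 40 yaw -19 marg 0.12
(-25, 40, 0.009) q [-0.3   0.31 -0.64  2.31  1.48  0.99 -0.53] p [0.526 0.198 0.035] e 40 yaw -19 marg 0.14
(-25, 40, 0.009) q [-0.29  0.3  -0.64  2.3   1.48  0.98 -0.52] p [0.53  0.198 0.039] e 40 yaw -19 marg 0.15
15 q [-0.25  0.22 -0.65  2.26  1.39  0.95 -0.38] p [0.548 0.201 0.078] e 40 yaw -19 marg 0.19
30 q [-0.22  0.2  -0.64  2.2   1.34  0.93 -0.26] p [0.576 0.203 0.109] e 40 yaw -19 marg 0.25
45 q [-0.19  0.21 -0.62  2.12  1.31  0.92 -0.16] p [0.611 0.207 0.132] e 40 yaw -19 marg 0.33
56 q [-0.18  0.24 -0.6   2.06  1.31  0.91 -0.11] p [0.641 0.21  0.142] e 40 yaw -19 marg 0.39
60 q [-0.17  0.25 -0.6   2.04  1.31  0.91 -0.09] p [0.651 0.211 0.149] e 40 yaw -19 marg 0.41
(-30, 35, -0.09) q [-0.43  0.26 -0.77  2.28  1.27  1.26 -0.55] p [0.453 0.23  0.092] e 35 yaw -24 marg 0.17
(-30, 35, -0.05) q [-0.4   0.32 -0.72  2.28  1.36  1.22 -0.58] p [0.483 0.217 0.069] e 35 yaw -24 marg 0.17
(-30, 35, 0.009) q [-0.37  0.41 -0.64  2.27  1.51  1.17 -0.63] p [0.527 0.197 0.034] e 35 yaw -24 marg 0.18
(-30, 35, 0.009) q [-0.36  0.41 -0.64  2.26  1.5   1.17 -0.61] p [0.531 0.198 0.039] e 35 yaw -24 marg 0.19
15 q [-0.32  0.33 -0.65  2.23  1.44  1.13 -0.49] p [0.549 0.2   0.078] e 35 yaw -24 marg 0.22
30 q [-0.29  0.29 -0.64  2.17  1.41  1.11 -0.38] p [0.577 0.203 0.109] e 35 yaw -24 marg 0.28
45 q [-0.26  0.29 -0.63  2.1   1.4   1.09 -0.3 ] p [0.612 0.207 0.132] e 35 yaw -24 marg 0.35
56 q [-0.24  0.32 -0.61  2.04  1.4   1.07 -0.24] p [0.641 0.209 0.142] e 35 yaw -24 marg 0.41
60 q [-0.23  0.32 -0.61  2.02  1.4   1.07 -0.22] p [0.652 0.211 0.149] e 35 yaw -24 marg 0.43
```

Emit:
play_rows:
  series: "0 0 0 -0.016 0 0 0;0 0 0 -0.016 0 0 0;0 0 0 -0.016 0 0 0;0 0 0 0 0 -0.0238 0;0 0 0 0 0 -0.0238 0;0 0 0 0 0 -0.0238 0;0 0 0 0 0 -0.0238 0;0 0 0 0 0 -0.0238 0;0 0 0 0 0 -0.0238 0;0 0 0 0 0 -0.0238 0;0 0 0 0 0 -0.0238 0;0 0 0 0 0 -0.0238 0"

```text
clock: 3.9
position: [0.4783, 0.2077, 0.2598]
ee_rot: [0.996, -0.057, 0.07, -0.014]
wrist_force: [0.7, -0.7, 0.2]
gripper_width: 0.034
```

Emit:
play_rows:
  series: "0 0 0 0 0 -0.0238 0;0 0 0 0 0 -0.0238 0;0 0 0 0 0 -0.0238 0;0 0 0 0 0 -0.0238 0;0 0 0 0 0 -0.0238 0;0 0 0 0 0 -0.0238 0;0 0 0 0 0 -0.0238 0;0 0 0 0 0 -0.0238 0;0 0 0 0 0 -0.0238 0;0 0 0 0 0 -0.0238 0;0 0 0 0 0 -0.0238 0;0 0 0 0 0 -0.0238 0"

```text
clock: 5.1
position: [0.474, 0.2058, 0.2538]
ee_rot: [0.664, 0.745, 0.049, 0.044]
wrist_force: [0.4, 0.3, 0.0]
gripper_width: 0.009
```

```bash
cat > p2.py <<'E'
from plan import *
from h import st
o,R,p=st();q=o["joint_pos"];show(q)
for yo,e,n in((-12,68,5),(-28,52,5),(-28,36,4)):
    q,rw=rows_to(q,goalf([.47,.215,.17],5.7,yo,e,-1),n);show(q,(yo,e));print(fmt(rw))
E
python3 p2.py
```

```text
t 5.10 p [0.474  0.2058 0.2538] q [-0.165 -0.065 -0.314  1.823  0.028  1.257  1.199] F [0.4 0.3 0. ]
 elev(below hor) 82.4 yaw f 6.7  tool x [-0.115  0.993  0.   ]
 q [-0.16 -0.06 -0.31  1.82  0.03  1.26  1.2 ] p [0.474 0.206 0.254] e 82 yaw 7 marg 0.24
(-12, 68) q [-0.2  -0.14 -0.43  2.11  0.26  0.89  0.88] p [0.47  0.215 0.17 ] e 68 yaw -6 marg 0.16
0.004 -0.006 0.033 -0.008 -0.003 0.001 0;0.004 -0.007 0.033 -0.008 -0.002 0.001 0;0.005 -0.009 0.032 -0.008 -0.003 0.001 0;0.005 -0.01 0.032 -0.007 -0.002 0 0;0.006 -0.012 0.031 -0.008 -0.003 0.001 0
(-28, 52) q [-0.23 -0.1  -0.66  2.17  0.71  0.97  0.3 ] p [0.47  0.215 0.17 ] e 52 yaw -22 marg 0.20
0 -0 -0 -0.007 -0.007 0.001 0;0 -0 -0 -0.007 -0.007 0.001 0;0 -0 -0 -0.007 -0.007 0.002 0;0 -0 -0 -0.007 -0.007 0.001 0;0 -0 -0 -0.007 -0.006 0.002 0
(-28, 36) q [-0.29 -0.   -0.81  2.27  1.1   1.12 -0.26] p [0.47  0.215 0.17 ] e 36 yaw -22 marg 0.18
0 -0 -0 -0.011 -0.004 0.004 0;0 -0 -0 -0.01 -0.004 0.004 0;0 -0 -0 -0.011 -0.004 0.003 0;0 -0 -0 -0.01 -0.003 0.004 0
```

Emit:
play_rows:
  series: "0.004 -0.006 0.033 -0.008 -0.003 0.001 0;0.004 -0.007 0.033 -0.008 -0.002 0.001 0;0.005 -0.009 0.032 -0.008 -0.003 0.001 0;0.005 -0.01 0.032 -0.008 -0.003 0 0;0.006 -0.012 0.031 -0.008 -0.003 0.001 0;0 0 0 -0.007 -0.007 0.001 0;0 0 0 -0.007 -0.007 0.001 0;0 0 0 -0.007 -0.007 0.002 0;0 0 0 -0.007 -0.007 0.001 0;0 0 0 -0.007 -0.007 0.002 0;0 0 0 -0.011 -0.004 0.004 0;0 0 0 -0.011 -0.004 0.004 0"

```text
clock: 6.3
position: [0.4699, 0.2119, 0.1654]
ee_rot: [0.662, 0.627, 0.164, 0.376]
wrist_force: [1.0, -1.1, 0.3]
gripper_width: 0.004
```

```bash
cat > p3.py <<'E'
from plan import *
from h import st
o,R,p=st();q=o["joint_pos"];show(q)
YO,E=-28,36
f,n=fn(TA,YO,E);print("f",f.round(3),"n",n.round(3))
for s,gap,k in((-.06,.008,6),(.006,.008,6)):
    t=tcp([-.092,0,.055],f,n,s,gap);g=goalf(tw(TA,*t),5.7,YO,E,-1);q,rw=rows_to(q,g,k);show(q,s);print(g[0].round(4),fmt(rw))
E
python3 p3.py
```

```text
t 6.30 p [0.4699 0.2119 0.1654] q [-0.261 -0.044 -0.761  2.245  0.98   1.048 -0.078] F [ 1.  -1.1  0.3]
 elev(below hor) 41.6 yaw f -23.0  tool x [ 0.159  0.954 -0.255]
 q [-0.26 -0.04 -0.76  2.25  0.98  1.05 -0.08] p [0.471 0.211 0.166] e 42 yaw -23 marg 0.20
f [ 0.714 -0.38  -0.588] n [ 0.635 -0.     0.772]
-0.06 q [-0.37  0.28 -0.77  2.31  1.35  1.19 -0.57] p [0.474 0.218 0.073] e 36 yaw -23 marg 0.14
[0.474  0.2185 0.0737] 0.01 -0.021 0.02 -0.003 -0.001 0.001 0;0.01 -0.021 0.02 -0.002 -0.001 0.001 0;0.01 -0.021 0.02 -0.003 -0 0.001 0;0.01 -0.022 0.019 -0.002 -0.001 0.001 0;0.011 -0.022 0.019 -0.003 -0 0.001 0;0.01 -0.023 0.019 -0.002 -0.001 0.001 0
0.006 q [-0.33  0.39 -0.67  2.29  1.52  1.14 -0.63] p [0.523 0.198 0.035] e 36 yaw -23 marg 0.16
[0.5234 0.1983 0.0349] 0 0 0.022 -0 0 -0 0;0 0 0.022 -0 0 -0 0;0 0 0.022 -0 0 -0 0;0 0 0.022 -0 0 -0 0;0 0 0.022 -0 0 -0 0;0 0 0.022 -0 0 -0 0
```

Emit:
play_rows:
  series: "0.01 -0.021 0.02 -0.0025 -0.001 0.001 0;0.01 -0.021 0.02 -0.0025 -0.001 0.001 0;0.01 -0.021 0.02 -0.0025 -0.001 0.001 0;0.01 -0.022 0.019 -0.0025 -0.001 0.001 0;0.01 -0.022 0.019 -0.0025 -0.001 0.001 0;0.01 -0.022 0.019 -0.0025 -0.001 0.001 0;0 0 0 0 0 0 0"

```text
clock: 7.0
position: [0.471, 0.2193, 0.0677]
ee_rot: [0.656, 0.6, 0.189, 0.416]
wrist_force: [-1.2, 0.4, 0.4]
gripper_width: 0.006
```

```bash
cat > p4.py <<'E'
from plan import *
from h import st
import sys
# usage: T yaw sgn YO E  s gap k theta
def go(T,sgn,YO,E,B,s,gap,k,q=None):
    f,n=fn(T,YO,E);t=tcp(B,f,n,s,gap);g=goalf(tw(T,*t),T[1],YO,E,sgn);q,rw=rows_to(q,g,k);show(q,(np.round(B,3),s));print("  goal",g[0].round(4),fmt(rw));return q
def bead(th,creep=0):
    a=np.radians(th)
    if th<=56: x=.06-.152*np.cos(a)+.055*np.sin(a);z=.152*np.sin(a)+.055*np.cos(a)
    else: x=.06+.0635-.184*np.cos(a);z=.004+.184*np.sin(a)
    return [x+creep,0,z]
E
python3 - <<'E'
from p4 import *
o,R,p=st();q=o["joint_pos"]
q=go(TA,-1,-28,36,bead(0),.006,.008,6,q)
q=go(TA,-1,-28,36,bead(0),.006,.001,2,q)
E
python3 -c "
from h import *
shot('top','top1');shot('scene','scene1')"
```

```text
t 7.00 p [0.471  0.2193 0.0677] q [-0.382  0.307 -0.763  2.306  1.357  1.214 -0.588] F [-1.2  0.4  0.4]
 elev(below hor) 35.6 yaw f -23.1  tool x [ 0.208  0.945 -0.251]
(array([-0.092,  0.   ,  0.055]), 0.006) q [-0.33  0.39 -0.67  2.29  1.52  1.14 -0.62] p [0.523 0.198 0.035] e 36 yaw -22 marg 0.16
  goal [0.5234 0.1983 0.0349] -0 0.002 0.021 0 0 0 0;-0 0.002 0.021 0 0 0 0;-0 0.002 0.022 0 0.001 0 0;-0 0.002 0.021 0 0 0 0;-0.001 0.001 0.022 0 0.001 0 0;-0 0.002 0.021 0.001 0 0 0
(array([-0.092,  0.   ,  0.055]), 0.006) q [-0.32  0.38 -0.67  2.28  1.51  1.13 -0.6 ] p [0.528 0.199 0.04 ] e 36 yaw -22 marg 0.17
  goal [0.5278 0.1987 0.0403] -0 0.007 0 -0 0 0 0;-0 0.007 0 -0 0 0 0
```

View pics/top1.png

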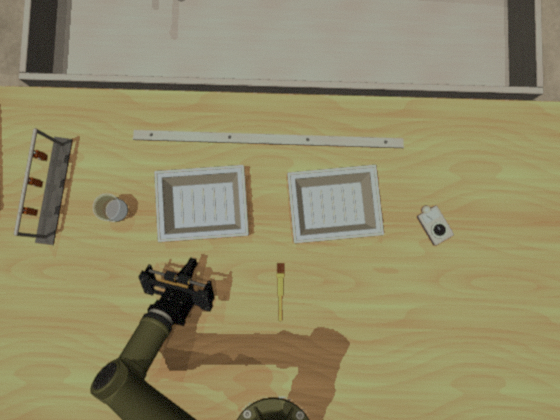

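View pics/scene1.png

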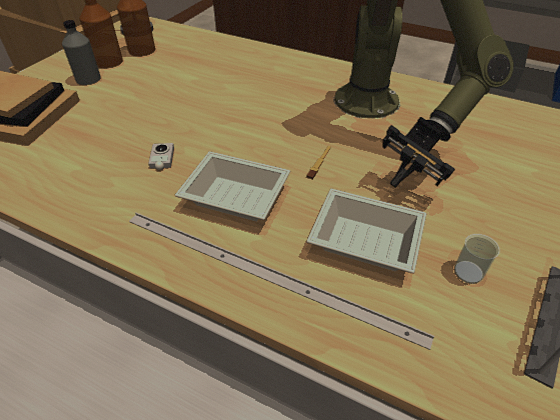

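The closed fingertips (top ≈(192,263)) sit just behind the left tray's near rim (≈(205,239)), aimed under it. The beaker and brush are clear. Moving in under the rim.

Emit:
play_rows:
  series: "0 0.002 0.022 0 0 0 0;0 0.002 0.022 0 0 0 0;0 0.002 0.022 0 0.001 0 0;0 0.002 0.022 0 0 0 0;0 0.002 0.022 0 0.001 0 0;0 0.001 0.022 0 0 0 0;0 0 0 0 0 0 0"

```text
clock: 7.8
position: [0.5335, 0.1969, 0.0398]
ee_rot: [0.657, 0.598, 0.198, 0.415]
wrist_force: [-0.0, 0.8, -0.4]
gripper_width: 0.005
```

```bash
python3 - <<'E'
from p4 import *
o,R,p=st();q=o["joint_pos"]
q=go(TA,-1,-28,36,bead(0),.006,.0,4,q)
for th in (10,20,30): q=go(TA,-1,-28,36,bead(th),.006,.0,6,q)
E
```

```text
t 7.80 p [0.5335 0.1969 0.0398] q [-0.318  0.39  -0.663  2.284  1.54   1.135 -0.626] F [-0.   0.8 -0.4]
 elev(below hor) 35.3 yaw f -22.1  tool x [ 0.206  0.95  -0.236]
(array([-0.092,  0.   ,  0.055]), 0.006) q [-0.32  0.38 -0.67  2.28  1.51  1.13 -0.61] p [0.528 0.199 0.041] e 36 yaw -22 marg 0.17
  goal [0.5284 0.1988 0.041 ] 0 -0.001 -0.003 0 0 -0 0;0.001 -0.002 -0.003 0.001 0 -0 0;0 -0.001 -0.003 0 0 -0.001 0;0.001 -0.002 -0.003 0.001 0 -0 0
(array([-0.08 ,  0.   ,  0.081]), 0.006) q [-0.29  0.32 -0.68  2.26  1.47  1.11 -0.52] p [0.54  0.2   0.067] e 36 yaw -22 marg 0.19
  goal [0.5402 0.1999 0.0666] -0.001 0.009 -0.002 -0 0 -0 0;-0.001 0.009 -0.002 -0 0 -0 0;-0.001 0.009 -0.002 -0 0 -0 0;-0.001 0.009 -0.002 -0 0 -0 0;-0.001 0.009 -0.003 -0 0 -0 0;-0.001 0.01 -0.002 -0 0 -0 0
(array([-0.064,  0.   ,  0.104]), 0.006) q [-0.26  0.29 -0.68  2.23  1.43  1.08 -0.44] p [0.556 0.202 0.09 ] e 36 yaw -22 marg 0.22
  goal [0.5562 0.2015 0.0897] -0 0.009 -0.001 -0 0 -0 0;-0 0.009 -0.001 -0 0 -0 0;-0 0.009 -0.001 -0 0 -0 0;-0 0.01 -0 -0 0 -0 0;-0.001 0.009 -0.001 -0 0 -0 0;-0 0.01 -0 -0 0 -0 0
(array([-0.044,  0.   ,  0.124]), 0.006) q [-0.24  0.27 -0.67  2.19  1.41  1.06 -0.37] p [0.576 0.203 0.11 ] e 36 yaw -22 marg 0.26
  goal [0.576  0.2035 0.1097] 0 0.009 0.001 -0 0 -0 0;0 0.009 0.001 -0 0 -0 0;0 0.01 0.001 -0 0 -0 0;0.001 0.009 0.001 -0 0 -0 0;0 0.01 0 -0 0 -0 0;0.001 0.009 0.001 -0 0 -0 0
```

Emit:
play_rows:
  series: "0 0.005 -0.003 0 0 0 0;0 0.009 -0.003 0 0 0 0;0 0.009 -0.003 0 0 0 0;0 0.009 -0.002 0 0 0 0;0 0.009 -0.002 0 0 0 0;0 0.009 -0.002 0 0 0 0;0 0 0 0 0 0 0"

```text
clock: 8.5
position: [0.544, 0.2021, 0.0666]
ee_rot: [0.656, 0.598, 0.199, 0.414]
wrist_force: [-0.2, -0.1, -0.9]
gripper_width: 0.007
```

```bash
python3 - <<'E'
from h import *
st()
a,d=shot('scene','scene2')
E
```

```text
t 8.50 p [0.544  0.2021 0.0666] q [-0.296  0.336 -0.676  2.259  1.49   1.114 -0.544] F [-0.2 -0.1 -0.9]
 elev(below hor) 35.3 yaw f -22.0  tool x [ 0.205  0.95  -0.235]
```

View pics/scene2.png

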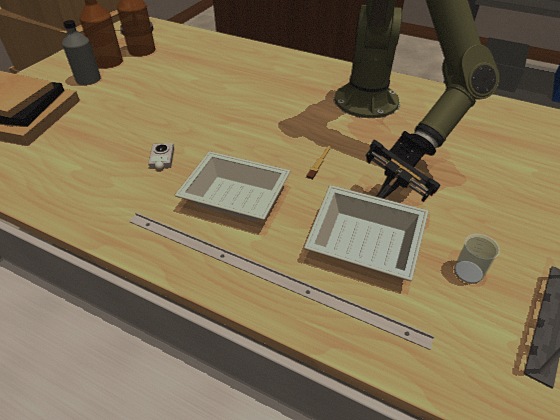

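```bash
cat >> h.py <<'E'
def pts(n,d):
    m=r.camera_model(n);v,u=np.nonzero(d>0);z=d[v,u]
    c=np.c_[(u-m["cx"])/m["fx"]*z,(v-m["cy"])/m["fy"]*z,z];return (c-m["t"])@m["R"],u,v
def tilt(im,d,ylo,yhi,n="scene"):
    X,u,v=pts(n,d);hsv=cv2.cvtColor(im,cv2.COLOR_BGR2HSV)[v,u]
    k=(X[:,1]>ylo)&(X[:,1]<yhi)&(X[:,0]>.5)&(X[:,0]<.95)&(X[:,2]>.004)&(hsv[:,1]<75)&(hsv[:,2]>120)
    X=X[k];
    # floor plane: RANSAC for dominant plane among pts
    rng=np.random.default_rng(0);best=(0,)
    for _ in range(400):
        a=X[rng.choice(len(X),3,replace=False)];nn=np.cross(a[1]-a[0],a[2]-a[0]);l=np.linalg.norm(nn)
        if l<1e-4: continue
        nn/=l;i=np.abs((X-a[0])@nn)<.003
        if i.sum()>best[0]: best=(i.sum(),i)
    Y=X[best[1]];c=Y.mean(0);nn=np.linalg.svd(Y-c)[2][2];nn*=np.sign(nn[2]+nn[0])
    zs=X[:,2]
    print("tilt plane %.1f deg n %s (%d/%d) centre %s zmax %.3f xmax %.3f"%(np.degrees(np.arctan2(nn[0],nn[2])),nn.round(3),len(Y),len(X),c.round(3),np.percentile(zs,99.5),np.percentile(X[:,0],99.5)))
E
cat > look.py <<'E'
from h import *
import sys
a,d=shot('scene',sys.argv[1]);st();tilt(a,d,float(sys.argv[2]),float(sys.argv[3]))
E
python3 - <<'E'
from p4 import *
o,R,p=st();q=o["joint_pos"]
for th in (20,30,40): q=go(TA,-1,-28,36,bead(th),.007,.0,6,q)
E
python3 look.py s3 .05 .36
```

```text
t 8.55 p [0.5437 0.202  0.0662] q [-0.296  0.336 -0.676  2.259  1.49   1.114 -0.544] F [ 0.1  0.5 -0.9]
 elev(below hor) 35.3 yaw f -22.1  tool x [ 0.205  0.95  -0.235]
(array([-0.064,  0.   ,  0.104]), 0.007) q [-0.26  0.29 -0.68  2.23  1.44  1.08 -0.45] p [0.557 0.201 0.089] e 36 yaw -22 marg 0.22
  goal [0.557  0.2012 0.0891] -0.001 0.008 -0.001 0 0 -0 0;-0.001 0.009 -0.001 0 0 -0 0;-0.001 0.008 -0.001 0 0 -0 0;-0.001 0.009 -0.002 0.001 0 -0 0;-0.001 0.008 -0.001 0 0 -0.001 0;-0.001 0.009 -0.002 0.001 0 -0 0
(array([-0.044,  0.   ,  0.124]), 0.007) q [-0.24  0.27 -0.67  2.19  1.41  1.06 -0.37] p [0.577 0.203 0.109] e 36 yaw -22 marg 0.26
  goal [0.5768 0.2032 0.1091] 0 0.009 0.001 -0 0 -0 0;0 0.009 0.001 -0 0 -0 0;0.001 0.009 0.001 -0 0 -0 0;0 0.01 0.001 -0 0 -0 0;0.001 0.009 0.001 -0 0 -0 0;0 0.01 0 -0 0 -0 0
(array([-0.021,  0.   ,  0.14 ]), 0.007) q [-0.22  0.27 -0.66  2.14  1.4   1.05 -0.31] p [0.6   0.206 0.125] e 36 yaw -22 marg 0.31
  goal [0.5997 0.2055 0.1253] 0.001 0.009 0.002 -0 0 -0 0;0.001 0.009 0.002 -0 0 -0 0;0.001 0.009 0.003 -0 0 -0 0;0.001 0.009 0.002 -0 0 -0 0;0.001 0.009 0.003 -0 0 -0 0;0.001 0.009 0.002 -0 0 -0 0
t 8.60 p [0.5435 0.2019 0.0658] q [-0.296  0.337 -0.676  2.26   1.49   1.113 -0.544] F [ 0.5 -0.2 -2.2]
 elev(below hor) 35.3 yaw f -22.1  tool x [ 0.205  0.95  -0.235]
tilt plane 9.6 deg n [0.168 0.018 0.986] (2443/5816) centre [0.628 0.21  0.014] zmax 0.084 xmax 0.828
```

Emit:
play_rows:
  series: "0 0.008 -0.001 0 0 0 0;0 0.009 -0.001 0 0 0 0;0 0.009 -0.001 0 0 0 0;0 0.009 -0.001 0 0 0 0;0 0.009 -0.001 0 0 0 0;0 0.009 0 0 0 0 0;0 0.009 0 0 0 0 0;0 0.009 0.001 0 0 0 0;0 0.009 0.001 0 0 0 0;0 0.009 0.001 0 0 0 0;0 0.009 0.001 0 0 0 0;0 0.009 0.001 0 0 0 0"

```text
clock: 9.8
position: [0.579, 0.2053, 0.1104]
ee_rot: [0.656, 0.599, 0.198, 0.414]
wrist_force: [-0.9, 0.1, -0.2]
gripper_width: 0.008
```

```bash
python3 - <<'E'
from p4 import *
o,R,p=st();q=o["joint_pos"]
for th in (40,50,60): q=go(TA,-1,-28,36,bead(th),.007,.0,6,q)
E
python3 look.py s4 .05 .36
```

```text
t 9.80 p [0.579  0.2053 0.1104] q [-0.244  0.274 -0.67   2.188  1.43   1.068 -0.388] F [-0.9  0.1 -0.2]
 elev(below hor) 35.4 yaw f -22.1  tool x [ 0.204  0.95  -0.237]
(array([-0.021,  0.   ,  0.14 ]), 0.007) q [-0.22  0.27 -0.66  2.14  1.4   1.05 -0.31] p [0.6   0.206 0.125] e 36 yaw -22 marg 0.31
  goal [0.5997 0.2055 0.1253] 0 0.008 0.002 0 0 -0 0;0.001 0.008 0.002 0 0 -0 0;0 0.008 0.002 0 0 -0 0;0.001 0.008 0.002 0.001 0 -0 0;0 0.008 0.002 0 0 -0 0;0.001 0.008 0.002 0.001 0 -0.001 0
(array([0.004, 0.   , 0.152]), 0.007) q [-0.2   0.28 -0.65  2.09  1.4   1.03 -0.25] p [0.625 0.208 0.137] e 36 yaw -22 marg 0.36
  goal [0.6251 0.208  0.1373] 0.001 0.008 0.004 -0 0 0 0;0.002 0.009 0.004 -0 0 0 0;0.001 0.008 0.004 -0 0 0 0;0.002 0.009 0.004 -0 0 0 0;0.001 0.008 0.003 -0 0 0 0;0.002 0.009 0.004 -0 0 0 0
(array([0.031, 0.   , 0.163]), 0.007) q [-0.19  0.3  -0.63  2.03  1.4   1.03 -0.2 ] p [0.652 0.211 0.149] e 36 yaw -22 marg 0.42
  goal [0.652  0.2107 0.1488] 0.002 0.009 0.004 -0 0 0 0;0.002 0.009 0.004 -0 0 0 0;0.002 0.008 0.004 -0 0 0 0;0.001 0.009 0.004 -0 0 0 0;0.002 0.008 0.004 -0 0 0 0;0.001 0.009 0.005 -0 0 0 0
t 9.85 p [0.5797 0.2053 0.1113] q [-0.244  0.273 -0.67   2.187  1.43   1.068 -0.388] F [ 0.3 -0.1  0.6]
 elev(below hor) 35.3 yaw f -22.1  tool x [ 0.205  0.95  -0.236]
tilt plane 30.0 deg n [0.499 0.049 0.865] (2655/7103) centre [0.648 0.213 0.029] zmax 0.128 xmax 0.827
```

Emit:
play_rows:
  series: "0 0.008 0.002 0 0 0 0;0.001 0.008 0.002 0 0 0 0;0.001 0.008 0.002 0 0 0 0;0.001 0.008 0.002 0 0 0 0;0.001 0.008 0.002 0 0 0 0;0.001 0.008 0.002 0 0 0 0;0.001 0.008 0.004 0 0 0 0;0.002 0.009 0.004 0 0 0 0;0.001 0.008 0.004 0 0 0 0;0.002 0.009 0.004 0 0 0 0;0.001 0.008 0.004 0 0 0 0;0.002 0.009 0.004 0 0 0 0"

```text
clock: 11.05
position: [0.6293, 0.2092, 0.1398]
ee_rot: [0.656, 0.599, 0.198, 0.415]
wrist_force: [0.1, -0.9, -1.1]
gripper_width: 0.001
```

```bash
python3 - <<'E'
from p4 import *
o,R,p=st();q=o["joint_pos"]
for th in (58,60): q=go(TA,-1,-28,36,bead(th),.007,.0,5,q)
E
python3 look.py s5 .05 .36
```

```text
t 11.05 p [0.6293 0.2092 0.1398] q [-0.206  0.286 -0.644  2.087  1.419  1.039 -0.271] F [ 0.1 -0.9 -1.1]
 elev(below hor) 35.3 yaw f -22.1  tool x [ 0.205  0.95  -0.237]
(array([0.026, 0.   , 0.16 ]), 0.007) q [-0.19  0.3  -0.64  2.05  1.4   1.03 -0.22] p [0.646 0.21  0.146] e 36 yaw -22 marg 0.40
  goal [0.6466 0.2102 0.1455] 0.001 0.006 0.003 0 0 -0 0;0.002 0.006 0.004 0 0 -0 0;0.001 0.006 0.003 0.001 0 -0 0;0.002 0.006 0.004 0 0 -0.001 0;0.001 0.005 0.003 0.001 0 -0 0
(array([0.031, 0.   , 0.163]), 0.007) q [-0.19  0.3  -0.63  2.03  1.4   1.03 -0.21] p [0.652 0.211 0.149] e 36 yaw -22 marg 0.42
  goal [0.652  0.2107 0.1488] 0 0.002 0.001 -0 0 -0 0;0 0.003 0.001 -0 0 -0 0;0.001 0.002 0.001 -0 0 -0 0;0 0.003 0.001 -0 0 -0 0;0.001 0.002 0 -0 0 -0 0
t 11.10 p [0.6302 0.2093 0.1406] q [-0.206  0.287 -0.643  2.085  1.42   1.04  -0.27 ] F [0.6 0.9 0.2]
 elev(below hor) 35.3 yaw f -22.1  tool x [ 0.205  0.95  -0.237]
tilt plane 50.9 deg n [0.774 0.068 0.629] (2575/6204) centre [0.696 0.221 0.082] zmax 0.271 xmax 0.828
```

View pics/s5.png

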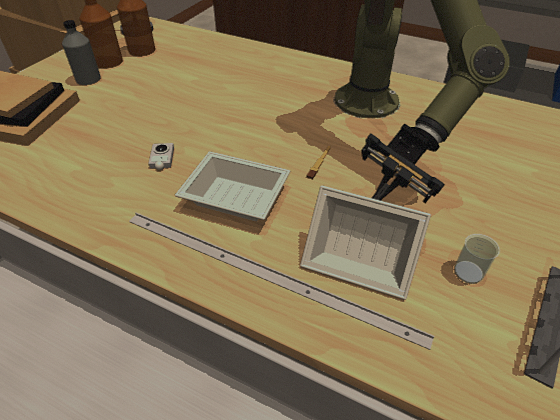

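Emit:
play_rows:
  series: "0.001 0.006 0.003 0 0 0 0;0.002 0.006 0.004 0 0 0 0;0.001 0.006 0.003 0 0 0 0;0.002 0.006 0.004 0 0 0 0;0.001 0.005 0.003 0 0 0 0;0 0.002 0.001 0 0 0 0;0 0.002 0.001 0 0 0 0;0 0 0 0 0 0 0"

```text
clock: 11.9
position: [0.6494, 0.2109, 0.1468]
ee_rot: [0.656, 0.599, 0.197, 0.414]
wrist_force: [0.1, -0.1, -1.9]
gripper_width: 0.002
```

```bash
python3 - <<'E'
from p4 import *
o,R,p=st();q=o["joint_pos"]
for th in (60,): q=go(TA,-1,-28,36,bead(th),.007,.0,2,q)
E
python3 look.py s6 .05 .36; python3 -c "
from h import *
shot('top','t6')"
```

```text
t 11.90 p [0.6494 0.2109 0.1468] q [-0.196  0.304 -0.633  2.046  1.422  1.032 -0.235] F [ 0.1 -0.1 -1.9]
 elev(below hor) 35.4 yaw f -22.1  tool x [ 0.205  0.95  -0.237]
(array([0.031, 0.   , 0.163]), 0.007) q [-0.19  0.3  -0.63  2.03  1.4   1.03 -0.2 ] p [0.652 0.211 0.149] e 36 yaw -22 marg 0.42
  goal [0.652  0.2107 0.1488] 0 0.003 0 0.001 0 -0.001 0;0.001 0.002 0 0.001 0 -0 0
t 11.95 p [0.6493 0.2108 0.1468] q [-0.196  0.304 -0.633  2.046  1.422  1.032 -0.236] F [-1.2 -0.1  0.4]
 elev(below hor) 35.4 yaw f -22.2  tool x [ 0.205  0.95  -0.237]
tilt plane 57.6 deg n [0.842 0.072 0.534] (2353/5263) centre [0.709 0.221 0.082] zmax 0.278 xmax 0.829
```

View pics/s6.png

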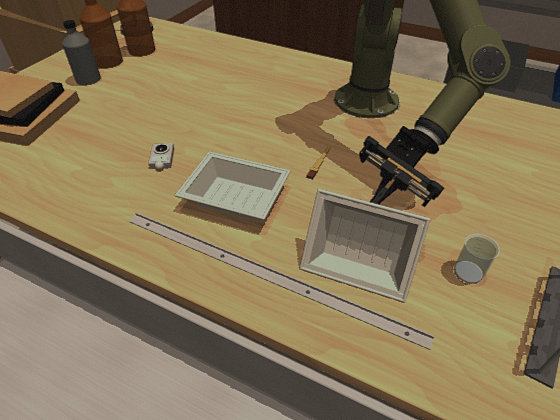

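View pics/t6.png

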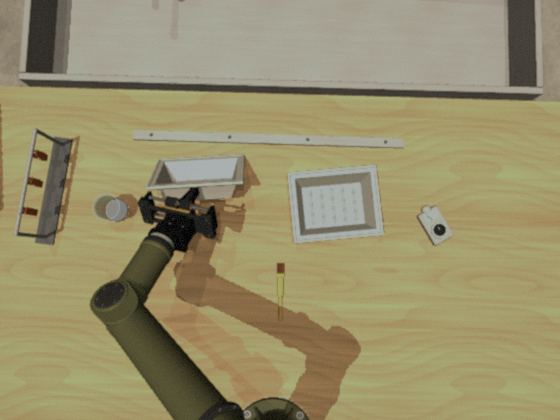

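```bash
python3 - <<'E'
from h import *
from plan import *
th=np.radians(58)
def T(x,z):
    # relative to far rim contact at ground x=.1235
    X=x-.092;Z=z-.055
    return .1235+X*np.cos(th)+Z*np.sin(th), .004-X*np.sin(th)+Z*np.cos(th)
for nm,x,z in(("nearbead",-.092,.055),("baseNear",-.06,0),("baseFar",.06,0),("farbead",.092,.055),("center under",0,0)):
    a,b=T(x,z);print(nm,round(a,3),round(b,3),proj("top",[tw(TA,a,0,b)]).round(0),proj("scene",[tw(TA,a,0,b)]).round(0))
t=cv2.imread("pics/t6.png");s=cv2.imread("pics/s6.png")
a=cv2.resize(t[145:215,135:255],(770,450),interpolation=cv2.INTER_CUBIC);a=np.clip((a.astype(float)-30)*1.5,0,255);cv2.imwrite("pics/crop6.png",a)
E
```

```text
nearbead 0.026 0.16 [[194. 188.]] [[373. 202.]]
baseNear -0.004 0.104 [[198. 202.]] [[372. 211.]]
baseFar 0.06 0.002 [[202. 183.]] [[359. 260.]]
farbead 0.124 0.004 [[201. 161.]] [[353. 280.]]
center under 0.028 0.053 [[200. 192.]] [[366. 236.]][ WARN:0@0.606] global loadsave.cpp:1063 imwrite_ Unsupported depth image for selected encoder is fallbacked to CV_8U.
```

View pics/crop6.png

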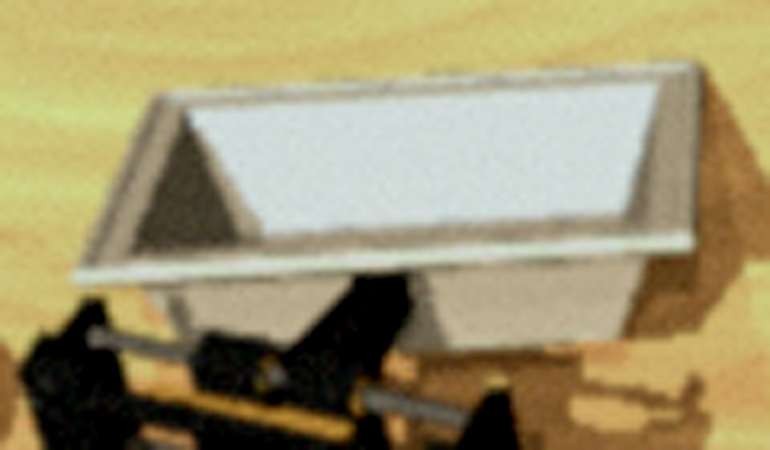

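Emit:
play_rows:
  series: "0 0.003 0 0 0 0 0;0.001 0.003 0 0 0 0 0;0 0.001 0 0 0 0 0"

```text
clock: 12.3
position: [0.6512, 0.2113, 0.1486]
ee_rot: [0.656, 0.599, 0.197, 0.414]
wrist_force: [-0.1, 1.1, -1.7]
gripper_width: 0.005
```

```bash
python3 look.py s7 .05 .36; python3 - <<'E'
from h import *
S=[r.read_camera("scene")[0][:,:,::-1].astype(float) for _ in range(8)]
T=[r.read_camera("top")[0][:,:,::-1].astype(float) for _ in range(8)]
np.save("savg.npy",np.mean(S,0));np.save("tavg.npy",np.mean(T,0))
a=cv2.resize(np.mean(S,0)[180:305,290:440],(750,600),interpolation=cv2.INTER_CUBIC)
cv2.imwrite("pics/c7.png",np.clip((a-60)*1.6,0,255).astype(np.uint8))
t0=np.mean(T,0)[155:250,280:390]
cv2.imwrite("pics/c7b.png",np.clip((cv2.resize(t0,(770,600),interpolation=cv2.INTER_CUBIC)-100)*1.8,0,255).astype(np.uint8))
st();a,d=shot('scene','s8');tilt(a,d,.05,.36)
E
```

```text
t 12.35 p [0.6512 0.2113 0.1486] q [-0.194  0.304 -0.633  2.04   1.417  1.031 -0.227] F [-0.3 -0.  -2.2]
 elev(below hor) 35.4 yaw f -22.2  tool x [ 0.204  0.95  -0.238]
tilt plane 58.2 deg n [0.848 0.074 0.525] (2406/5132) centre [0.709 0.221 0.084] zmax 0.280 xmax 0.828
t 13.15 p [0.6512 0.2112 0.1487] q [-0.194  0.304 -0.633  2.041  1.417  1.031 -0.227] F [ 0.7  0.4 -2.5]
 elev(below hor) 35.4 yaw f -22.2  tool x [ 0.205  0.95  -0.238]
tilt plane 58.1 deg n [0.847 0.068 0.528] (2306/5147) centre [0.709 0.222 0.084] zmax 0.281 xmax 0.829
```

View pics/c7.png

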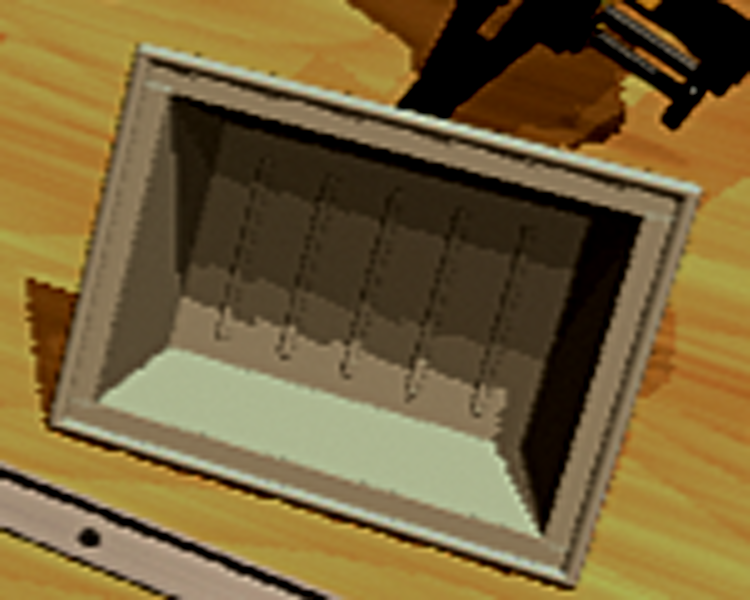

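View pics/c7b.png

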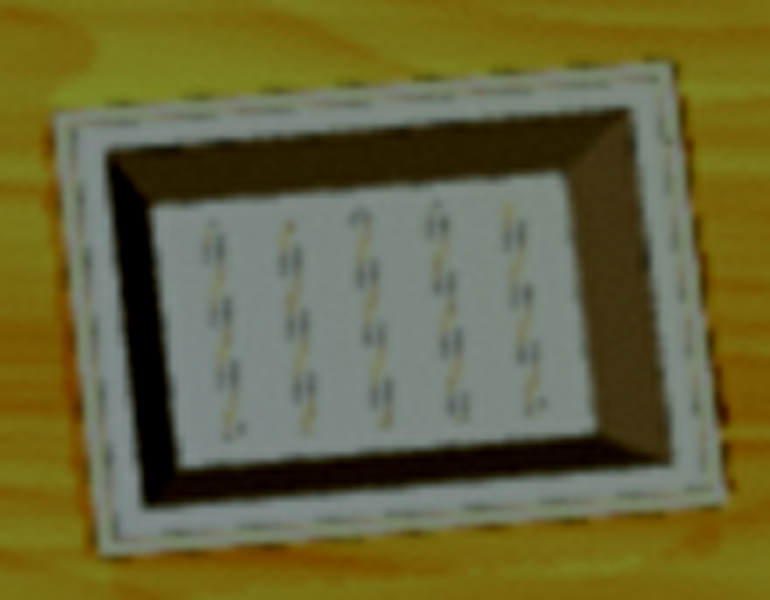

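```bash
python3 - <<'E'
from p4 import *
o,R,p=st();q=o["joint_pos"]
for th,s in ((66,.006),(72,.005),(78,.004),(82,.003)): q=go(TA,-1,-28,36,bead(th),s,.0,4,q)
E
```

```text
t 13.20 p [0.6512 0.2113 0.1487] q [-0.194  0.304 -0.633  2.041  1.417  1.031 -0.227] F [ 0.9  0.6 -2.3]
 elev(below hor) 35.4 yaw f -22.2  tool x [ 0.205  0.95  -0.238]
(array([0.049, 0.   , 0.172]), 0.006) q [-0.18  0.31 -0.63  2.    1.39  1.02 -0.17] p [0.668 0.213 0.158] e 36 yaw -22 marg 0.45
  goal [0.6684 0.2127 0.1581] 0.002 0.009 0.003 0 0 -0 0;0.001 0.009 0.003 0.001 0 -0 0;0.002 0.009 0.003 0 0 -0 0;0.001 0.008 0.003 0.001 0 -0.001 0
(array([0.067, 0.   , 0.179]), 0.005) q [-0.18  0.33 -0.62  1.96  1.39  1.02 -0.13] p [0.686 0.215 0.166] e 36 yaw -22 marg 0.49
  goal [0.6855 0.2148 0.1656] 0.002 0.008 0.004 -0 0 0 0;0.002 0.009 0.004 -0 0 0 0;0.002 0.008 0.004 -0 0 0 0;0.001 0.009 0.004 -0 0 0 0
(array([0.085, 0.   , 0.184]), 0.004) q [-0.17  0.35 -0.61  1.92  1.39  1.02 -0.1 ] p [0.703 0.217 0.171] e 36 yaw -22 marg 0.53
  goal [0.7033 0.217  0.1712] 0.002 0.008 0.005 -0 0 0 0;0.002 0.008 0.005 -0 0 0 0;0.002 0.007 0.004 -0 0 0 0;0.003 0.008 0.005 -0 0 0 0
(array([0.098, 0.   , 0.186]), 0.003) q [-0.17  0.37 -0.61  1.89  1.39  1.02 -0.09] p [0.715 0.218 0.174] e 36 yaw -22 marg 0.56
  goal [0.7151 0.2185 0.174 ] 0.002 0.005 0.003 -0 0 0 0;0.001 0.005 0.003 -0 0 0 0;0.002 0.005 0.003 -0 0 0 0;0.001 0.005 0.004 -0 0 0 0
```

Neither camera can see the underside at about 60°: the underside centre projects behind the tray in both views. I've held this tip for over a second. By ray geometry, the top camera should only start to see it above about 81°. The tray is stable there, so I'll carefully tip this one further to get real evidence.

Emit:
play_rows:
  series: "0.002 0.009 0.003 0 0 0 0;0.001 0.009 0.003 0 0 0 0;0.002 0.009 0.003 0 0 0 0;0.001 0.008 0.003 0 0 0 0;0.002 0.008 0.004 0 0 0 0;0.002 0.008 0.004 0 0 0 0;0.002 0.008 0.004 0 0 0 0;0.001 0.008 0.004 0 0 0 0"

```text
clock: 14.0
position: [0.6869, 0.2149, 0.1669]
ee_rot: [0.657, 0.599, 0.197, 0.415]
wrist_force: [0.1, -0.3, -2.8]
gripper_width: 0.005
```

```bash
python3 look.py s9 .05 .36;python3 - <<'E'
from p4 import *
o,R,p=st();q=o["joint_pos"]
for th,s in ((78,.004),(82,.003),(85,.002)): q=go(TA,-1,-28,36,bead(th),s,.0,4,q)
E
```

```text
t 14.05 p [0.6877 0.2147 0.1675] q [-0.178  0.331 -0.617  1.959  1.41   1.023 -0.153] F [ 0.7  0.3 -1.4]
 elev(below hor) 35.3 yaw f -22.3  tool x [ 0.206  0.949 -0.238]
tilt plane 70.7 deg n [0.942 0.07  0.33 ] (1615/3572) centre [0.728 0.223 0.095] zmax 0.300 xmax 0.829
t 14.05 p [0.6877 0.2147 0.1675] q [-0.178  0.331 -0.617  1.959  1.41   1.023 -0.153] F [ 0.7  0.3 -1.4]
 elev(below hor) 35.3 yaw f -22.3  tool x [ 0.206  0.949 -0.238]
(array([0.085, 0.   , 0.184]), 0.004) q [-0.17  0.35 -0.61  1.92  1.39  1.02 -0.11] p [0.703 0.217 0.171] e 36 yaw -23 marg 0.53
  goal [0.7033 0.217  0.1712] 0.002 0.006 0.004 0 0 -0 0;0.003 0.006 0.004 0.001 0 -0 0;0.002 0.006 0.004 0 0 -0.001 0;0.003 0.006 0.004 0.001 0 -0 0
(array([0.098, 0.   , 0.186]), 0.003) q [-0.17  0.37 -0.61  1.89  1.4   1.02 -0.09] p [0.715 0.218 0.174] e 36 yaw -23 marg 0.56
  goal [0.7151 0.2185 0.174 ] 0.002 0.005 0.003 -0 0 -0 0;0.001 0.005 0.004 -0 0 -0 0;0.002 0.005 0.003 -0 0 -0 0;0.001 0.005 0.004 -0 0 -0 0
(array([0.107, 0.   , 0.187]), 0.002) q [-0.17  0.38 -0.6   1.87  1.4   1.02 -0.08] p [0.724 0.22  0.176] e 36 yaw -23 marg 0.58
  goal [0.7239 0.2198 0.1757] 0.001 0.003 0.002 -0 0 -0 0;0.001 0.004 0.003 -0 0 -0 0;0.002 0.003 0.002 -0 0 -0 0;0.001 0.004 0.003 -0 0 -0 0
```

Emit:
play_rows:
  series: "0.002 0.006 0.004 0 0 0 0;0.002 0.006 0.004 0 0 0 0;0.002 0.006 0.004 0 0 0 0;0.003 0.006 0.004 0 0 0 0;0.002 0.005 0.003 0 0 0 0;0.001 0.005 0.004 0 0 0 0;0.002 0.005 0.003 0 0 0 0;0.001 0.005 0.003 0 0 0 0;0 0 0 0 0 0 0"

```text
clock: 14.95
position: [0.7165, 0.2187, 0.1754]
ee_rot: [0.657, 0.598, 0.197, 0.415]
wrist_force: [0.6, -0.3, -0.2]
gripper_width: 0.002
```

```bash
cat > und.py <<'E'
from h import *
import sys
a,d=shot('scene',sys.argv[1]+'s');st();tilt(a,d,.05,.36)
T=np.mean([r.read_camera("top")[0][:,:,::-1].astype(float) for _ in range(int(sys.argv[2]))],0);np.save(sys.argv[1]+".npy",T)
a=cv2.resize(T[130:220,140:260],(780,585),interpolation=cv2.INTER_CUBIC);cv2.imwrite(f"pics/{sys.argv[1]}.png",np.clip(a*1.5,0,255).astype(np.uint8))
E
python3 und.py u1 4
```

```text
t 15.00 p [0.7163 0.2187 0.1753] q [-0.174  0.367 -0.605  1.894  1.415  1.022 -0.11 ] F [ 0.   0.4 -0.8]
 elev(below hor) 35.3 yaw f -22.3  tool x [ 0.207  0.949 -0.238]
tilt plane 11.3 deg n [0.196 0.004 0.981] (1201/1959) centre [0.764 0.222 0.017] zmax 0.309 xmax 0.831
```

View pics/u1.png

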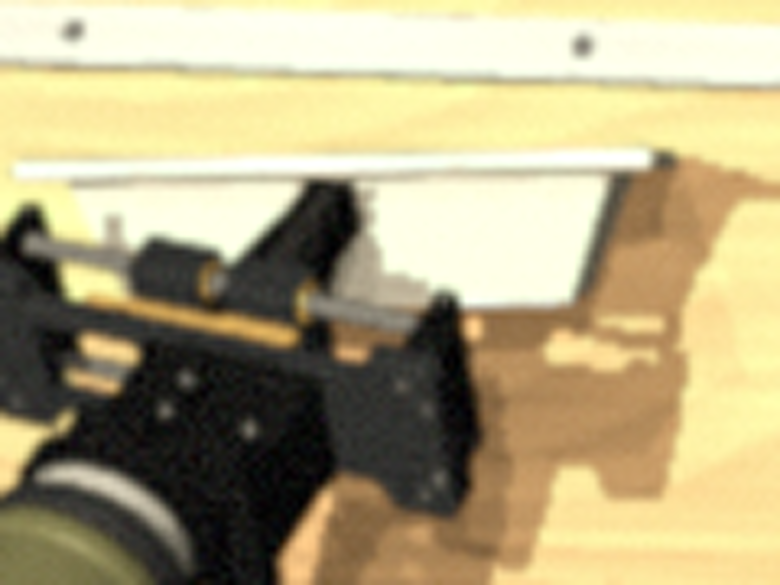

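```bash
python3 - <<'E'
from p4 import *
o,R,p=st();q=o["joint_pos"];Q=q
for E in(30,24,18,12): q=go(TA,-1,-28,E,bead(82),.003,.0,2,q)
q=go(TA,-1,-28,12,bead(86),.003,.0,3,q)
E
```

```text
t 15.20 p [0.716  0.2187 0.1753] q [-0.174  0.367 -0.605  1.895  1.415  1.022 -0.11 ] F [-1.5 -0.6 -1.3]
 elev(below hor) 35.3 yaw f -22.3  tool x [ 0.207  0.949 -0.239]
(array([0.098, 0.   , 0.186]), 0.003) q [-0.22  0.39 -0.58  1.93  1.54  1.08 -0.28] p [0.716 0.219 0.173] e 30 yaw -22 marg 0.52
  goal [0.7165 0.2186 0.1734] 0.001 -0.002 0.001 -0.007 -0.002 0.003 0;0.001 -0.002 0 -0.007 -0.002 0.003 0
(array([0.098, 0.   , 0.186]), 0.003) q [-0.27  0.43 -0.55  1.97  1.67  1.16 -0.45] p [0.718 0.219 0.173] e 24 yaw -22 marg 0.48
  goal [0.7179 0.2187 0.1729] 0 0.001 0.002 -0.008 -0.002 0.004 0;0.001 0 0.001 -0.008 -0.002 0.003 0
(array([0.098, 0.   , 0.186]), 0.003) q [-0.32  0.49 -0.52  1.99  1.79  1.26 -0.61] p [0.72  0.219 0.173] e 18 yaw -22 marg 0.46
  goal [0.7194 0.2188 0.1726] 0.001 0 0.001 -0.008 -0.001 0.004 0;0 0.001 0.002 -0.009 -0.002 0.004 0
(array([0.098, 0.   , 0.186]), 0.003) q [-0.36  0.55 -0.49  2.    1.89  1.36 -0.76] p [0.721 0.219 0.173] e 12 yaw -22 marg 0.45
  goal [0.721  0.2189 0.1725] 0.001 0 0.001 -0.008 -0.001 0.004 0;0 0.001 0.002 -0.008 -0.001 0.005 0
(array([0.111, 0.   , 0.188]), 0.003) q [-0.36  0.56 -0.49  1.98  1.9   1.35 -0.75] p [0.734 0.22  0.174] e 12 yaw -22 marg 0.47
  goal [0.7337 0.2202 0.1738] 0.004 0.003 0.007 -0 -0 -0 0;0.004 0.003 0.007 -0 -0 -0 0;0.003 0.002 0.007 -0 -0 -0 0
```

Emit:
play_rows:
  series: "0.001 -0.001 0.001 -0.007 -0.002 0.003 0;0.001 0 0.001 -0.007 -0.002 0.003 0;0 0.001 0.002 -0.008 -0.002 0.004 0;0.001 0.001 0.001 -0.008 -0.002 0.003 0;0.001 0 0.001 -0.008 -0.001 0.004 0;0 0.001 0.002 -0.009 -0.002 0.004 0;0.001 0 0.001 -0.008 -0.001 0.004 0;0.003 0.002 0.004 0 0 0 0;0.002 0.001 0.003 0 0 0 0;0 0 0 0 0 0 0"

```text
clock: 16.2
position: [0.7275, 0.2231, 0.1801]
ee_rot: [0.624, 0.481, 0.312, 0.532]
wrist_force: [0.3, -0.8, 1.1]
gripper_width: 0.007
```

```bash
python3 und.py u2 4
```

```text
t 16.25 p [0.7275 0.2232 0.1804] q [-0.345  0.524 -0.503  1.981  1.863  1.315 -0.693] F [-0.5 -0.1 -0.2]
 elev(below hor) 13.9 yaw f -22.0  tool x [ 0.343  0.931 -0.122]
tilt plane 12.5 deg n [ 0.216 -0.001  0.976] (966/1816) centre [0.774 0.221 0.016] zmax 0.255 xmax 0.832
```

View pics/u2.png

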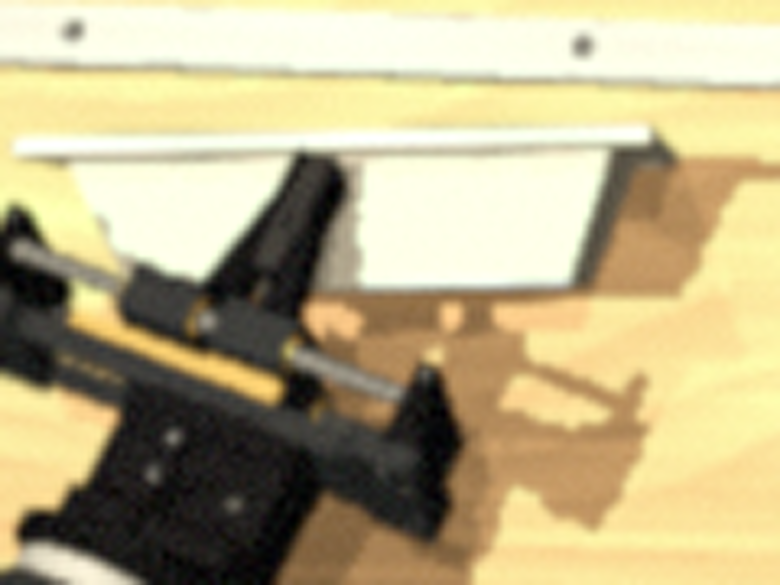

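View pics/u2s.png

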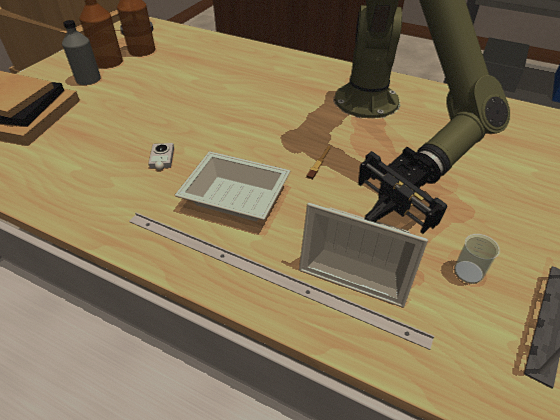

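Emit:
play_rows:
  series: "0.003 0.002 0.006 0 0 0 0;0.003 0.002 0.006 0 0 0 0;0.003 0.002 0.006 0 0 0 0;0 0 0 0 0 0 0"

```text
clock: 16.85
position: [0.7391, 0.2237, 0.1819]
ee_rot: [0.623, 0.48, 0.312, 0.532]
wrist_force: [0.1, 0.4, -0.3]
gripper_width: 0.005
```

```bash
python3 und.py u3 8
```

```text
t 16.90 p [0.7389 0.2237 0.1818] q [-0.341  0.534 -0.496  1.96   1.871  1.306 -0.684] F [-0.9 -0.4  0.7]
 elev(below hor) 13.8 yaw f -22.0  tool x [ 0.344  0.931 -0.122]
tilt plane 12.8 deg n [0.221 0.003 0.975] (591/1467) centre [0.787 0.222 0.013] zmax 0.257 xmax 0.831
```

View pics/u3.png

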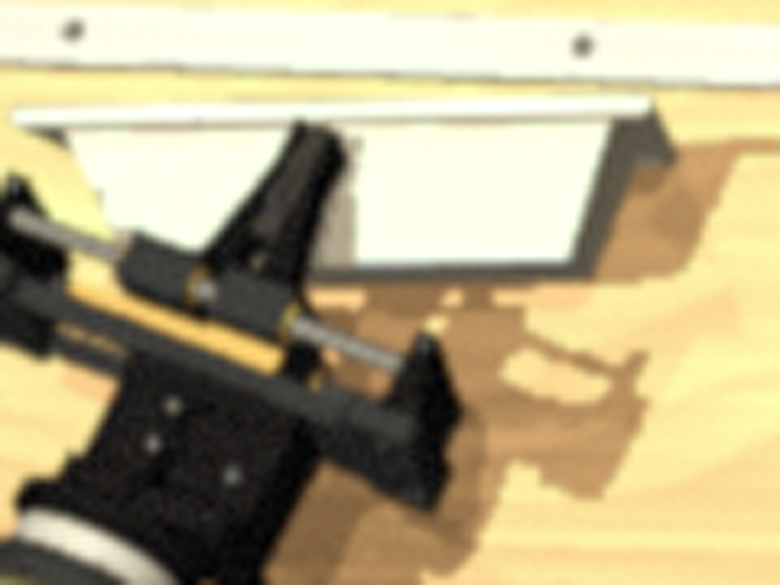

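```bash
python3 - <<'E'
import numpy as np
T=np.load("u3.npy").mean(2)
for y in range(167,177): print(y,T[y,186:236:1].round(0).astype(int).tolist())
E
```

```text
167 [10, 21, 51, 88, 105, 110, 110, 112, 132, 164, 170, 169, 170, 169, 170, 170, 170, 169, 170, 169, 169, 169, 170, 169, 169, 169, 169, 169, 170, 170, 169, 170, 169, 170, 171, 169, 170, 170, 170, 170, 170, 156, 99, 58, 57, 56, 63, 79, 97, 103]
168 [10, 30, 65, 90, 107, 110, 109, 112, 134, 165, 170, 170, 169, 170, 170, 170, 170, 170, 170, 170, 170, 170, 170, 171, 170, 169, 170, 170, 170, 170, 170, 172, 170, 171, 171, 170, 170, 171, 170, 170, 168, 142, 88, 55, 55, 58, 68, 87, 100, 102]
169 [6, 33, 70, 90, 105, 109, 108, 110, 130, 157, 163, 162, 162, 162, 161, 163, 162, 163, 163, 163, 161, 161, 161, 160, 160, 161, 160, 161, 161, 161, 161, 162, 161, 160, 160, 160, 160, 159, 158, 158, 153, 120, 73, 54, 56, 61, 78, 94, 101, 101]
170 [12, 41, 71, 81, 94, 96, 96, 96, 108, 123, 127, 128, 127, 126, 125, 126, 125, 124, 123, 121, 119, 113, 111, 112, 111, 110, 111, 111, 110, 110, 109, 108, 106, 102, 101, 102, 101, 101, 100, 100, 96, 78, 59, 54, 56, 65, 84, 98, 100, 100]
171 [16, 34, 60, 63, 67, 68, 69, 70, 69, 74, 75, 76, 75, 74, 75, 75, 73, 72, 71, 72, 70, 65, 63, 65, 65, 63, 64, 62, 63, 64, 62,
[... 486 characters left out ...]
13, 114]
174 [35, 72, 91, 96, 94, 96, 95, 95, 96, 92, 77, 73, 73, 73, 73, 73, 73, 74, 74, 74, 73, 72, 81, 93, 93, 77, 74, 73, 72, 80, 93, 97, 97, 98, 98, 104, 116, 126, 129, 130, 128, 128, 128, 128, 131, 134, 139, 140, 141, 139]
175 [35, 81, 119, 130, 130, 129, 130, 129, 130, 120, 91, 75, 75, 76, 77, 76, 76, 77, 75, 76, 76, 81, 103, 124, 120, 90, 76, 75, 76, 91, 120, 129, 129, 129, 128, 131, 133, 135, 135, 135, 136, 136, 134, 137, 137, 143, 146, 146, 146, 146]
176 [29, 63, 109, 125, 127, 127, 126, 128, 132, 121, 89, 74, 76, 76, 76, 76, 76, 75, 76, 76, 76, 88, 115, 124, 116, 87, 76, 76, 75, 89, 116, 125, 126, 125, 128, 134, 134, 134, 135, 136, 135, 135, 135, 137, 140, 144, 146, 145, 145, 145]
```

```bash
python3 - <<'E'
from h import *
from plan import *
th=np.radians(85)
def T(x,z):
    X=x-.092;Z=z-.055
    return .1235+X*np.cos(th)+Z*np.sin(th), .004-X*np.sin(th)+Z*np.cos(th)
for y in(-.085,-.0355,-.025,0,.0355,.085):
    print(y,[proj("top",[tw(TA,*(lambda a:(a[0],y,a[1]))(T(x,0)))]).round(1)[0].tolist() for x in(-.06,-.0355,.0355,.06)])
u=np.load("u3.npy")[:,:,::-1]; print(u[172,190:226:3].round(0).astype(int).tolist())
E
```

```text
-0.085 [[228.0, 174.1], [228.8, 174.8], [230.9, 176.7], [231.5, 177.3]]
-0.0355 [[208.3, 175.5], [209.4, 176.2], [212.5, 178.0], [213.4, 178.6]]
-0.025 [[204.1, 175.8], [205.3, 176.5], [208.6, 178.3], [209.6, 178.9]]
0 [[194.2, 176.5], [195.5, 177.2], [199.3, 179.0], [200.5, 179.6]]
0.0355 [[180.0, 177.5], [181.6, 178.2], [186.0, 180.0], [187.5, 180.5]]
0.085 [[160.2, 179.0], [162.2, 179.6], [167.6, 181.3], [169.3, 181.8]]
[[61, 57, 49], [60, 56, 47], [62, 57, 48], [63, 59, 50], [61, 57, 48], [61, 57, 47], [65, 59, 50], [64, 59, 49], [67, 61, 50], [66, 59, 50], [68, 60, 48], [72, 65, 52]]
```

The strip of underside visible at about 85° (rows 171–173, columns 188–226) is an even shaded grey of about 55. There is no dark dip across columns 188–213, where more than half the ring would lie. So the left tray looks blank. Now lowering it gently.

```bash
python3 - <<'E'
from p4 import *
import h
T=np.load("u3.npy").mean(2)
print(T[140:153,215].round(0).astype(int), T[140:153,170].round(0).astype(int))
for z in(.188,): print(h.ray("top",[[215,147],[170,148.5]],z).round(4))
print("expected bead85",tw(TA,*bead(85)))
o,R,p=st();q=o["joint_pos"]
C=.010
for E,th in((20,83),(28,81),(36,78)): q=go(TA,-1,-28,E,bead(th,C),.003,.0,3,q)
q=go(TA,-1,-28,36,bead(70,C),.005,.0,6,q)
E
```

```text
[164 140 112 139 153 167 172 152 123 149 164 167 168] [132 130 144 150 148 153 165 168 142 119 151 166 167]
[[0.7477 0.1624 0.188 ]
 [0.741  0.2721 0.188 ]]
expected bead85 [0.730932   0.22127323 0.18729982]
t 17.30 p [0.7384 0.2238 0.1816] q [-0.341  0.534 -0.496  1.96   1.871  1.306 -0.684] F [-1.4 -0.3  1.3]
 elev(below hor) 13.8 yaw f -22.0  tool x [ 0.344  0.931 -0.122]
(array([0.111, 0.   , 0.187]), 0.003) q [-0.3   0.48 -0.53  1.96  1.77  1.21 -0.55] p [0.732 0.22  0.173] e 20 yaw -22 marg 0.49
  goal [0.732  0.2201 0.1731] -0.003 -0.007 -0.002 0.006 0.001 -0.003 0;-0.003 -0.007 -0.002 0.006 0 -0.003 0;-0.002 -0.008 -0.002 0.005 0.001 -0.002 0
(array([0.105, 0.   , 0.186]), 0.003) q [-0.24  0.42 -0.57  1.93  1.59  1.1  -0.33] p [0.724 0.22  0.173] e 28 yaw -23 marg 0.52
  goal [0.7237 0.2193 0.1728] -0.002 -0.002 -0.005 0.007 0.001 -0.004 0;-0.002 -0.003 -0.004 0.007 0.002 -0.003 0;-0.002 -0.003 -0.005 0.008 0.001 -0.004 0
(array([0.095, 0.   , 0.184]), 0.003) q [-0.17  0.36 -0.6   1.9   1.4   1.01 -0.1 ] p [0.712 0.218 0.172] e 36 yaw -22 marg 0.55
  goal [0.7125 0.2183 0.1718] -0.003 -0.004 -0.006 0.007 0.002 -0.003 0;-0.002 -0.005 -0.005 0.007 0.002 -0.003 0;-0.002 -0.005 -0.005 0.007 0.003 -0.003 0
(array([0.071, 0.   , 0.177]), 0.005) q [-0.18  0.34 -0.61  1.96  1.4   1.01 -0.14] p [0.69  0.215 0.163] e 36 yaw -22 marg 0.49
  goal [0.6894 0.2152 0.1635] -0.002 -0.007 -0.004 0 -0 0 0;-0.002 -0.007 -0.004 0 -0 0 0;-0.002 -0.007 -0.004 0 -0 0 0;-0.002 -0.007 -0.004 0 -0 0 0;-0.002 -0.007 -0.004 0 -0 0 0;-0.001 -0.007 -0.003 0 -0 0 0
```

Emit:
play_rows:
  series: "0.001 -0.007 0.0015 0 0 0 0;0.001 -0.007 0.0015 0 0 0 0;0.001 -0.007 0.0015 0 0 0 0;0 0 0 0 0 0 0"

```text
clock: 17.7
position: [0.7416, 0.224, 0.1823]
ee_rot: [0.62, 0.474, 0.318, 0.538]
wrist_force: [-0.5, 0.2, -0.2]
gripper_width: 0.0
```

```bash
python3 - <<'E'
from p4 import *
o,R,p=st();q=o["joint_pos"]
C=.012
for E,th in((20,84),(28,82),(36,80)): q=go(TA,-1,-28,E,bead(th,C),.003,.0,3,q)
q=go(TA,-1,-28,36,bead(70,C),.006,.0,6,q)
E
python3 und.py u4 1
```

```text
t 17.70 p [0.7416 0.224  0.1823] q [-0.348  0.549 -0.488  1.956  1.892  1.325 -0.705] F [-0.5  0.2 -0.2]
 elev(below hor) 12.6 yaw f -22.1  tool x [ 0.349  0.93  -0.116]
(array([0.116, 0.   , 0.187]), 0.003) q [-0.3   0.49 -0.52  1.94  1.77  1.22 -0.55] p [0.737 0.221 0.173] e 20 yaw -22 marg 0.51
  goal [0.7372 0.2206 0.1735] -0.002 -0.007 -0.001 0.007 0.001 -0.003 0;-0.002 -0.007 -0.001 0.007 0.001 -0.003 0;-0.002 -0.007 -0.001 0.006 0 -0.003 0
(array([0.11 , 0.   , 0.186]), 0.003) q [-0.24  0.42 -0.56  1.92  1.6   1.1  -0.33] p [0.729 0.22  0.173] e 28 yaw -22 marg 0.53
  goal [0.7289 0.2198 0.1732] -0.002 -0.002 -0.005 0.007 0.002 -0.004 0;-0.002 -0.003 -0.004 0.008 0.002 -0.003 0;-0.003 -0.003 -0.005 0.007 0.001 -0.004 0
(array([0.104, 0.   , 0.185]), 0.003) q [-0.17  0.37 -0.6   1.88  1.4   1.02 -0.08] p [0.721 0.219 0.173] e 36 yaw -22 marg 0.57
  goal [0.7207 0.2191 0.173 ] -0.002 -0.003 -0.004 0.007 0.002 -0.003 0;-0.001 -0.003 -0.004 0.007 0.002 -0.003 0;-0.002 -0.003 -0.004 0.008 0.002 -0.003 0
(array([0.073, 0.   , 0.177]), 0.006) q [-0.18  0.34 -0.61  1.95  1.4   1.02 -0.13] p [0.692 0.215 0.163] e 36 yaw -22 marg 0.50
  goal [0.6922 0.2151 0.163 ] -0.002 -0.009 -0.005 -0 0 -0 0;-0.002 -0.009 -0.005 -0 0 -0 0;-0.002 -0.009 -0.005 -0 0 -0 0;-0.003 -0.008 -0.004 -0 0 -0 0;-0.002 -0.009 -0.005 -0 0 -0 0;-0.003 -0.008 -0.004 -0 0 -0 0
t 17.75 p [0.7415 0.2241 0.1818] q [-0.349  0.549 -0.488  1.956  1.891  1.325 -0.704] F [-0.9 -1.5  2.8]
 elev(below hor) 12.7 yaw f -22.1  tool x [ 0.349  0.93  -0.116]
tilt plane -38.1 deg n [-0.617 -0.023  0.786] (546/1420) centre [0.735 0.217 0.175] zmax 0.254 xmax 0.831
```

View pics/u4s.png

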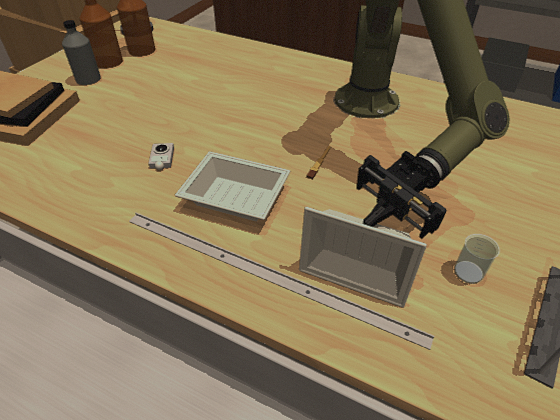

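```bash
python3 - <<'E'
from p4 import *
o,R,p=st();q=o["joint_pos"]
for pos,E,k in(([.735,.2235,.180],22,3),([.725,.222,.1765],30,3),([.716,.220,.1735],36,3)):
    g=goalf(pos,5.7,-28,E,-1);q,rw=rows_to(q,g,k);show(q);print(fmt(rw))
E
```

```text
t 17.80 p [0.7413 0.224  0.1816] q [-0.348  0.549 -0.488  1.956  1.891  1.325 -0.704] F [-1.2  0.   3.4]
 elev(below hor) 12.7 yaw f -22.1  tool x [ 0.349  0.93  -0.116]
 q [-0.29  0.47 -0.54  1.93  1.71  1.18 -0.47] p [0.735 0.223 0.18 ] e 22 yaw -22 marg 0.52
-0.001 -0.003 -0.004 0.009 0.001 -0.004 0;-0.002 -0.003 -0.004 0.008 0.001 -0.004 0;-0.001 -0.002 -0.004 0.009 0.001 -0.004 0
 q [-0.23  0.41 -0.57  1.91  1.54  1.08 -0.27] p [0.725 0.222 0.176] e 30 yaw -22 marg 0.54
-0.003 -0.005 -0.005 0.007 0.002 -0.003 0;-0.002 -0.005 -0.004 0.007 0.002 -0.004 0;-0.002 -0.006 -0.004 0.007 0.001 -0.003 0
 q [-0.18  0.37 -0.6   1.89  1.4   1.02 -0.09] p [0.716 0.22  0.174] e 36 yaw -22 marg 0.56
-0.002 -0.005 -0.003 0.005 0.002 -0.002 0;-0.002 -0.005 -0.004 0.006 0.002 -0.002 0;-0.003 -0.005 -0.003 0.005 0.001 -0.003 0
```

Emit:
play_rows:
  series: "-0.001 -0.003 -0.004 0.009 0.001 -0.004 0;-0.002 -0.003 -0.004 0.009 0.001 -0.004 0;-0.001 -0.002 -0.004 0.009 0.001 -0.004 0;-0.003 -0.005 -0.005 0.007 0.002 -0.003 0;-0.002 -0.005 -0.004 0.007 0.002 -0.004 0;-0.002 -0.006 -0.004 0.007 0.001 -0.003 0;-0.002 -0.005 -0.003 0.005 0.002 -0.002 0;-0.002 -0.005 -0.004 0.006 0.002 -0.002 0;-0.003 -0.005 -0.003 0.005 0.001 -0.003 0"

```text
clock: 18.7
position: [0.7112, 0.2238, 0.1702]
ee_rot: [0.656, 0.61, 0.187, 0.402]
wrist_force: [-1.7, 0.2, 0.4]
gripper_width: 0.01
```

```bash
python3 und.py u5 1;python3 - <<'E'
from p4 import *
o,R,p=st();q=o["joint_pos"]
for th in (76,70,64,58): q=go(TA,-1,-28,36,bead(th,.012),.006,.0,4,q)
E
```

```text
t 18.75 p [0.7116 0.2235 0.1709] q [-0.166  0.364 -0.612  1.884  1.368  1.009 -0.055] F [0.1 0.4 0. ]
 elev(below hor) 37.4 yaw f -22.1  tool x [ 0.185  0.952 -0.245]
tilt plane 10.0 deg n [0.173 0.005 0.985] (1345/2150) centre [0.758 0.224 0.017] zmax 0.308 xmax 0.830
t 18.80 p [0.7118 0.2234 0.1708] q [-0.167  0.365 -0.612  1.885  1.372  1.01  -0.06 ] F [-0.6  0.2  0.4]
 elev(below hor) 37.2 yaw f -22.1  tool x [ 0.187  0.952 -0.244]
(array([0.091, 0.   , 0.183]), 0.006) q [-0.17  0.36 -0.61  1.91  1.4   1.01 -0.11] p [0.71  0.217 0.169] e 36 yaw -22 marg 0.54
  goal [0.7105 0.2169 0.1686] -0.003 -0.002 0.001 -0.001 -0 0 0;-0.003 -0.002 0.001 -0.001 -0 0.001 0;-0.002 -0.002 0.001 -0.001 -0.001 0 0;-0.003 -0.001 0 -0 -0 0.001 0
(array([0.073, 0.   , 0.177]), 0.006) q [-0.18  0.34 -0.61  1.95  1.4   1.01 -0.14] p [0.692 0.215 0.163] e 36 yaw -22 marg 0.50
  goal [0.6922 0.2151 0.163 ] -0.002 -0.008 -0.005 -0 -0 -0 0;-0.002 -0.008 -0.005 -0 -0 -0 0;-0.002 -0.008 -0.005 -0 -0 -0 0;-0.002 -0.008 -0.005 -0 -0 -0 0
(array([0.055, 0.   , 0.169]), 0.006) q [-0.18  0.32 -0.62  1.99  1.4   1.02 -0.17] p [0.675 0.213 0.156] e 36 yaw -22 marg 0.46
  goal [0.6745 0.2134 0.1554] -0.002 -0.009 -0.004 -0 -0 -0 0;-0.002 -0.008 -0.004 -0 -0 -0 0;-0.001 -0.009 -0.004 -0 -0 -0 0;-0.002 -0.008 -0.004 -0 -0 -0 0
(array([0.038, 0.   , 0.16 ]), 0.006) q [-0.19  0.31 -0.63  2.03  1.41  1.02 -0.21] p [0.658 0.212 0.146] e 36 yaw -22 marg 0.42
  goal [0.6578 0.2117 0.1461] -0.001 -0.009 -0.003 -0 -0 -0 0;-0.001 -0.009 -0.003 -0 -0 -0 0;-0.002 -0.009 -0.004 -0 -0 -0 0;-0.001 -0.009 -0.003 -0 -0 -0 0
```

View pics/u5.png

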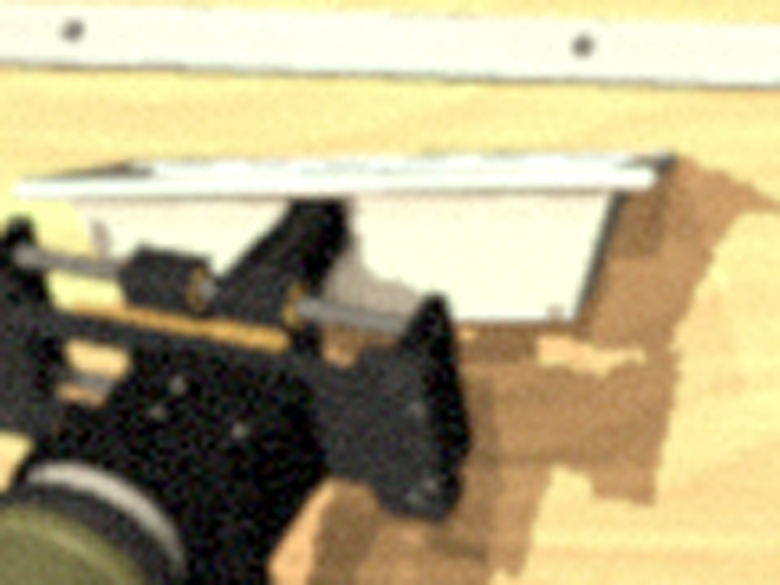

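Emit:
play_rows:
  series: "-0.002 -0.007 -0.004 0 0 0 0;-0.002 -0.008 -0.005 0 0 0 0;-0.002 -0.008 -0.005 0 0 0 0;-0.002 -0.008 -0.005 0 0 0 0;-0.002 -0.008 -0.005 0 0 0 0;-0.002 -0.009 -0.004 0 0 0 0;-0.002 -0.008 -0.004 0 0 0 0;0 0 0 0 0 0 0"

```text
clock: 19.6
position: [0.6747, 0.2206, 0.1551]
ee_rot: [0.656, 0.611, 0.187, 0.401]
wrist_force: [-0.3, -0.5, -0.5]
gripper_width: 0.003
```

```bash
python3 look.py s20 .05 .36;python3 - <<'E'
from p4 import *
o,R,p=st();q=o["joint_pos"]
for th in (62,56,48,40): q=go(TA,-1,-28,36,bead(th,.004),.006,.0,5,q)
E
```

```text
t 19.65 p [0.675  0.2206 0.1553] q [-0.178  0.328 -0.627  1.967  1.371  1.011 -0.12 ] F [ 0.3  0.1 -0.7]
 elev(below hor) 37.5 yaw f -22.0  tool x [ 0.183  0.952 -0.245]
tilt plane 63.6 deg n [0.895 0.045 0.445] (2291/4368) centre [0.725 0.224 0.086] zmax 0.292 xmax 0.829
t 19.65 p [0.675  0.2206 0.1553] q [-0.178  0.328 -0.627  1.967  1.371  1.011 -0.12 ] F [ 0.3  0.1 -0.7]
 elev(below hor) 37.5 yaw f -22.0  tool x [ 0.183  0.952 -0.245]
(array([0.041, 0.   , 0.166]), 0.006) q [-0.19  0.31 -0.63  2.02  1.4   1.03 -0.19] p [0.661 0.212 0.153] e 36 yaw -22 marg 0.43
  goal [0.6609 0.212  0.1525] -0.004 -0.005 -0.003 -0.001 -0 0 0;-0.004 -0.005 -0.003 -0.001 -0 0.001 0;-0.004 -0.005 -0.003 -0.001 -0.001 0 0;-0.004 -0.005 -0.002 -0 -0 0.001 0;-0.004 -0.005 -0.003 -0.001 -0.001 0 0
(array([0.025, 0.   , 0.157]), 0.006) q [-0.2   0.3  -0.63  2.05  1.41  1.03 -0.23] p [0.644 0.21  0.143] e 36 yaw -22 marg 0.40
  goal [0.6444 0.2103 0.1428] -0.001 -0.007 -0.002 0 0 0 0;-0.001 -0.007 -0.003 0 0 0 0;-0.001 -0.007 -0.002 0 0 0 0;-0.001 -0.007 -0.003 0 0 0 0;-0.001 -0.008 -0.002 0 0 0 0
(array([0.003, 0.   , 0.15 ]), 0.006) q [-0.21  0.28 -0.65  2.1   1.4   1.04 -0.26] p [0.623 0.208 0.136] e 36 yaw -22 marg 0.35
  goal [0.6231 0.2082 0.1358] -0.002 -0.008 -0.005 0 0 0 0;-0.002 -0.007 -0.004 0 0 0 0;-0.002 -0.008 -0.005 0 0 0 0;-0.001 -0.007 -0.004 0 0 0 0;-0.002 -0.008 -0.005 0 0 0 0
(array([-0.017,  0.   ,  0.14 ]), 0.006) q [-0.22  0.27 -0.66  2.14  1.41  1.05 -0.31] p [0.603 0.206 0.126] e 36 yaw -22 marg 0.31
  goal [0.603  0.2062 0.1259] -0.001 -0.008 -0.003 0 0 0 0;-0.001 -0.008 -0.003 0 0 0 0;-0.002 -0.008 -0.004 0 0 0 0;-0.001 -0.009 -0.003 0 0 0 0;-0.002 -0.008 -0.004 0 0 0 0
```

View pics/s20.png

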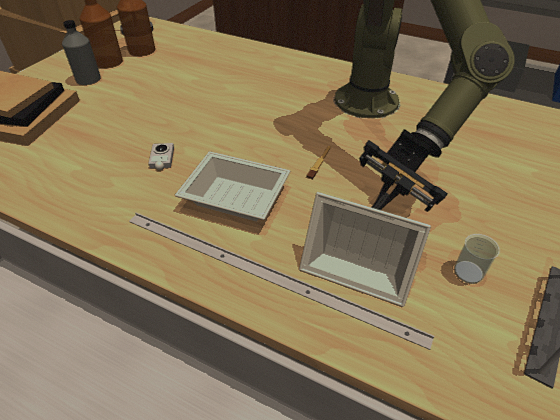

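```bash
python3 - <<'E'
from p4 import *
o,R,p=st();q=o["joint_pos"]
T=(TA[0],5.7)
f,n=fn(T,-28,36)
for th in (58,50,40,30,20,10,0): 
    t=tcp(bead(th,.012),f,n,.006,0);t[1]+=.006
    q,rw=rows_to(q,goalf(tw(T,*t),5.7,-28,36,-1),5);show(q,th);print(fmt(rw))
E
```

```text
t 19.65 p [0.675  0.2206 0.1553] q [-0.178  0.328 -0.627  1.967  1.371  1.011 -0.12 ] F [ 0.3  0.1 -0.7]
 elev(below hor) 37.5 yaw f -22.0  tool x [ 0.183  0.952 -0.245]
58 q [-0.2   0.32 -0.63  2.02  1.41  1.04 -0.21] p [0.657 0.218 0.146] e 36 yaw -22 marg 0.43
-0.001 -0.008 -0.003 -0.001 -0 0 0;-0.001 -0.008 -0.003 -0.001 -0 0.001 0;-0.002 -0.008 -0.003 -0.001 -0.001 0 0;-0.001 -0.007 -0.003 -0 -0 0.001 0;-0.002 -0.008 -0.003 -0.001 -0.001 0 0
50 q [-0.21  0.31 -0.64  2.06  1.41  1.04 -0.25] p [0.636 0.215 0.138] e 36 yaw -22 marg 0.39
-0.002 -0.008 -0.004 0 0 0 0;-0.002 -0.008 -0.004 0 0 0 0;-0.002 -0.008 -0.004 0 0 0 0;-0.001 -0.008 -0.005 0 0 0 0;-0.002 -0.008 -0.004 0 0 0 0
40 q [-0.23  0.29 -0.65  2.11  1.41  1.06 -0.3 ] p [0.61  0.213 0.126] e 36 yaw -22 marg 0.34
-0.002 -0.01 -0.005 0 0 0 0;-0.002 -0.01 -0.004 0 0 0 0;-0.002 -0.01 -0.005 0 0 0 0;-0.001 -0.01 -0.004 0 0 0 0;-0.002 -0.011 -0.005 0 0 0 0
30 q [-0.25  0.29 -0.66  2.16  1.42  1.07 -0.36] p [0.587 0.211 0.11 ] e 36 yaw -22 marg 0.29
-0.001 -0.011 -0.003 0 0 0 0;-0.001 -0.011 -0.003 0 0 0 0;-0.001 -0.011 -0.003 0 0 0 0;-0.001 -0.011 -0.002 0 0 0 0;-0.001 -0.01 -0.003 0 0 0 0
20 q [-0.27  0.31 -0.67  2.2   1.44  1.09 -0.43] p [0.568 0.209 0.09 ] e 36 yaw -22 marg 0.25
-0 -0.011 -0.001 0 0 0 0;-0.001 -0.011 -0.001 0 0 0 0;-0 -0.011 -0.001 0 0 0 0;-0.001 -0.012 -0.001 0 0 0 0;-0 -0.011 -0.001 0 0 0 0
10 q [-0.3   0.35 -0.67  2.23  1.48  1.11 -0.51] p [0.552 0.207 0.067] e 36 yaw -22 marg 0.22
0 -0.011 0.001 0 0 0 0;0 -0.011 0.001 0 0 0 0;0 -0.011 0.001 0 0 0 0;0.001 -0.012 0.001 0 0 0 0;0 -0.011 0 0 0 0 0
0 q [-0.32  0.4  -0.66  2.26  1.52  1.13 -0.59] p [0.54  0.206 0.041] e 36 yaw -22 marg 0.19
0.001 -0.011 0.003 0 0 0 0;0.001 -0.011 0.003 0 0 0 0;0.001 -0.011 0.002 0 0 0 0;0.001 -0.011 0.003 0 0 0 0;0.002 -0.011 0.002 0 0 0 0
```

Emit:
play_rows:
  series: "-0.001 -0.008 -0.003 0 0 0 0;-0.001 -0.008 -0.003 0 0 0 0;-0.002 -0.008 -0.003 0 0 0 0;-0.001 -0.008 -0.003 0 0 0 0;-0.002 -0.008 -0.003 0 0 0 0;-0.002 -0.008 -0.004 0 0 0 0;-0.002 -0.008 -0.004 0 0 0 0;-0.002 -0.008 -0.004 0 0 0 0;-0.001 -0.008 -0.005 0 0 0 0;-0.002 -0.008 -0.004 0 0 0 0"

```text
clock: 20.65
position: [0.6321, 0.215, 0.1377]
ee_rot: [0.656, 0.611, 0.188, 0.401]
wrist_force: [-0.4, 0.0, -0.7]
gripper_width: 0.007
```

```bash
python3 look.py s21 .05 .36
```

```text
t 20.70 p [0.6314 0.215  0.1372] q [-0.196  0.288 -0.647  2.063  1.375  1.019 -0.205] F [-0.6  0.2 -0.3]
 elev(below hor) 37.4 yaw f -22.0  tool x [ 0.184  0.952 -0.244]
tilt plane 48.4 deg n [0.747 0.036 0.664] (2250/6533) centre [0.704 0.236 0.079] zmax 0.272 xmax 0.828
```

Following well (48°). Continuing down.

Emit:
play_rows:
  series: "-0.001 -0.009 -0.003 0 0 0 0;-0.001 -0.009 -0.003 0 0 0 0;-0.002 -0.009 -0.003 0 0 0 0;-0.001 -0.009 -0.003 0 0 0 0;-0.001 -0.01 -0.003 0 0 0 0;-0.001 -0.01 -0.003 0 0 0 0;-0.001 -0.01 -0.002 0 0 0 0;-0.001 -0.01 -0.002 0 0 0 0;-0.001 -0.01 -0.002 0 0 0 0;-0.001 -0.01 -0.001 0 0 0 0;-0.001 -0.01 -0.001 0 0 0 0"

```text
clock: 21.8
position: [0.5825, 0.2097, 0.1041]
ee_rot: [0.656, 0.611, 0.188, 0.401]
wrist_force: [0.1, 0.2, -0.0]
gripper_width: 0.003
```

```bash
python3 look.py s22 .05 .36;python3 - <<'E'
from p4 import *
o,R,p=st();q=o["joint_pos"]
T=(TA[0],5.7)
f,n=fn(T,-28,36)
for th in (20,10,0): 
    t=tcp(bead(th,.012),f,n,.006,0);t[1]+=.006
    q,rw=rows_to(q,goalf(tw(T,*t),5.7,-28,36,-1),5);show(q,th);print(fmt(rw))
E
```

```text
t 21.85 p [0.5816 0.2095 0.1032] q [-0.233  0.28  -0.668  2.17   1.401  1.039 -0.334] F [-1.3 -0.2 -1. ]
 elev(below hor) 37.5 yaw f -22.0  tool x [ 0.182  0.952 -0.244]
tilt plane 26.3 deg n [0.443 0.032 0.896] (2674/7129) centre [0.655 0.213 0.027] zmax 0.122 xmax 0.827
t 21.85 p [0.5816 0.2095 0.1032] q [-0.233  0.28  -0.668  2.17   1.401  1.039 -0.334] F [-1.3 -0.2 -1. ]
 elev(below hor) 37.5 yaw f -22.0  tool x [ 0.182  0.952 -0.244]
20 q [-0.27  0.31 -0.67  2.2   1.45  1.09 -0.43] p [0.568 0.209 0.09 ] e 36 yaw -22 marg 0.25
0 -0.008 -0.001 -0.001 -0 0 0;0 -0.008 -0.001 -0.001 -0 0.001 0;0 -0.008 -0.001 -0.001 -0.001 0 0;0 -0.008 -0.001 -0 -0 0.001 0;0.001 -0.008 -0.002 -0.001 -0.001 0 0
10 q [-0.3   0.34 -0.67  2.24  1.48  1.11 -0.51] p [0.551 0.207 0.067] e 36 yaw -22 marg 0.21
0 -0.011 0.001 0 0 0 0;0 -0.011 0.001 0 0 0 0;0 -0.011 0.001 0 0 0 0;0.001 -0.012 0.001 0 0 0 0;0 -0.011 0 0 0 0 0
0 q [-0.32  0.4  -0.66  2.26  1.52  1.13 -0.59] p [0.54  0.206 0.041] e 36 yaw -22 marg 0.19
0.001 -0.011 0.003 0 0 0 0;0.001 -0.011 0.003 0 0 0 0;0.001 -0.011 0.002 0 0 0 0;0.001 -0.011 0.003 0 0 0 0;0.002 -0.011 0.002 0 0 0 0
```

Emit:
play_rows:
  series: "0 -0.008 -0.001 0 0 0 0;0 -0.008 -0.001 0 0 0 0;0 -0.008 0 0 0 0 0;0 -0.008 0 0 0 0 0;0 -0.009 0 0 0 0 0;0 -0.009 0.001 0 0 0 0;0 -0.009 0.001 0 0 0 0;0 -0.009 0.001 0 0 0 0;0 -0.009 0.001 0 0 0 0;0 -0.009 0.001 0 0 0 0;0 -0.009 0.002 0 0 0 0;0 -0.008 0.002 0 0 0 0"

```text
clock: 23.05
position: [0.5484, 0.2046, 0.0589]
ee_rot: [0.656, 0.611, 0.188, 0.401]
wrist_force: [0.2, 1.0, -1.0]
gripper_width: 0.006
```

```bash
python3 look.py s23 .05 .36
```

```text
t 23.10 p [0.5478 0.2044 0.0581] q [-0.28   0.338 -0.669  2.243  1.469  1.073 -0.488] F [-0.6  0.2 -2.4]
 elev(below hor) 37.5 yaw f -22.0  tool x [ 0.182  0.953 -0.244]
tilt plane 6.4 deg n [0.111 0.006 0.994] (2244/5603) centre [0.636 0.211 0.011] zmax 0.076 xmax 0.829
```

Emit:
play_rows:
  series: "0 -0.008 0.003 0 0 0 0;0 -0.008 0.003 0 0 0 0;0 -0.008 0.003 0 0 0 0;0 -0.007 0.002 0 0 0 0;0 -0.007 0.002 0 0 0 0;0 -0.006 -0.002 0 0 0 0;0 -0.006 -0.01 0 0 0 0;0 0 -0.02 0 0 0 0;0 0 -0.03 0 0 0 0;0 0 -0.04 0 0 0 0;0 0 -0.05 0 0 0 0"

```text
clock: 24.2
position: [0.4772, 0.2219, 0.0813]
ee_rot: [0.657, 0.61, 0.185, 0.402]
wrist_force: [-0.1, 0.7, 0.5]
gripper_width: 0.005
```

```bash
python3 look.py s24 .05 .36; python3 - <<'E'
from h import *
im,d=shot("top","t24")
m,o=trays(im)
for a,c in o:
    if a<5000 or a>8000: continue
    P=ray("top",c[:,0,:],0.057)[:,:2]
    print(a,cv2.boundingRect(c),[np.round(x,2) for x in cv2.minAreaRect((P*1000).astype(np.float32))])
E
```

```text
t 24.25 p [0.4757 0.2256 0.0836] q [-0.345  0.238 -0.774  2.294  1.303  1.151 -0.491] F [-1.9  1.6  2. ]
 elev(below hor) 37.4 yaw f -21.9  tool x [ 0.182  0.953 -0.244]
tilt plane -0.2 deg n [-0.003 -0.004  1.   ] (1885/4006) centre [0.651 0.22  0.056] zmax 0.060 xmax 0.828
6376.5 (287, 164, 97, 79) [array([ 632.09, -148.49]), array([194.57, 243.22]), np.float64(6.69)]
6394.0 (153, 158, 95, 78) [array([641.17, 212.89]), array([194.4 , 243.68]), np.float64(5.29)]
```

View pics/t24.png

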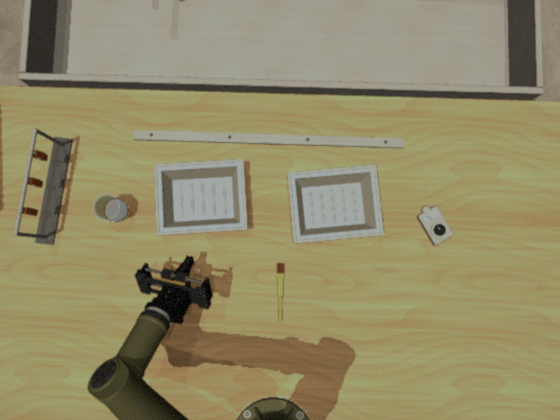

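```bash
cat > pb.py <<'E'
from p4 import *
o,R,p=st();q0=o["joint_pos"]
for sp in(1,-1):
    q=q0.copy();print("sp",sp)
    q,rw=rows_to(q,goalf([.46,.12,.23],5,-10,62,-1),6);show(q,"a");A=rw
    q,rw=rows_to(q,goalf([.47,.0,.25],5,0,82,-1),6);show(q,"b");A=A+rw
    if sp==-1: pass
    for i in range(21): 
        p,R=FK(q);sh=R.T@(np.array([.49,-.14,.24])-p)/(21-i)/.5
        rr=np.r_[sh,0,0,sp*.5/21];q=row(q,rr)
    show(q,"spun")
    for yo,e in((12,68),(28,52),(28,36)): 
        q,rw=rows_to(q,goalf([.48,-.17,.17],6.8,yo,e,1),5);show(q,(yo,e))
    f,n=fn(TB,28,36)
    for s,gap in((-.06,.008),(.006,.005)):
        q,rw=rows_to(q,goalf(tw(TB,*tcp(bead(0),f,n,s,gap)),6.8,28,36,1),6);show(q,s)
    for th in(30,60): q,rw=rows_to(q,goalf(tw(TB,*tcp(bead(th),f,n,s,0)),6.8,28,36,1),10);show(q,th)
    if sp==1: B=A
print(fmt(A))
E
python3 pb.py
```

```text
t 24.30 p [0.4772 0.2252 0.0831] q [-0.345  0.24  -0.771  2.293  1.308  1.149 -0.493] F [0.1 0.7 1.1]
 elev(below hor) 37.4 yaw f -21.8  tool x [ 0.182  0.953 -0.243]
sp 1
a q [-0.23 -0.3  -0.22  2.21  0.2   0.91  1.09] p [0.453 0.119 0.183] e 68 yaw -9 marg 0.00
b q [-0.16 -0.19  0.1   1.95  0.01  1.24  1.59] p [0.47 0.   0.25] e 82 yaw 6 marg 0.11
spun q [ 0.19 -0.09  0.06  1.88 -0.05  1.22 -1.21] p [ 0.49 -0.14  0.24] e 82 yaw 6 marg 0.21
(12, 68) q [ 0.25 -0.15  0.21  2.12 -0.3   0.92 -0.81] p [ 0.48 -0.17  0.17] e 68 yaw 19 marg 0.15
(28, 52) q [ 0.29 -0.08  0.43  2.17 -0.74  1.01 -0.25] p [ 0.48 -0.17  0.17] e 52 yaw 34 marg 0.22
(28, 36) q [ 0.36  0.03  0.56  2.24 -1.1   1.16  0.28] p [ 0.48 -0.17  0.17] e 36 yaw 35 marg 0.21
-0.06 q [ 0.41  0.3   0.55  2.24 -1.29  1.18  0.56] p [ 0.487 -0.188  0.074] e 36 yaw 35 marg 0.21
0.006 q [ 0.35  0.39  0.47  2.24 -1.44  1.11  0.62] p [ 0.533 -0.158  0.037] e 36 yaw 35 marg 0.12
30 q [ 0.27  0.28  0.47  2.15 -1.35  1.06  0.38] p [ 0.584 -0.152  0.11 ] e 36 yaw 35 marg 0.21
60 q [ 0.21  0.3   0.44  2.01 -1.34  1.03  0.21] p [ 0.659 -0.1
[... 760 characters left out ...]
4] p [ 0.541 -0.163  0.042] e 35 yaw 33 marg 0.00
30 q [-0.26  0.48  1.11  2.17  4.7   1.33  0.43] p [ 0.597 -0.158  0.121] e 34 yaw 33 marg 0.00
60 q [-0.36  0.54  1.15  2.03  4.7   1.33  0.27] p [ 0.662 -0.143  0.152] e 36 yaw 34 marg 0.00
-0.046 0.031 -0.024 0.01 0.008 -0.002 0;-0.045 0.028 -0.028 0.01 0.007 -0.002 0;-0.044 0.026 -0.032 0.01 0.008 -0.002 0;-0.043 0.023 -0.035 0.01 0.007 -0.002 0;-0.043 0.027 -0.047 0.008 0.008 -0.001 0;-0.047 0.056 -0.099 -0.002 0.009 -0 0;-0.042 0.01 -0.016 0.006 0.002 -0 0;-0.041 0.01 -0.017 0.006 0.003 -0 0;-0.041 0.009 -0.018 0.007 0.002 -0 0;-0.041 0.008 -0.02 0.006 0.003 -0 0;-0.04 0.007 -0.02 0.007 0.002 -0.001 0;-0.04 0.006 -0.021 0.006 0.003 -0 0
```

```bash
cat > pb2.py <<'E'
from p4 import *
o,R,p=st();q0=o["joint_pos"]
for w in([.49,.16,.17],[.51,.14,.18],[.52,.15,.2]):
    q=q0.copy();A=[];mn=9
    for g,k in((goalf(w,5,-12,58,-1),6),(goalf([.51,.03,.24],5,0,82,-1),6)):
        q,rw=rows_to(q,g,k);show(q,w);A+=rw
    print(fmt(A))
E
python3 pb2.py
```

```text
t 24.30 p [0.4772 0.2252 0.0831] q [-0.345  0.24  -0.771  2.293  1.308  1.149 -0.493] F [0.1 0.7 1.1]
 elev(below hor) 37.4 yaw f -21.8  tool x [ 0.182  0.953 -0.243]
[0.49, 0.16, 0.17] q [-0.15 -0.26 -0.42  2.25  0.38  0.72  0.81] p [0.49 0.16 0.17] e 58 yaw -7 marg 0.04
[0.49, 0.16, 0.17] q [-0.1  -0.09 -0.01  1.88  0.01  1.21  1.54] p [0.51 0.03 0.24] e 82 yaw 4 marg 0.21
-0.027 0.023 -0.008 0.008 0.007 -0.002 0;-0.027 0.022 -0.011 0.008 0.007 -0.002 0;-0.026 0.021 -0.013 0.008 0.007 -0.001 0;-0.026 0.02 -0.015 0.008 0.007 -0.002 0;-0.026 0.019 -0.017 0.008 0.006 -0.001 0;-0.024 0.019 -0.019 0.008 0.007 -0.002 0;-0.046 0.015 -0.013 0.011 0.003 -0.001 0;-0.045 0.013 -0.015 0.011 0.003 -0 0;-0.045 0.012 -0.017 0.011 0.003 -0.001 0;-0.045 0.011 -0.019 0.011 0.003 -0 0;-0.044 0.009 -0.02 0.011 0.003 -0.001 0;-0.045 0.007 -0.022 0.01 0.002 -0 0
[0.51, 0.14, 0.18] q [-0.12 -0.25 -0.38  2.23  0.36  0.71  0.9 ] p [0.51 0.14 0.18] e 58 yaw -7 marg 0.05
[0.51, 0.14, 0.18] q [-0.09 -0.09 -0.03  1.88  0.    1.21  1.54] p [0.51 0.03 0.24] e 82 yaw 4 marg 0.21
-0.033 0.029 -0.003 0.008 0.007 -0
[... 425 characters left out ...]
02 0.01 0.002 -0 0
[0.52, 0.15, 0.2] q [-0.12 -0.23 -0.39  2.18  0.35  0.75  0.91] p [0.52 0.15 0.2 ] e 58 yaw -7 marg 0.07
[0.52, 0.15, 0.2] q [-0.07 -0.09 -0.05  1.88  0.    1.21  1.54] p [0.51 0.03 0.24] e 82 yaw 4 marg 0.21
-0.031 0.037 -0.006 0.008 0.007 -0.002 0;-0.031 0.036 -0.009 0.008 0.007 -0.002 0;-0.031 0.035 -0.012 0.008 0.007 -0.001 0;-0.03 0.034 -0.015 0.008 0.007 -0.002 0;-0.03 0.033 -0.019 0.008 0.006 -0.001 0;-0.029 0.032 -0.021 0.008 0.007 -0.002 0;-0.041 0.001 -0.011 0.011 0.003 -0.001 0;-0.041 0 -0.011 0.011 0.003 -0 0;-0.04 -0.001 -0.012 0.011 0.003 -0.001 0;-0.04 -0.002 -0.013 0.011 0.003 -0 0;-0.04 -0.003 -0.013 0.011 0.003 -0.001 0;-0.04 -0.003 -0.014 0.01 0.002 -0 0
```

Emit:
play_rows:
  series: "-0.031 0.037 -0.006 0.008 0.007 -0.002 0;-0.031 0.036 -0.009 0.008 0.007 -0.002 0;-0.031 0.035 -0.012 0.008 0.007 -0.001 0;-0.03 0.034 -0.015 0.008 0.007 -0.002 0;-0.03 0.033 -0.019 0.008 0.006 -0.001 0;-0.03 0.032 -0.021 0.008 0.007 -0.002 0;-0.041 0.001 -0.011 0.011 0.003 -0.001 0;-0.041 0 -0.011 0.011 0.003 0 0;-0.04 -0.001 -0.012 0.011 0.003 -0.001 0;-0.04 -0.002 -0.013 0.011 0.003 0 0;-0.04 -0.003 -0.013 0.011 0.003 -0.001 0;-0.04 -0.003 -0.014 0.01 0.002 0 0"

```text
clock: 25.5
position: [0.4974, 0.0322, 0.2267]
ee_rot: [0.676, 0.733, 0.041, 0.056]
wrist_force: [0.8, -0.4, 1.1]
gripper_width: 0.005
```

```bash
cat > pb3.py <<'E'
from p4 import *
o,R,p=st();q=o["joint_pos"];A=[]
for i in range(21): 
    p,R=FK(q);sh=R.T@(np.array([.50,-.15,.24])-p)/(21-i)/.5
    rr=np.r_[sh.round(3),0,0,.0238];q=row(q,rr);A.append(rr)
show(q,"spun");print(fmt(A))
E
python3 pb3.py
```

```text
t 25.50 p [0.4974 0.0322 0.2267] q [-0.043 -0.104 -0.094  1.917  0.026  1.196  1.507] F [ 0.8 -0.4  1.1]
 elev(below hor) 82.1 yaw f -6.6  tool x [-0.079  0.997 -0.027]
spun q [ 0.28 -0.06 -0.02  1.85 -0.02  1.22 -1.23] p [ 0.5  -0.15  0.24] e 82 yaw -7 marg 0.24
-0.017 -0.001 -0.001 0 0 0.0238 0;-0.017 0.002 -0.001 0 0 0.0238 0;-0.017 0.004 -0.001 0 0 0.0238 0;-0.016 0.007 -0.001 0 0 0.0238 0;-0.015 0.009 -0.001 0 0 0.0238 0;-0.013 0.011 -0.001 0 0 0.0238 0;-0.012 0.013 -0.001 0 0 0.0238 0;-0.01 0.015 -0.001 0 0 0.0238 0;-0.007 0.016 -0.001 0 0 0.0238 0;-0.005 0.017 -0.001 0 0 0.0238 0;-0.002 0.017 -0.001 0 0 0.0238 0;0 0.017 -0.001 0 0 0.0238 0;0.003 0.017 -0.001 0 0 0.0238 0;0.005 0.017 -0.001 0 0 0.0238 0;0.008 0.015 -0.001 0 0 0.0238 0;0.01 0.014 -0.001 0 0 0.0238 0;0.012 0.013 -0.001 0 0 0.0238 0;0.014 0.011 -0.001 0 0 0.0238 0;0.015 0.008 -0.001 0 0 0.0238 0;0.016 0.006 -0 0 0 0.0238 0;0.017 0.004 -0.001 0 0 0.0238 0
```

Emit:
play_rows:
  series: "-0.017 -0.001 -0.001 0 0 0.0238 0;-0.017 0.002 -0.001 0 0 0.0238 0;-0.017 0.004 -0.001 0 0 0.0238 0;-0.016 0.007 -0.001 0 0 0.0238 0;-0.015 0.009 -0.001 0 0 0.0238 0;-0.013 0.011 -0.001 0 0 0.0238 0;-0.012 0.013 -0.001 0 0 0.0238 0;-0.01 0.015 -0.001 0 0 0.0238 0;-0.007 0.016 -0.001 0 0 0.0238 0;-0.005 0.017 -0.001 0 0 0.0238 0;-0.002 0.017 -0.001 0 0 0.0238 0;0 0.017 -0.001 0 0 0.0238 0"

```text
clock: 26.7
position: [0.4954, -0.0857, 0.2333]
ee_rot: [0.995, -0.077, 0.064, 0.007]
wrist_force: [-0.4, -0.5, 0.2]
gripper_width: 0.004
```

Emit:
play_rows:
  series: "0.003 0.017 -0.001 0 0 0.0238 0;0.005 0.017 -0.001 0 0 0.0238 0;0.008 0.015 -0.001 0 0 0.0238 0;0.01 0.014 -0.001 0 0 0.0238 0;0.012 0.013 -0.001 0 0 0.0238 0;0.014 0.011 -0.001 0 0 0.0238 0;0.015 0.008 -0.001 0 0 0.0238 0;0.016 0.006 0 0 0 0.0238 0;0.017 0.004 -0.001 0 0 0.0238 0"

```text
clock: 27.6
position: [0.4899, -0.1705, 0.2367]
ee_rot: [0.729, -0.682, 0.052, -0.029]
wrist_force: [-0.4, 0.1, -0.0]
gripper_width: 0.007
```

```bash
python3 - <<'E'
from p4 import *
o,R,p=st();q=o["joint_pos"];A=[]
f,n=fn(TB,28,36)
for pos,yo,e,k in(([.49,-.165,.17],14,66,4),([.48,-.18,.15],28,50,4),(tw(TB,*tcp(bead(0),f,n,-.06,.008)),28,36,4)):
    q,rw=rows_to(q,goalf(pos,6.8,yo,e,1),k);show(q,(yo,e));A+=rw
print(fmt(A))
E
```

```text
t 27.60 p [ 0.4899 -0.1705  0.2367] q [ 0.286 -0.056  0.002  1.85  -0.006  1.228 -1.216] F [-0.4  0.1 -0. ]
 elev(below hor) 83.2 yaw f -13.7  tool x [ 0.064 -0.997  0.036]
(14, 66) q [ 0.34 -0.14  0.14  2.12 -0.37  0.9  -0.75] p [ 0.49  -0.165  0.17 ] e 66 yaw 20 marg 0.16
(28, 50) q [ 0.4  -0.02  0.37  2.18 -0.83  1.01 -0.12] p [ 0.48 -0.18  0.15] e 50 yaw 35 marg 0.27
(28, 36) q [ 0.53  0.29  0.42  2.24 -1.27  1.15  0.55] p [ 0.487 -0.189  0.074] e 36 yaw 35 marg 0.21
-0.004 0.004 0.033 0.012 -0.006 -0.002 0;-0.003 0.006 0.033 0.012 -0.006 -0.002 0;-0.001 0.008 0.032 0.011 -0.006 -0.003 0;-0.001 0.011 0.032 0.012 -0.005 -0.002 0;0.008 0.009 0.006 0.009 -0.008 -0.002 0;0.008 0.01 0.005 0.009 -0.008 -0.002 0;0.007 0.01 0.005 0.009 -0.009 -0.002 0;0.008 0.01 0.003 0.008 -0.008 -0.001 0;0.014 0.02 0.03 0.009 -0.003 -0.003 0;0.015 0.022 0.028 0.009 -0.004 -0.004 0;0.014 0.024 0.027 0.01 -0.003 -0.003 0;0.015 0.026 0.024 0.009 -0.004 -0.004 0
```

Emit:
play_rows:
  series: "-0.004 0.004 0.033 0.012 -0.006 -0.002 0;-0.003 0.006 0.033 0.012 -0.006 -0.002 0;-0.001 0.008 0.032 0.011 -0.006 -0.003 0;-0.001 0.011 0.032 0.012 -0.005 -0.002 0;0.008 0.009 0.006 0.009 -0.008 -0.002 0;0.008 0.01 0.005 0.009 -0.008 -0.002 0;0.007 0.01 0.005 0.009 -0.009 -0.002 0;0.008 0.01 0.003 0.008 -0.008 -0.001 0;0.014 0.02 0.03 0.009 -0.003 -0.003 0;0.015 0.022 0.028 0.009 -0.004 -0.004 0;0.014 0.024 0.027 0.01 -0.003 -0.003 0;0.015 0.026 0.024 0.009 -0.004 -0.004 0"

```text
clock: 28.8
position: [0.4891, -0.1937, 0.0735]
ee_rot: [0.716, -0.517, 0.159, -0.441]
wrist_force: [-0.2, 0.7, -0.4]
gripper_width: 0.006
```

```bash
python3 - <<'E'
from p4 import *
o,R,p=st();q=o["joint_pos"]
q=go(TB,1,28,36,bead(0),-.06,.006,2,q)
q=go(TB,1,28,36,bead(0),.006,.006,6,q)
E
```

```text
t 28.80 p [ 0.4891 -0.1937  0.0735] q [ 0.538  0.315  0.428  2.238 -1.306  1.182  0.615] F [-0.2  0.7 -0.4]
 elev(below hor) 34.1 yaw f 34.3  tool x [ 0.414 -0.881 -0.228]
(array([-0.092,  0.   ,  0.055]), -0.06) q [ 0.52  0.29  0.43  2.24 -1.27  1.15  0.55] p [ 0.489 -0.189  0.075] e 36 yaw 35 marg 0.21
  goal [ 0.4885 -0.1885  0.0752] -0.005 -0 0.001 -0.003 0 0.002 0;-0.005 -0.001 0.001 -0.002 0 0.001 0
(array([-0.092,  0.   ,  0.055]), 0.006) q [ 0.46  0.38  0.36  2.24 -1.42  1.07  0.62] p [ 0.532 -0.158  0.036] e 36 yaw 35 marg 0.14
  goal [ 0.5323 -0.158   0.0364] 0 0 0.022 -0 0 0 0;0 0 0.022 -0 0 0 0;0 0 0.022 -0 0 0 0;0 0 0.022 -0 0 0 0;0 0 0.022 -0 0 0 0;0 0.001 0.022 -0 0 0 0
```

Emit:
play_rows:
  series: "-0.005 0 0.001 -0.003 0 0.002 0;-0.005 0 0.001 -0.002 0 0.001 0;0 0.001 0.022 0 0 0 0;0 0.001 0.022 0 0 0 0;0 0.001 0.022 0 0 0 0;0 0.001 0.022 0 0 0 0;0 0.001 0.022 0 0 0 0;0 0.001 0.02 0 0 0 0;0 0 0 0 0 0 0"

```text
clock: 29.7
position: [0.5295, -0.154, 0.024]
ee_rot: [0.718, -0.528, 0.142, -0.43]
wrist_force: [-0.4, -0.2, 0.2]
gripper_width: 0.002
```

```bash
python3 look.py s30 -.31 .02;python3 - <<'E'
from p4 import *
o,R,p=st();q=o["joint_pos"]
for th in(0,10,20): q=go(TB,1,28,36,bead(th),.007,.00,4 if th==0 else 6,q)
E
```

```text
t 29.75 p [ 0.5293 -0.1546  0.0243] q [ 0.465  0.399  0.351  2.24  -1.428  1.071  0.632] F [ 1.1 -0.1 -1.1]
 elev(below hor) 36.1 yaw f 35.3  tool x [ 0.401 -0.881 -0.25 ]
tilt plane 0.0 deg n [ 0.    -0.001  1.   ] (1385/2743) centre [ 0.641 -0.143  0.056] zmax 0.060 xmax 0.827
t 29.75 p [ 0.5293 -0.1546  0.0243] q [ 0.465  0.399  0.351  2.24  -1.428  1.071  0.632] F [ 1.1 -0.1 -1.1]
 elev(below hor) 36.1 yaw f 35.3  tool x [ 0.401 -0.881 -0.25 ]
(array([-0.092,  0.   ,  0.055]), 0.007) q [ 0.46  0.37  0.35  2.23 -1.42  1.07  0.6 ] p [ 0.537 -0.157  0.04 ] e 36 yaw 35 marg 0.14
  goal [ 0.5368 -0.1571  0.0405] 0.001 -0.008 -0.003 0 0 -0 0;0 -0.008 -0.003 0 0 -0 0;0.001 -0.008 -0.003 0 0.001 -0.001 0;0 -0.008 -0.002 0.001 0 -0 0
(array([-0.08 ,  0.   ,  0.081]), 0.007) q [ 0.43  0.32  0.36  2.21 -1.38  1.06  0.52] p [ 0.549 -0.156  0.066] e 36 yaw 35 marg 0.18
  goal [ 0.5486 -0.1557  0.066 ] -0.001 -0.009 -0.002 -0 0 -0 0;-0.001 -0.009 -0.002 -0 0 -0 0;-0.001 -0.009 -0.002 -0 0 -0 0;-0.001 -0.009 -0.002 -0 0 -0 0;-0.001 -0.009 -0.003 -0 0 -0 0;-0 -0.01 -0.002 -0 0 -0 0
(array([-0.064,  0.   ,  0.104]), 0.007) q [ 0.41  0.28  0.35  2.19 -1.35  1.05  0.44] p [ 0.565 -0.154  0.089] e 36 yaw 35 marg 0.21
  goal [ 0.5646 -0.1538  0.0891] -0 -0.009 -0.001 -0 0 -0 0;-0 -0.009 -0.001 -0 0 -0 0;-0 -0.009 -0.001 -0 0 -0 0;-0.001 -0.01 -0 -0 0 -0 0;-0 -0.009 -0.001 -0 0 -0 0;-0.001 -0.01 -0 -0 0 -0 0
```

View pics/s30.png

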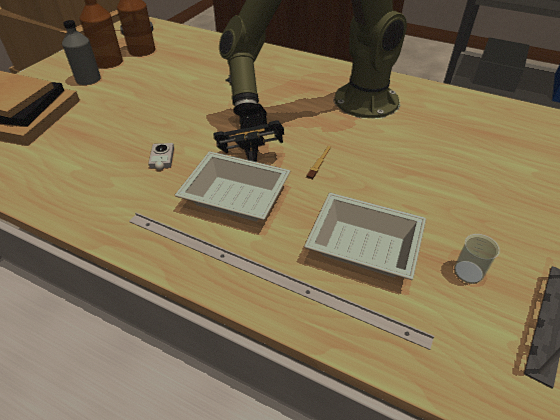

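The fingertips are now under the right tray's near rim (≈(252,160)). The left tray is flat. Starting the lift.

Emit:
play_rows:
  series: "0 -0.008 -0.003 0 0 0 0;0 -0.008 -0.003 0 0 0 0;0 -0.008 -0.003 0 0 0 0;0 -0.008 -0.002 0 0 0 0;-0.001 -0.009 -0.002 0 0 0 0;-0.001 -0.009 -0.002 0 0 0 0;-0.001 -0.009 -0.002 0 0 0 0;-0.001 -0.009 -0.002 0 0 0 0;-0.001 -0.009 -0.002 0 0 0 0;0 -0.009 -0.002 0 0 0 0"

```text
clock: 30.75
position: [0.5482, -0.1568, 0.0681]
ee_rot: [0.718, -0.53, 0.143, -0.429]
wrist_force: [-0.6, -0.1, -1.9]
gripper_width: 0.001
```

```bash
python3 look.py s31 -.31 .02;python3 - <<'E'
from p4 import *
o,R,p=st();q=o["joint_pos"]
for th in(20,30,40): q=go(TB,1,28,36,bead(th),.007,.00,5,q)
E
```

```text
t 30.80 p [ 0.5489 -0.1569  0.0691] q [ 0.43   0.314  0.36   2.206 -1.363  1.059  0.493] F [0.1 0.  0.6]
 elev(below hor) 36.2 yaw f 35.1  tool x [ 0.399 -0.883 -0.248]
tilt plane 10.9 deg n [0.188 0.023 0.982] (1794/4556) centre [ 0.631 -0.151  0.016] zmax 0.087 xmax 0.826
t 30.80 p [ 0.5489 -0.1569  0.0691] q [ 0.43   0.314  0.36   2.206 -1.363  1.059  0.493] F [0.1 0.  0.6]
 elev(below hor) 36.2 yaw f 35.1  tool x [ 0.399 -0.883 -0.248]
(array([-0.064,  0.   ,  0.104]), 0.007) q [ 0.41  0.29  0.35  2.19 -1.35  1.05  0.44] p [ 0.564 -0.154  0.089] e 36 yaw 35 marg 0.21
  goal [ 0.5646 -0.1538  0.0891] -0.001 -0.01 0 0 0 -0 0;-0 -0.01 0 0 0 -0 0;-0.001 -0.01 0 0 0 -0 0;-0 -0.01 0 0 0 -0.001 0;-0.001 -0.009 0 0.001 0 -0 0
(array([-0.044,  0.   ,  0.124]), 0.007) q [ 0.39  0.27  0.35  2.15 -1.33  1.04  0.37] p [ 0.584 -0.151  0.109] e 36 yaw 35 marg 0.23
  goal [ 0.5843 -0.1514  0.1091] 0 -0.011 0.001 -0 0 -0 0;0.001 -0.011 0.001 -0 0 -0 0;0 -0.011 0.001 -0 0 -0 0;0.001 -0.012 0.001 -0 0 -0 0;0 -0.011 0.001 -0 0 -0 0
(array([-0.021,  0.   ,  0.14 ]), 0.007) q [ 0.36  0.26  0.34  2.11 -1.32  1.02  0.31] p [ 0.607 -0.149  0.125] e 36 yaw 35 marg 0.24
  goal [ 0.6072 -0.1487  0.1253] 0.001 -0.011 0.003 -0 0 -0 0;0.001 -0.011 0.003 -0 0 -0 0;0.001 -0.011 0.003 -0 0 -0 0;0.001 -0.011 0.003 -0 0 -0 0;0.002 -0.011 0.002 -0 0 -0 0
```

Emit:
play_rows:
  series: "-0.001 -0.01 0 0 0 0 0;0 -0.01 0 0 0 0 0;-0.001 -0.01 0 0 0 0 0;0 -0.01 0 0 0 0 0;0 -0.01 0 0 0 0 0;0 -0.011 0.001 0 0 0 0;0.001 -0.011 0.001 0 0 0 0;0 -0.011 0.001 0 0 0 0;0.001 -0.011 0.001 0 0 0 0;0 -0.011 0.001 0 0 0 0;0.001 -0.011 0.003 0 0 0 0;0.001 -0.011 0.003 0 0 0 0"

```text
clock: 32.0
position: [0.5971, -0.15, 0.1184]
ee_rot: [0.717, -0.529, 0.143, -0.43]
wrist_force: [-1.4, 0.0, -0.1]
gripper_width: 0.008
```

```bash
python3 look.py s32 -.31 .02;python3 - <<'E'
from p4 import *
o,R,p=st();q=o["joint_pos"]
for th,k in((40,3),(50,5),(60,6)): q=go(TB,1,28,36,bead(th),.007,.00,k,q)
E
```

```text
t 32.05 p [ 0.5981 -0.1498  0.1193] q [ 0.368  0.262  0.341  2.121 -1.318  1.028  0.319] F [ 0.5 -0.1  0.6]
 elev(below hor) 36.1 yaw f 35.1  tool x [ 0.399 -0.883 -0.248]
tilt plane 35.6 deg n [0.581 0.065 0.811] (1828/5453) centre [ 0.657 -0.146  0.031] zmax 0.137 xmax 0.826
t 32.05 p [ 0.5981 -0.1498  0.1193] q [ 0.368  0.262  0.341  2.121 -1.318  1.028  0.319] F [ 0.5 -0.1  0.6]
 elev(below hor) 36.1 yaw f 35.1  tool x [ 0.399 -0.883 -0.248]
(array([-0.021,  0.   ,  0.14 ]), 0.007) q [ 0.36  0.26  0.34  2.11 -1.32  1.01  0.3 ] p [ 0.607 -0.149  0.125] e 36 yaw 35 marg 0.24
  goal [ 0.6072 -0.1487  0.1253] 0.001 -0.006 0.002 0 0 -0 0;0.001 -0.006 0.002 0 0 -0 0;0 -0.007 0.002 0 0.001 -0.001 0
(array([0.004, 0.   , 0.152]), 0.007) q [ 0.34  0.27  0.32  2.06 -1.31  1.    0.25] p [ 0.633 -0.146  0.137] e 36 yaw 35 marg 0.25
  goal [ 0.6325 -0.1457  0.1373] 0.002 -0.01 0.005 0 -0 0 0;0.002 -0.01 0.004 0 -0 0 0;0.002 -0.01 0.005 0 -0 0 0;0.002 -0.01 0.004 0 -0 0 0;0.002 -0.011 0.005 0 -0 0 0
(array([0.031, 0.   , 0.163]), 0.007) q [ 0.31  0.28  0.31  2.01 -1.31  0.99  0.2 ] p [ 0.66  -0.142  0.149] e 36 yaw 35 marg 0.25
  goal [ 0.6594 -0.1425  0.1488] 0.002 -0.009 0.004 0 -0 0 0;0.002 -0.009 0.004 0 -0 0 0;0.001 -0.009 0.004 0 -0 0 0;0.002 -0.008 0.004 0 -0 0 0;0.001 -0.009 0.004 0 -0 0 0;0.002 -0.008 0.005 0 -0 0 0
```

Emit:
play_rows:
  series: "0.001 -0.007 0.002 0 0 0 0;0.001 -0.007 0.002 0 0 0 0;0.002 -0.01 0.004 0 0 0 0;0.002 -0.01 0.004 0 0 0 0;0.002 -0.01 0.005 0 0 0 0;0.002 -0.01 0.004 0 0 0 0;0.002 -0.01 0.005 0 0 0 0;0.002 -0.009 0.004 0 0 0 0;0.002 -0.009 0.004 0 0 0 0;0.001 -0.008 0.004 0 0 0 0"

```text
clock: 33.05
position: [0.6463, -0.1446, 0.1417]
ee_rot: [0.718, -0.529, 0.143, -0.43]
wrist_force: [-0.5, 0.6, -0.7]
gripper_width: 0.004
```

```bash
python3 look.py s33 -.31 .02;python3 - <<'E'
from p4 import *
o,R,p=st();q=o["joint_pos"]
for th,k in((60,3),(62,2)): q=go(TB,1,28,36,bead(th),.007,.00,k,q)
E
```

```text
t 33.10 p [ 0.647  -0.1443  0.1423] q [ 0.325  0.283  0.32   2.029 -1.311  1.003  0.22 ] F [1.3 0.9 0.7]
 elev(below hor) 36.1 yaw f 35.2  tool x [ 0.4   -0.882 -0.249]
tilt plane 55.1 deg n [0.817 0.093 0.57 ] (1738/4013) centre [ 0.707 -0.134  0.08 ] zmax 0.275 xmax 0.826
t 33.10 p [ 0.647  -0.1443  0.1423] q [ 0.325  0.283  0.32   2.029 -1.311  1.003  0.22 ] F [1.3 0.9 0.7]
 elev(below hor) 36.1 yaw f 35.2  tool x [ 0.4   -0.882 -0.249]
(array([0.031, 0.   , 0.163]), 0.007) q [ 0.31  0.28  0.31  2.01 -1.31  0.99  0.2 ] p [ 0.66  -0.142  0.149] e 36 yaw 35 marg 0.25
  goal [ 0.6594 -0.1425  0.1488] 0.001 -0.008 0.004 0 0 -0 0;0.001 -0.008 0.003 0 0 -0 0;0.002 -0.008 0.004 0 0.001 -0.001 0
(array([0.037, 0.   , 0.166]), 0.007) q [ 0.31  0.29  0.31  2.   -1.31  0.99  0.19] p [ 0.665 -0.142  0.152] e 36 yaw 35 marg 0.25
  goal [ 0.665  -0.1418  0.1519] 0.001 -0.006 0.002 0 -0 0 0;0.001 -0.006 0.002 0 -0 0 0
```

Emit:
play_rows:
  series: "0.001 -0.008 0.004 0 0 0 0;0.001 -0.008 0.003 0 0 0 0;0.002 -0.008 0.004 0 0 0 0;0 0 0 0 0 0 0;0 0 0 0 0 0 0;0 0 0 0 0 0 0;0 0 0 0 0 0 0;0 0 0 0 0 0 0;0 0 0 0 0 0 0;0 0 0 0 0 0 0;0 0 0 0 0 0 0;0 0 0 0 0 0 0"

```text
clock: 34.3
position: [0.6587, -0.1426, 0.1472]
ee_rot: [0.718, -0.529, 0.143, -0.43]
wrist_force: [-0.5, -0.7, -0.7]
gripper_width: 0.004
```

```bash
python3 look.py s34 -.31 .02;python3 - <<'E'
from p4 import *
import h
h.shot("top","t34")
o,R,p=st();q=o["joint_pos"]
for th,k in((50,5),(40,5),(30,5),(20,5)): q=go(TB,1,28,36,bead(th),.007,.00,k,q)
E
```

```text
t 34.35 p [ 0.6588 -0.1426  0.1472] q [ 0.315  0.29   0.315  2.006 -1.307  0.998  0.194] F [-0.4  0.2 -1.4]
 elev(below hor) 36.1 yaw f 35.2  tool x [ 0.399 -0.882 -0.25 ]
tilt plane 59.1 deg n [0.854 0.097 0.511] (1724/3722) centre [ 0.714 -0.136  0.083] zmax 0.281 xmax 0.827
t 34.40 p [ 0.6588 -0.1426  0.1473] q [ 0.315  0.29   0.315  2.006 -1.307  0.997  0.194] F [-1.2 -0.3 -0.9]
 elev(below hor) 36.2 yaw f 35.2  tool x [ 0.399 -0.882 -0.25 ]
(array([0.004, 0.   , 0.152]), 0.007) q [ 0.34  0.27  0.32  2.06 -1.32  1.    0.26] p [ 0.633 -0.146  0.137] e 36 yaw 35 marg 0.24
  goal [ 0.6325 -0.1457  0.1373] -0.002 0.01 -0.005 0 0 -0 0;-0.002 0.01 -0.005 0 0 -0 0;-0.002 0.01 -0.005 0 0 -0 0;-0.002 0.011 -0.005 0 0 -0.001 0;-0.002 0.01 -0.005 0.001 0.001 -0 0
(array([-0.021,  0.   ,  0.14 ]), 0.007) q [ 0.36  0.26  0.34  2.11 -1.32  1.02  0.31] p [ 0.607 -0.148  0.125] e 36 yaw 35 marg 0.24
  goal [ 0.6072 -0.1487  0.1253] -0.002 0.01 -0.005 -0 -0 -0 0;-0.002 0.01 -0.004 -0 -0 -0 0;-0.002 0.01 -0.005 -0 -0 -0 0;-0.002 0.011 -0.004 -0 -0 -0 0;-0.002 0.01 -0.005 -0 -0 -0 0
(array([-0.044,  0.   ,  0.124]), 0.007) q [ 0.38  0.26  0.35  2.15 -1.33  1.03  0.37] p [ 0.584 -0.151  0.109] e 36 yaw 35 marg 0.23
  goal [ 0.5843 -0.1514  0.1091] -0.001 0.011 -0.003 -0 -0 -0 0;-0.001 0.011 -0.003 -0 -0 -0 0;-0.001 0.011 -0.003 -0 -0 -0 0;-0.001 0.011 -0.002 -0 -0 -0 0;-0.001 0.01 -0.003 -0 -0 -0 0
(array([-0.064,  0.   ,  0.104]), 0.007) q [ 0.41  0.28  0.35  2.19 -1.35  1.04  0.44] p [ 0.565 -0.154  0.089] e 36 yaw 35 marg 0.21
  goal [ 0.5646 -0.1538  0.0891] -0 0.011 -0.001 -0 -0 -0 0;-0.001 0.011 -0.001 -0 -0 -0 0;-0 0.011 -0.001 -0 -0 -0 0;-0.001 0.012 -0.001 -0 -0 -0 0;-0 0.011 -0.001 -0 -0 -0 0
```

View pics/t34.png

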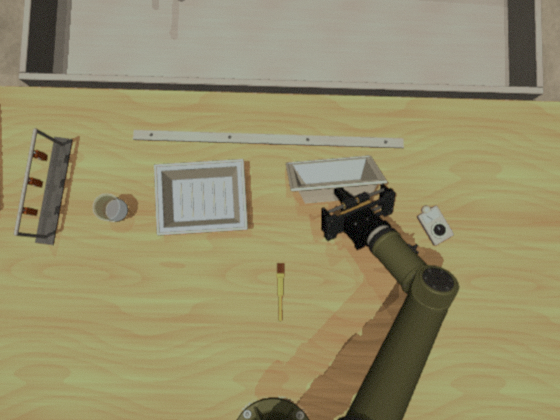

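Right tray held at 59° for about a second. Lowering it.

Emit:
play_rows:
  series: "-0.002 0.008 -0.004 0 0 0 0;-0.002 0.009 -0.004 0 0 0 0;-0.002 0.009 -0.004 0 0 0 0;-0.002 0.009 -0.004 0 0 0 0;-0.002 0.009 -0.004 0 0 0 0;-0.002 0.009 -0.004 0 0 0 0;-0.002 0.01 -0.004 0 0 0 0;-0.002 0.01 -0.004 0 0 0 0;-0.002 0.01 -0.004 0 0 0 0;-0.002 0.01 -0.004 0 0 0 0;-0.001 0.01 -0.003 0 0 0 0;-0.001 0.01 -0.003 0 0 0 0"

```text
clock: 35.6
position: [0.5988, -0.1486, 0.1182]
ee_rot: [0.717, -0.529, 0.144, -0.43]
wrist_force: [0.1, -0.6, -0.7]
gripper_width: 0.001
```

```bash
python3 look.py s35 -.31 .02;python3 - <<'E'
from p4 import *
o,R,p=st();q=o["joint_pos"]
for th,k in((30,4),(20,5),(10,6),(0,6)): q=go(TB,1,28,36,bead(th),.007,.00,k,q)
E
```

```text
t 35.65 p [ 0.5979 -0.1487  0.1174] q [ 0.367  0.263  0.34   2.123 -1.319  1.025  0.319] F [-1.9  0.1 -1.2]
 elev(below hor) 36.2 yaw f 35.1  tool x [ 0.398 -0.883 -0.25 ]
tilt plane 34.7 deg n [0.567 0.065 0.821] (1876/5483) centre [ 0.66  -0.146  0.031] zmax 0.137 xmax 0.825
t 35.65 p [ 0.5979 -0.1487  0.1174] q [ 0.367  0.263  0.34   2.123 -1.319  1.025  0.319] F [-1.9  0.1 -1.2]
 elev(below hor) 36.2 yaw f 35.1  tool x [ 0.398 -0.883 -0.25 ]
(array([-0.044,  0.   ,  0.124]), 0.007) q [ 0.38  0.26  0.35  2.15 -1.33  1.03  0.37] p [ 0.584 -0.151  0.109] e 36 yaw 35 marg 0.23
  goal [ 0.5843 -0.1514  0.1091] -0 0.008 -0.003 0 0 -0 0;-0.001 0.008 -0.003 0 0 -0 0;-0 0.008 -0.002 0 0 -0.001 0;-0.001 0.008 -0.003 0.001 0.001 -0 0
(array([-0.064,  0.   ,  0.104]), 0.007) q [ 0.41  0.28  0.35  2.19 -1.35  1.04  0.44] p [ 0.564 -0.154  0.089] e 36 yaw 35 marg 0.21
  goal [ 0.5646 -0.1538  0.0891] -0 0.011 -0.001 -0 -0 -0 0;-0 0.011 -0.001 -0 -0 -0 0;-0.001 0.011 -0.001 -0 -0 -0 0;-0 0.012 -0.001 -0 -0 -0 0;-0.001 0.011 -0.001 -0 -0 -0 0
(array([-0.08 ,  0.   ,  0.081]), 0.007) q [ 0.43  0.32  0.36  2.22 -1.38  1.05  0.52] p [ 0.549 -0.155  0.066] e 36 yaw 35 marg 0.18
  goal [ 0.5486 -0.1557  0.066 ] 0 0.009 0.001 -0 -0 -0 0;0 0.01 0.001 -0 -0 -0 0;0.001 0.009 0.001 -0 -0 -0 0;0 0.01 0.001 -0 -0 -0 0;0.001 0.009 0 -0 -0 -0 0;0 0.01 0.001 -0 -0 -0 0
(array([-0.092,  0.   ,  0.055]), 0.007) q [ 0.45  0.37  0.35  2.23 -1.42  1.06  0.6 ] p [ 0.537 -0.157  0.04 ] e 36 yaw 35 marg 0.14
  goal [ 0.5368 -0.1571  0.0405] 0.001 0.009 0.002 -0 -0 -0 0;0.001 0.009 0.002 -0 -0 -0 0;0.001 0.009 0.002 -0 -0 -0 0;0.001 0.009 0.002 -0 -0 -0 0;0.001 0.009 0.002 -0 -0 -0 0;0.001 0.009 0.003 -0 -0 -0 0
```

Emit:
play_rows:
  series: "0 0.009 -0.003 0 0 0 0;0 0.009 -0.002 0 0 0 0;0 0.009 -0.002 0 0 0 0;0 0.009 -0.002 0 0 0 0;0 0.009 -0.001 0 0 0 0;0 0.009 -0.001 0 0 0 0;0 0.009 -0.001 0 0 0 0;0 0.009 0 0 0 0 0;0 0.009 0 0 0 0 0;0 0.009 0.001 0 0 0 0;0 0.009 0.001 0 0 0 0;0 0.009 0.001 0 0 0 0"

```text
clock: 36.85
position: [0.5576, -0.155, 0.0755]
ee_rot: [0.718, -0.529, 0.143, -0.429]
wrist_force: [-0.6, 0.4, 0.4]
gripper_width: 0.003
```

```bash
python3 look.py s36 -.31 .02
```

```text
t 36.90 p [ 0.5569 -0.155   0.0746] q [ 0.418  0.307  0.356  2.195 -1.359  1.051  0.467] F [-0.8 -0.6 -1.9]
 elev(below hor) 36.2 yaw f 35.1  tool x [ 0.398 -0.883 -0.25 ]
tilt plane 13.6 deg n [0.235 0.03  0.971] (1896/4830) centre [ 0.638 -0.151  0.018] zmax 0.095 xmax 0.825
```

Emit:
play_rows:
  series: "0 0.009 0.002 0 0 0 0;0 0.009 0.002 0 0 0 0;0 0.009 0.002 0 0 0 0;0 0.009 0.002 0 0 0 0;0 0.009 0.002 0 0 0 0;0 0.008 0.002 0 0 0 0;0 0.008 0.002 0 0 0 0;0 0.008 0.002 0 0 0 0;0 0.007 0.001 0 0 0 0;0 0.006 0 0 0 0 0;0 0.004 -0.01 0 0 0 0;0 0 -0.02 0 0 0 0"

```text
clock: 38.1
position: [0.5237, -0.1602, 0.0425]
ee_rot: [0.718, -0.529, 0.142, -0.43]
wrist_force: [-0.6, -0.1, -0.1]
gripper_width: 0.006
```

Emit:
play_rows:
  series: "0 0 -0.03 0 0 0 0;0 0 -0.04 0 0 0 0;0 0 -0.04 0 0 0 0"

```text
clock: 38.4
position: [0.4855, -0.1864, 0.0769]
ee_rot: [0.718, -0.529, 0.142, -0.43]
wrist_force: [-0.3, 0.1, -0.0]
gripper_width: 0.006
```

```bash
python3 look.py s37 -.31 .02; python3 - <<'E'
from h import *
im,d=shot("top","t37")
m,o=trays(im)
for a,c in o:
    if a<2000 or a>8000: continue
    P=ray("top",c[:,0,:],0.057 if a>5000 else .01)[:,:2]
    print(a,cv2.boundingRect(c),[np.round(x,2) for x in cv2.minAreaRect((P*1000).astype(np.float32))])
    if a<5000:
        # stop near face: lower edge of mask per column
        xs=range(145,395,5);e=[]
        g=im[:,:,0].astype(float)
        P=[ (u,np.max(c[c[:,0,0]==u][:,0,1])+.5) for u in xs]
        W=ray("top",P,.01);k=np.polyfit(W[:,1],W[:,0],1);print("stop near x = %.4f + %.4f*y"%(k[1],k[0]))
from p4 import *
q=r.observe()["joint_pos"];A=[]
for pos,yo,e,k in(([.475,-.175,.10],15,62,4),([.48,-.155,.09],0,90,5)):
    q,rw=rows_to(q,goalf(pos,0,yo,e,1) if e<90 else goalf(pos,0,0,89.9,1),k);show(q,(yo,e));A+=rw
print(fmt(A,1))
E
```

```text
t 38.45 p [ 0.4847 -0.1897  0.0786] q [ 0.515  0.274  0.436  2.24  -1.254  1.155  0.529] F [-1.2 -1.2  0.9]
 elev(below hor) 36.1 yaw f 35.0  tool x [ 0.397 -0.883 -0.249]
tilt plane -0.2 deg n [-0.004  0.002  1.   ] (1355/2731) centre [ 0.647 -0.141  0.056] zmax 0.061 xmax 0.828
6366.5 (287, 163, 96, 78) [array([ 637.06, -146.94]), array([194.63, 243.13]), np.float64(6.06)]
6406.5 (153, 158, 95, 78) [array([640.95, 213.41]), array([194.3, 244.4]), np.float64(5.13)]
2590.5 (132, 129, 272, 19) [array([814.03,  36.63]), array([758.31,  31.3 ]), np.float64(89.68)]
stop near x = 0.7989 + 0.0040*y
(15, 62) q [ 0.26 -0.11  0.28  2.28 -0.51  0.69 -0.65] p [ 0.475 -0.175  0.1  ] e 62 yaw 15 marg 0.17
(0, 90) q [ 0.17  0.12  0.1   1.97 -0.02  1.05 -1.29] p [ 0.48  -0.155  0.09 ] e 90 yaw 81 marg 0.42
-0.011 -0.005 -0.007 -0.015 0.014 0.007 1;-0.011 -0.004 -0.008 -0.015 0.013 0.008 1;-0.01 -0.003 -0.009 -0.014 0.014 0.007 1;-0.009 -0.001 -0.01 -0.015 0.013 0.008 1;-0.007 0 0.005 -0.015 0.004 0.001 1;-0.008 -0 0.005 -0.015 0.004 0.001 1;-0.008 -0.001 0.005 -0.015 0.004 0.001 1;-0.007 -0.001 0.005 -0.015 0.004 0.001 1;-0.008 -0.002 0.004 -0.015 0.003 0 1
```

View pics/t37.png

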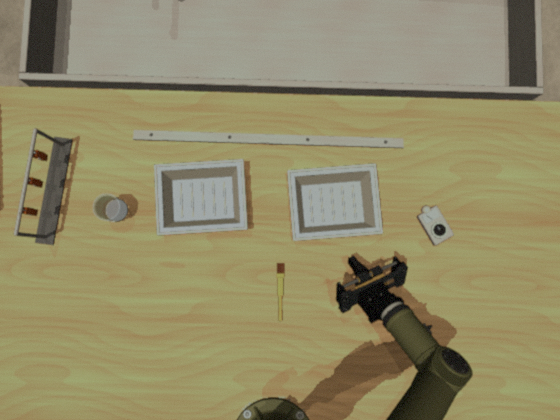

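Emit:
play_rows:
  series: "-0.011 -0.005 -0.007 -0.015 0.014 0.007 1;-0.011 -0.004 -0.008 -0.015 0.013 0.008 1;-0.01 -0.003 -0.009 -0.015 0.014 0.007 1;-0.009 -0.001 -0.01 -0.015 0.013 0.008 1;-0.007 0 0.005 -0.015 0.004 0.001 1;-0.008 0 0.005 -0.015 0.004 0.001 1;-0.008 -0.001 0.005 -0.015 0.004 0.001 1;-0.007 -0.001 0.005 -0.015 0.004 0.001 1;-0.008 -0.002 0.004 -0.015 0.003 0 1"

```text
clock: 39.4
position: [0.4735, -0.1503, 0.0777]
ee_rot: [0.73, -0.683, -0.009, -0.036]
wrist_force: [0.2, -0.6, -0.7]
gripper_width: 0.738
```

```bash
python3 - <<'E'
from p4 import *
q=st()[0]["joint_pos"];A=[]
for pos,k in(([.485,-.150,.034],4),([.515,-.150,.034],2)):
    q,rw=rows_to(q,goalf(pos,-.2,0,89.9,1),k);show(q);A+=rw
print(fmt(A,1))
E
```

```text
t 39.40 p [ 0.4735 -0.1503  0.0777] q [ 0.135  0.114  0.183  2.011 -0.11   1.008 -1.13 ] F [ 0.2 -0.6 -0.7]
 elev(below hor) 85.8 yaw f 61.6  tool x [ 0.067 -0.996 -0.062]
 q [ 0.09  0.2   0.17  2.01 -0.04  0.93 -1.29] p [ 0.485 -0.15   0.034] e 90 yaw 127 marg 0.44
 q [ 0.08  0.26  0.17  1.94 -0.05  0.95 -1.29] p [ 0.515 -0.15   0.034] e 90 yaw 127 marg 0.51
0.002 -0.005 0.022 -0.001 0.003 0.003 1;0.001 -0.005 0.022 -0.002 0.002 0.003 1;0.001 -0.005 0.022 -0.001 0.003 0.003 1;-0 -0.006 0.022 -0.002 0.002 0.002 1;-0 -0.03 0 0 0 0 1;-0 -0.03 0 0 0 0 1
```

Emit:
play_rows:
  series: "0.002 -0.005 0.022 -0.001 0.003 0.003 1;0.001 -0.005 0.022 -0.002 0.002 0.003 1;0.001 -0.005 0.022 -0.001 0.003 0.003 1;0 -0.006 0.022 -0.002 0.002 0.002 1;0 -0.03 0 0 0 0 1;0 -0.02 0 0 0 0 1;0 0 0 0 0 0 1"

```text
clock: 40.1
position: [0.5149, -0.1412, 0.031]
ee_rot: [0.71, -0.705, -0.003, 0.001]
wrist_force: [-0.1, -0.0, 0.3]
gripper_width: 0.997
```

```bash
python3 - <<'E'
from p4 import *
q=st()[0]["joint_pos"]
q,rw=rows_to(q,goalf([.515,-.150,.034],-.2,0,89.9,1),2);print(fmt(rw,1))
import h;h.shot("top","t40")
E
```

```text
t 40.10 p [ 0.5149 -0.1412  0.031 ] q [ 0.073  0.261  0.164  1.944 -0.054  0.947 -1.301] F [-0.1 -0.   0.3]
 elev(below hor) 89.6 yaw f 153.8  tool x [ 0.007 -1.    -0.003]
0.009 -0 -0.003 0.001 0 0.001 1;0.009 -0 -0.003 0 0 0.001 1
```

View pics/t40.png

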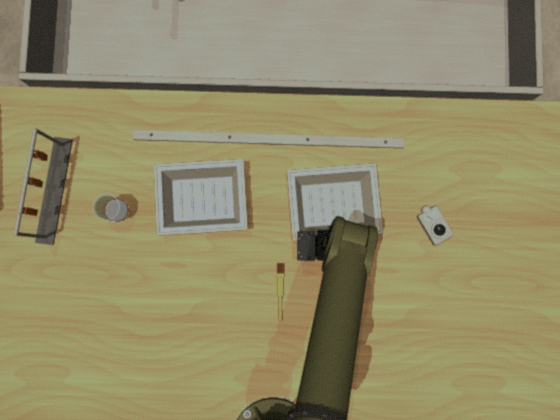

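Emit:
play_rows:
  series: "0.008 -0.01 -0.003 0.001 0 0.001 1;0.006 -0.01 -0.003 0 0 0.001 1;0 -0.011 0 0 0 0 1;0 -0.011 0 0 0 0 1;0 -0.011 0 0 0 0 1;0 -0.011 0 0 0 0 1;0 -0.011 0 0 0 0 1;0 -0.011 0 0 0 0 1;0 -0.011 0 0 0 0 1;0 -0.011 0 0 0 0 1;0 -0.011 0 0 0 0 1;0 -0.011 0 0 0 0 1"

```text
clock: 41.35
position: [0.5811, -0.1499, 0.0341]
ee_rot: [-0.704, 0.71, 0.003, -0.0]
wrist_force: [-2.5, 0.6, 2.2]
gripper_width: 1.002
```

```bash
cat > lk.py <<'E'
from h import *
import sys
st();a,d=shot("scene",sys.argv[1]);shot("top",sys.argv[1]+"t")
X,u,v=pts("scene",d)
hsv=cv2.cvtColor(a,cv2.COLOR_BGR2HSV)[v,u]
k=(X[:,1]>-.32)&(X[:,1]<.03)&(X[:,0]>.5)&(X[:,0]<.9)&(X[:,2]>.05)&(X[:,2]<.066)&(hsv[:,1]<75)
P=X[k][:,:2];rc=cv2.minAreaRect((P*1000).astype(np.float32));print(k.sum(),[np.round(x,2) for x in rc])
F=P  # far rim edge: max x per y bin
ys=np.arange(-.26,-.03,.01);e=[];
for y in ys:
    s=P[np.abs(P[:,1]-y)<.005]
    if len(s)>5: e.append((y,np.percentile(s[:,0],98)))
e=np.array(e);c=np.polyfit(e[:,1-1],e[:,1],1);print("far rim x at y=-.147: %.4f slope %.4f (yaw %.2f deg)"%(np.polyval(c,-.147),c[0],-np.degrees(np.arctan(c[0]))))
E
python3 lk.py p1
```

```text
t 41.35 p [ 0.5811 -0.1499  0.0341] q [ 0.074  0.379  0.163  1.779 -0.075  0.994 -1.312] F [-2.5  0.6  2.2]
 elev(below hor) 89.7 yaw f 135.3  tool x [-0.009 -1.    -0.004]
1974 [array([ 679.93, -160.13]), array([241.8 , 215.14]), np.float64(89.82)]
far rim x at y=-.147: 0.7846 slope 0.0053 (yaw -0.30 deg)
```

View pics/p1.png

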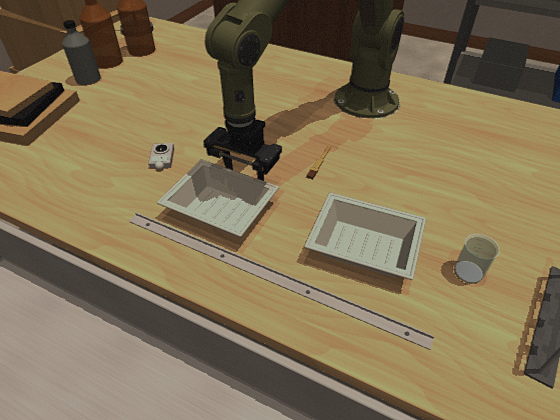

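Emit:
play_rows:
  series: "0 -0.011 0 0 0 0 1;0 -0.011 0 0 0 0 1;0 -0.011 0 0 0 0 1;0 -0.011 0 0 0 0 1;0 -0.011 0 0 0 0 1;0 -0.01 0 0 0 0 1;0 -0.008 0 0 0 0 1"

```text
clock: 42.15
position: [0.6205, -0.1505, 0.034]
ee_rot: [-0.704, 0.71, 0.003, -0.0]
wrist_force: [-2.0, 0.5, 1.7]
gripper_width: 1.0
```

```bash
python3 lk.py p2
```

```text
t 42.15 p [ 0.6205 -0.1505  0.034 ] q [ 0.071  0.45   0.159  1.679 -0.084  1.024 -1.321] F [-2.   0.5  1.7]
 elev(below hor) 89.7 yaw f 136.1  tool x [-0.009 -1.    -0.004]
2075 [array([ 720.56, -160.42]), array([242.88, 209.85]), np.float64(89.35)]
far rim x at y=-.147: 0.8239 slope 0.0040 (yaw -0.23 deg)
```

Emit:
play_rows:
  series: "0 -0.005 0 0 0 0 1;0 -0.005 0 0 0 0 1;0 -0.005 0 0 0 0 1"

```text
clock: 42.55
position: [0.6281, -0.1505, 0.0338]
ee_rot: [-0.704, 0.71, 0.003, -0.0]
wrist_force: [-2.2, -0.6, 0.6]
gripper_width: 1.0
```

Emit:
play_rows:
  series: "0 -0.004 0 0 0 0 1;0 -0.004 0 0 0 0 1"

```text
clock: 42.75
position: [0.6311, -0.1507, 0.0337]
ee_rot: [-0.704, 0.71, 0.004, -0.001]
wrist_force: [-8.0, 0.1, 5.7]
gripper_width: 1.0
```

```bash
python3 lk.py p3
```

```text
t 42.75 p [ 0.6311 -0.1507  0.0337] q [ 0.07   0.471  0.159  1.648 -0.086  1.037 -1.323] F [-8.   0.1  5.7]
 elev(below hor) 89.5 yaw f 150.5  tool x [-0.009 -1.    -0.004]
2144 [array([ 733.04, -160.48]), array([241.8 , 206.23]), np.float64(89.58)]
far rim x at y=-.147: 0.8345 slope 0.0061 (yaw -0.35 deg)
```

View pics/p3.png

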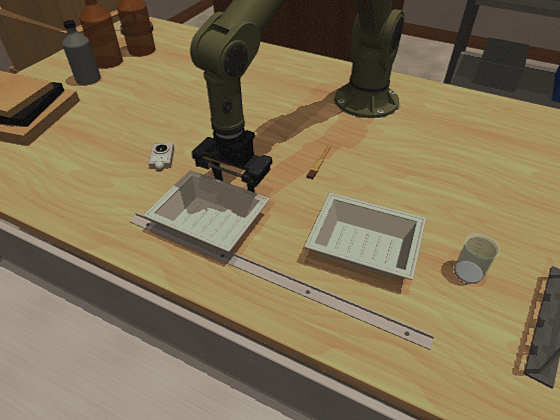

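Contact with the stop is confirmed: the force rose to 8 N. Backing off and checking.

Emit:
play_rows:
  series: "0 0.005 0 0 0 0 1;0 0.03 0 0 0 0 1;0 0.06 0 0 0 0 1;0 0.06 0 0 0 0 1;0 0.05 -0.05 0 0 0 1;0 0.02 -0.08 0 0 0 1;0 0 -0.08 0 0 0 1;0 0 -0.05 0 0 0 1;0 0 0 0 0 0 1"

```text
clock: 43.75
position: [0.519, -0.1491, 0.1681]
ee_rot: [-0.704, 0.71, -0.001, 0.003]
wrist_force: [-0.0, -0.7, -0.0]
gripper_width: 0.999
```

```bash
python3 lk.py p4; python3 - <<'E'
from h import *
im,d=shot("top","t50")
hsv=cv2.cvtColor(im,cv2.COLOR_BGR2HSV)
X,u,v=pts("top",d);k=(X[:,2]>.045)&(X[:,2]<.07)&(X[:,0]>.5)&(X[:,0]<.9)&(hsv[v,u][:,1]<75)
for lo,hi in((-.32,.02),(.05,.36)):
    P=X[k&(X[:,1]>lo)&(X[:,1]<hi)];rc=cv2.minAreaRect((P[:,:2]*1000).astype(np.float32))
    c=np.polynomial.polynomial.polyfit
    A=np.c_[P[:,0],P[:,1],np.ones(len(P))];s=np.linalg.lstsq(A,P[:,2],rcond=None)[0]
    print([np.round(x,2) for x in rc],"rim slope deg",np.degrees(s[:2]).round(2),"z",P[:,2].mean().round(4))
E
```

```text
t 43.75 p [ 0.519  -0.1491  0.1681] q [ 0.068  0.117  0.179  1.809 -0.028  1.213 -1.323] F [-0.  -0.7 -0. ]
 elev(below hor) 89.6 yaw f 35.5  tool x [-0.008 -1.    -0.004]
2122 [array([ 739.37, -160.56]), array([242.02, 194.79]), np.float64(89.78)]
far rim x at y=-.147: 0.8345 slope 0.0026 (yaw -0.15 deg)
[array([ 737.54, -160.34]), array([241.98, 192.87]), np.float64(89.63)] rim slope deg [-0.2   0.16] z 0.0556
[array([640.82, 213.26]), array([193.36, 243.23]), np.float64(5.17)] rim slope deg [-0.12 -0.03] z 0.0559
```

View pics/p4t.png

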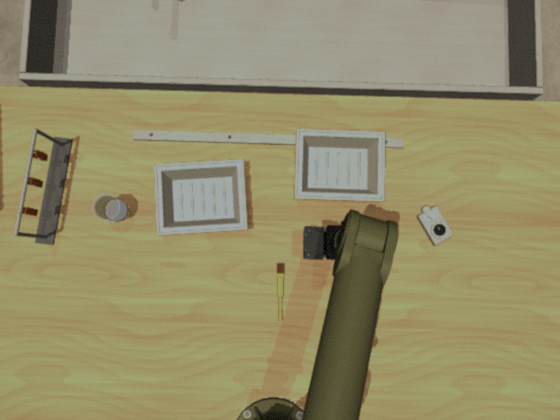

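View pics/p4.png

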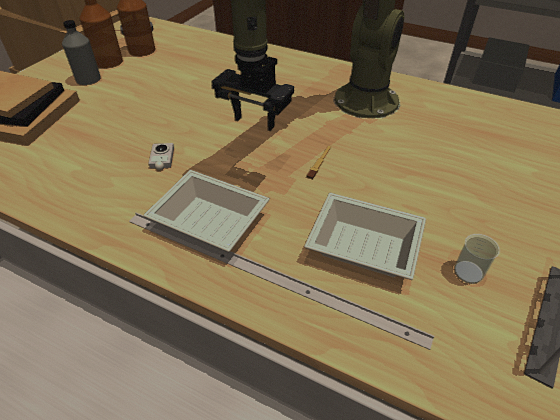

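```bash
python3 -c "
from workcell import r
print(r.close_job(), r.observe()['clock'])"
```

```text
the job is handed in; nothing more can be done
the job is handed in; nothing more can be done
```

I tipped the left tray and then the right, decided the right one is the fixer tray, and pushed it square against the stop. I never saw the stamp itself, and I tipped the left tray well past the angle you asked for. I handed the job in at about 44 s.

- **Left tray:** I tipped it to about 58° and held it there for over a second. Neither camera could see the underside at that angle.
- **Deviation:** I then tipped the left tray on to about 85°, the only way I found for the top camera to see the underside. I let it down under control, with no drop seen.
- **Which tray is stamped:** At 85° only a strip 2–3 pixels high was visible, with part of the ring area hidden by the gripper. It was an even shaded grey, with no dark mark where more than half the ring would lie, so I took the left tray as blank. The choice of the right tray rests on that alone.
- **Right tray:** I tipped it to about 59°, held it for about a second and let it down. I did not tip it further to confirm the stamp.
- **Push:** I pushed the right tray flat along the bench with the two open fingers until the force rose to about 8 N at the stop.

Last checks before handing in:

| Check | Result |
|---|---|
| Right tray | Flat; yaw −0.15° to −0.37° across measurements, against about −0.23° for the stop |
| Right tray's far rim | At x = 0.8345 m; I expected about 0.831 m, and calibration is good to about 2 mm |
| Left tray | Flat; crept about 17 mm away from the robot during the tip |
| Beaker, light meter, brush | Not touched and looked unmoved in the last pictures |
| Gripper | Clear of everything |

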